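Gang-clamp the leg blanks and set the planer

TASK

Get the table-leg blanks that lie on the low bench ready for planing as one pack: open the quick-release vise at the bench's end and lay every leg lengthways between its jaws, on the two guide rods, side by side, roughly centred on the jaws. Then press the quick-release lever, slide the jaw up to the legs, let the lever spring back and screw the vise tight with its handle. Also set the electric planer's depth knob to 1 mm, and do not disturb the other things lying about.

Things in the scene. Friction and masses are not known exactly. Their poses are not given: they have to be found in the camera images.
- vise_bed (a point): reference point of the vise: middle of the fixed jaw's face, at the height of the tops of the two guide rods. x runs along the jaws, y away from the fixed jaw (the way the vise opens, along the screw), z up. The low bench stretches 510 mm to -y from here, 380 mm wide in x; bench top and jaw tops lie 30 mm above this point. Bench and vise are fixed; their place and yaw vary
- fixed_jaw: the fixed jaw on the bench's end, green iron with a plywood lining, 170 mm wide; its origin lies on the table, 115 mm below point vise_bed
- jaw (a joint): opening of the vise in m: the clear gap between the jaws' plywood linings, 0 to 0.235. The jaw slides easily (about 3 N) while the quick-release lever is held down; otherwise it is locked to the screw and cannot be pushed
- jaw_face (a point): middle of the moving jaw's face (the side that meets the work), 15 mm below its top edge; axes as vise_bed. The jaw is 170 mm wide, 34 mm thick, and slides on two fixed guide rods, 22 mm thick, centres at x = -55 and +55 mm, that run from the fixed jaw to the screw's end bearing (y = 307 to 333 mm, 124 mm high). A leg on the rods stands 8 mm proud of the jaws
- lever (a joint): quick-release lever, rad: about -0.04 released, 0.17 fully down (stop). A spring, about 9 N at the paddle, brings it back up. From 0.05 on the half-nut is clear and the jaw is free to slide; press it to 0.1 or more. The jaw locks wherever it stands when the lever is let go
- lever_pad (a point): middle of the top of the lever's paddle: a level steel tray 40 x 40 mm with 4 mm high turned-up edges on its two y sides (38 mm between them). It rides on the moving jaw, 46 mm to +y and 115 mm to +x of the middle of its face, about 126 mm above the table; pivot 87 mm to -x of it. Press it straight down by 13 to 17 mm, and with it push or drag the jaw along y
- screw (a joint): turn of the vise screw, rad, grows as the vise tightens; 6 mm of jaw travel per full turn. Clockwise seen from the handle's end (looking along -y of vise_bed) tightens: the bar's upper arm goes towards -x of vise_bed. At 0 and every half turn the bar lies level, along x. Friction 0.25 Nm, stays put. From where the jaw bears on the legs, some 3/4 of a turn clamps tight; more does no harm
- handle_hub (a point): centre of the screw's T-handle, on the screw axis, 378 mm to +y of vise_bed, 95 mm above the table; it stays there. Hub 38 mm thick. The straight bar through it, 14 mm thick, reaches 79 mm to each side and turns in the upright plane across y. It can be pinched from above (fingers closing along y of vise_bed) and led round over the top
- handle_end (a point): point on one arm of the handle bar, 65 mm from the hub's centre: a good grip; the other arm is its mirror. At joint screw = 0 it lies to +x of the hub, at pi/2 above it
- leg1_mid (a point): square oak table-leg blank, 38 x 38 mm, 180 mm long plus a 24 mm long, 20 mm square tenon on one end, 0.14 to 0.24 kg; starts lying on the low bench. Any of its long faces may be down, and the tenon may point either way. This point is the centre of the 38 mm square part; x runs along the leg towards the tenon. None if absent (one to three legs are present)
- leg2_mid (a point): square oak table-leg blank, 38 x 38 mm, 180 mm long plus a 24 mm long, 20 mm square tenon on one end, 0.14 to 0.24 kg; starts lying on the low bench. Any of its long faces may be down, and the tenon may point either way. This point is the centre of the 38 mm square part; x runs along the leg towards the tenon. None if absent (one to three legs are present)
- leg3_mid (a point): square oak table-leg blank, 38 x 38 mm, 180 mm long plus a 24 mm long, 20 mm square tenon on one end, 0.14 to 0.24 kg; starts lying on the low bench. Any of its long faces may be down, and the tenon may point either way. This point is the centre of the 38 mm square part; x runs along the leg towards the tenon. None if absent (one to three legs are present)
- depth_knob (a joint): depth-of-cut knob of the electric planer, rad, grows clockwise from above; 0 = white pointer at the 0 mark, 1.571 rad per mm of depth, stops at both ends. Scale round the knob: the broad mark towards the planer's nose is 0, then clockwise long marks at 1, 2 and 3 mm, short marks at the halves. Starts between 1.8 and 2.9 mm; friction 0.06 Nm, stays put
- knob_mid (a point): on the knob's axis, 22 mm above the 74 mm wide scale plate and 17 mm below the knob's top; the knob is round, 44 mm in diameter, axis upright. The planer stands fast on the table; its rear handle is up to 155 mm high, 85 to 245 mm behind the knob
- offcut: bystander: short offcut of leg stock without tenon, 85 x 38 x 38 mm, at the bench's end away from the vise; not a leg
- square: bystander: try square, 110 mm stock and 150 mm blade, lying flat on the table near the robot
- glue: bystander: glue bottle, 56 mm wide, 150 mm high, standing on the table
- tape: bystander: tape measure, 70 x 42 x 66 mm, on the table
- mallet: bystander: wooden mallet, 85 mm high head, on the table
- chisel: bystander: chisel, 240 mm, on the table

How it is judged:
By the outcome, as a careful person would: the job done as asked, in the order asked, and still so for the second after the job is handed in, with the robot touching nothing.
Of leg1, leg2, leg3 only 1 to 3 are there at a start; the rules pass over those that are not, and their reading is None.
At some moment in a run one of leg1, leg2, leg3 may be knocked a few centimetres aside while the robot is not near it.
Once in a run the grip may slacken for a moment while it holds something.
It also fails if it takes over 210 s, if anything falls off the work surface, if the arm or the gripper's body presses on something with over 40 N, if the wrist force passes 120 N, or if a joint passes its speed limit or range.

ROBOT

A 6-joint arm with a two-finger parallel gripper is mounted at the origin on the work surface. World frame = base frame: x ahead of the robot, y to its left, z up, the work surface at z = 0. Lengths are in mm, angles in rad, forces in N, time in s.
With the tool pointing down it reaches from about 400 to 925 mm from the base axis. Payload 12.5 kg.
Tool frame: the origin (TCP) lies at the very end of the fingers, on their centre line; the grasp point (between the pads) lies 19 mm behind it (env.grip_point_offset is the distance from the TCP to the grasp point, in mm); z points along the fingers, y is the direction in which the jaws open and shut (so a half turn about z gives the same grasp; the last joint's range is limited). The gripper opens to 95 mm and grips with 3 to 60 N. Pads are 20 mm wide; open, the fingers measure 119 mm over their backs; the gripper's body (75 mm by 180 mm) begins 59 mm behind the grasp point.
Start: joints at [-0.106, 0.491, 1.559, -0, 1.092, -0.106], TCP at [625.021, 0.021, 179.061] pointing down, gripper open.
Joint ranges: [-3.1, 3.1], [-0.84, 2.19], [0.05, 2.79], [-1.13, 4.28], [0.06, 2.93], [-2.69, 2.69]. Speed limits (rad/s): [2.22, 2.22, 2.79, 3.14, 3.14, 3.14].

INTERFACE

Orientations are given as [roll, pitch, yaw] about the fixed x, y, z axes, in that order (R = Rz(yaw) Ry(pitch) Rx(roll)).
In Python, from cell import env gives the robot as it stands.
- The arm moves only by the tool drive_tool, never from a script. Its argument "commands" is a list of rows, each an object of numbers: "dx", "dy", "dz": the shift along the world's x, y, z in mm; "yaw": the turn about the world's z in degrees. In form: [{"dx": .., "dy": .., "dz": .., "yaw": ..}, ...]. A call has 1 to 5 rows; each row shifts and turns the commanded pose from where the row before left it; what a row does not reach is not made up. A row lasts 1/12 s, in which the tool goes at most 41.7 mm and 7.16 degrees, less where a joint would pass 70% of its speed; a pose out of reach is approached as far as the arm can. A call with a gripper value outside its range is refused whole. "grip" is the opening, from 0 (shut) to 1 (fully open), set as the call begins (left out, the last holds). The fingers move at their own pace and stop on an object; the grip force is fixed at half the most. Time passes only in rows, so rows that do not move let the fingers close. It gives the time, the measured TCP pose, the force and the opening at its end, in the units of the state.
- env.state(): the state, without advancing time (a new reading comes with each control period).
- env.read_camera(name): name is "scene" or "side" or "wrist"; returns the picture (384x512x3 uint8, red, green, blue); there is no depth.
- env.calibration(name): a dict with "intrinsics" (3x3 intrinsics, pixels), "dist_coeffs" ([k1, k2, p1, p2, k3] as OpenCV has them; the pictures are not rectified), "rvec" (rotation vector, rad) and "tvec" (3), from world to camera coordinates, as OpenCV has them. Camera axes: x right, y down, z forward; pixel columns grow to the right and rows downward; lengths in mm; the calibration is good to about 2 mm. A picture is of the moment at which its call begins: read the wrist's pose just before it. calibration takes no time and is no camera call; for the wrist camera it gives the pose at the moment of the call.
- env.job_done(): hands the job in, once; it reports no verdict.
Trained networks look in the newest picture that a camera, given by its name, has taken for a name from the list of things; names that differ only in an ending like _2 or _b are one class to them, and where a whole thing is asked for, a point or a joint stands for the part that bears it (a point fixed in the world has none). Each returns a list of dicts, best first, with "conf" (0 to 1); they miss things now and then, are a little off and sometimes report something else, mostly with a low value. They report only what shows in the picture. A call takes as long as a camera call.
- env.trace(query, camera): "pixels" (384x512 bool, what is visible of it) and "pixel" ([column, row] in pixels, amid what is visible of it).
- env.place_of(query, camera): "pixel" ([column, row] in pixels: a listed point, or the origin of a listed thing).
The state is a dict: "t": time; "joints": joint angles; "qvel": joint speeds; "tau": joint torques, N m; "eef_pos": TCP position; "tcp_rot": TCP orientation; "ft_force": force on the tool from outside, world axes, zero at the start; "moment": the same for the moment, N m; "opening": opening from 0.0 (shut) to 1.0 (fully open).
Only numpy, scipy, OpenCV 4.12 (cv2) and the standard library are available. Lean on these libraries where they do the work, as an engineer would, in place of code of your own. Each camera call takes 0.05 s, during which the arm holds its last target.

## Working session

There is one attempt and no reset: what is moved stays moved. The work goes in short steps, Python scripts to look and compute and a tool call to move; the robot and the scene stay as the last step left them, time stands still between calls to the robot, and variables do not carry over. Pictures are saved under pics/ and viewed, and the job is handed in when it is done.

Besides the shell and the picture viewer there is one more tool, called by a JSON object that holds its "method" and its "body". drive_tool: Moves the arm, as the interface text tells. Its arguments: {"type":"object","properties":{"commands":{"type":"array"},"grip":{"type":"number"}},"required":["commands"]}

```bash
ls; mkdir -p pics; cat > h.py <<'E'
from cell import env
import numpy as np, cv2
def shot(cam,fn):
    im=env.read_camera(cam); cv2.imwrite('pics/'+fn,cv2.cvtColor(im,cv2.COLOR_RGB2BGR)); return im
def ray(cam,px,cal=None):
    c=cal or env.calibration(cam)
    K=np.array(c['intrinsics'],float);d=np.array(c['dist_coeffs'],float)
    R,_=cv2.Rodrigues(np.array(c['rvec'],float));t=np.array(c['tvec'],float).ravel()
    u=cv2.undistortPoints(np.array([[px]],float),K,d)[0,0]
    o=-R.T@t; v=R.T@np.array([u[0],u[1],1.]); return o,v/np.linalg.norm(v)
def onz(cam,px,z,cal=None):
    o,v=ray(cam,px,cal); s=(z-o[2])/v[2]; return o+s*v
def proj(cam,P,cal=None):
    c=cal or env.calibration(cam)
    p,_=cv2.projectPoints(np.array(P,float).reshape(-1,1,3),np.array(c['rvec'],float),np.array(c['tvec'],float),np.array(c['intrinsics'],float),np.array(c['dist_coeffs'],float))
    return p[:,0]
def tri(pairs):
    A=np.zeros((3,3));b=np.zeros(3)
    for o,v in pairs:
        M=np.eye(3)-np.outer(v,v);A+=M;b+=M@o
    X=np.linalg.solve(A,b)
    return X,[round(float(np.linalg.norm((np.eye(3)-np.outer(v,v))@(X-o))),1) for o,v in pairs]
def st():
    s=env.state(); print(round(s['t'],2),np.round(s['eef_pos'],1),np.round(s['tcp_rot'],3),np.round(s['ft_force'],1),round(s['opening'],3)); return s
E
python3 - <<'E'
from h import *
st()
for c in ['scene','side','wrist']:
    shot(c,c+'0.png')
    cal=env.calibration(c);o,v=ray(c,[256,192]);print(c,o.round(),v.round(2),cal['intrinsics'][0][0])
for q in ['vise_bed','jaw_face','lever_pad','handle_hub','handle_end','leg1_mid','knob_mid','offcut','fixed_jaw']:
    for c in ['scene','side']:
        print(q,c,[(np.round(r['pixel']).tolist(),round(r['conf'],2)) for r in env.place_of(q,c)][:5])
E
```

```text
pics
0.0 [6.247e+02 1.000e-01 1.785e+02] [-3.14  -0.     1.571] [-0.   0.5  0. ] 0.993
scene [1114.  512. 1377.] [-0.39 -0.35 -0.85] 363.6158960774463
side [  487. -1238.  1066.] [ 0.    0.81 -0.59] 458.92856262748035
wrist [625.  73. 383.] [ 0.02 -0.28 -0.96] 326.2710627365351
vise_bed scene [([240.0, 171.0], 0.96)]
vise_bed side [([253.0, 234.0], 0.82), ([198.0, 176.0], 0.62), ([256.0, 240.0], 0.47), ([242.0, 146.0], 0.25)]
jaw_face scene []
jaw_face side [([257.0, 225.0], 0.61), ([255.0, 237.0], 0.58)]
lever_pad scene [([236.0, 195.0], 0.51)]
lever_pad side [([285.0, 216.0], 0.53)]
handle_hub scene [([310.0, 223.0], 0.81)]
handle_hub side [([260.0, 170.0], 0.52)]
handle_end scene [([302.0, 240.0], 0.72), ([360.0, 212.0], 0.72)]
handle_end side [([276.0, 174.0], 0.83)]
leg1_mid scene [([222.0, 155.0], 0.66), ([306.0, 226.0], 0.66)]
leg1_mid side [([255.0, 240.0], 0.84), ([337.0, 231.0], 0.2)]
knob_mid scene [([354.0, 248.0], 0.62), ([394.0, 279.0], 0.4)]
knob_mid side [([255.0, 144.0], 0.57)]
offcut scene [([190.0, 108.0], 0.77), ([234.0, 193.0], 0.17)]
offcut side [([206.0, 335.0], 0.85)]
fixed_jaw scene [([244.0, 185.0], 0.57)]
fixed_jaw side []
```

View pics/scene0.png

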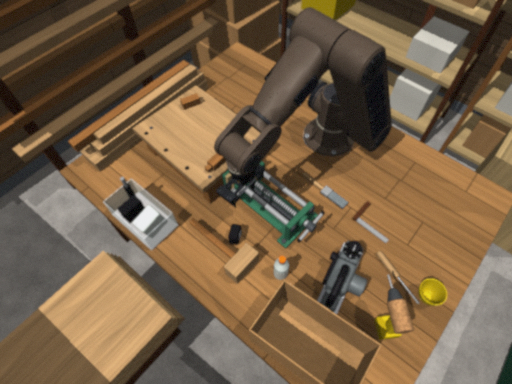

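View pics/side0.png

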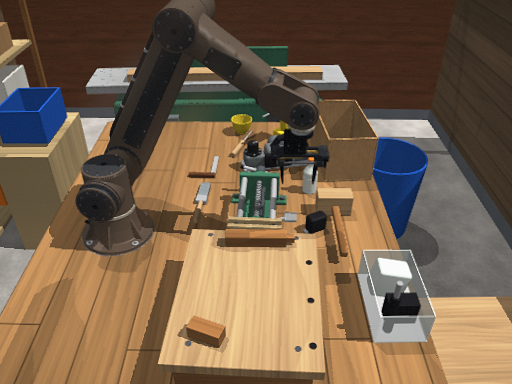

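View pics/wrist0.png

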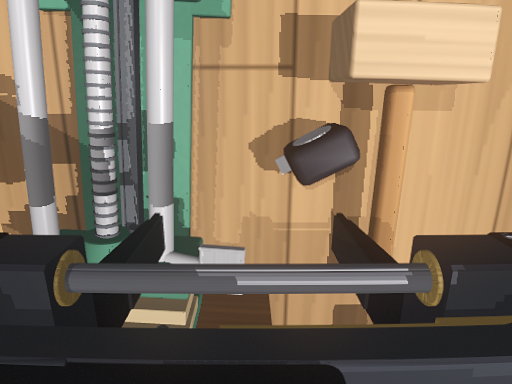

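```bash
python3 - <<'E'
import cv2
a=cv2.imread('pics/side0.png');b=cv2.imread('pics/scene0.png')
cv2.imwrite('pics/s_c.png',cv2.resize(a[110:360,150:400],None,fx=2.4,fy=2.4,interpolation=3)[:600])
cv2.imwrite('pics/c_c.png',cv2.resize(b[80:320,130:400],None,fx=2.4,fy=2.4,interpolation=3))
from h import *
for n,p,q in [('bed',[240,171],[253,234]),('lev',[236,195],[285,216]),('hub',[310,223],[260,170]),('knob',[354,248],[255,144]),('leg',[222,155],[255,240])]:
    print(n,tri([ray('scene',p),ray('side',q)]))
E
```

```text
bed (array([ 486.41211212, -139.37770546,  103.46520431]), [3.9, 3.9])
lev (array([591.76977039, -65.07390538, 117.32557275]), [4.5, 4.5])
hub (array([504.30507819, 236.1592616 , 104.27482549]), [3.7, 3.7])
knob (array([485.14281765, 426.31699595, 108.94797331]), [3.2, 3.2])
leg (array([ 495.47269262, -226.54555862,  154.62919395]), [6.9, 6.9])
```

View pics/s_c.png

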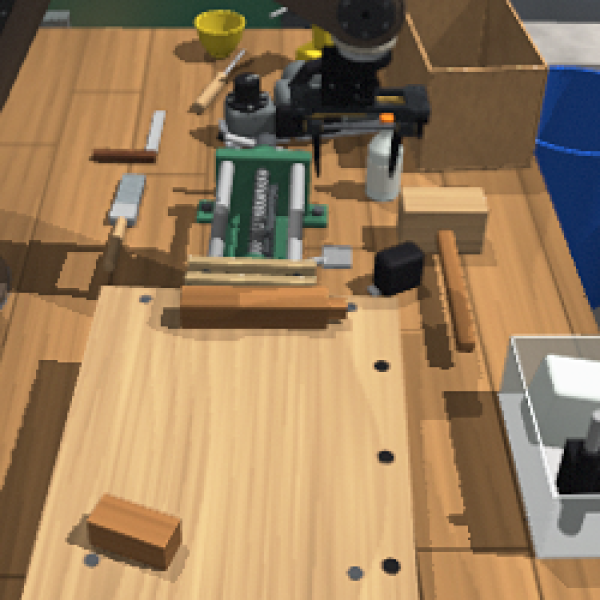

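View pics/c_c.png

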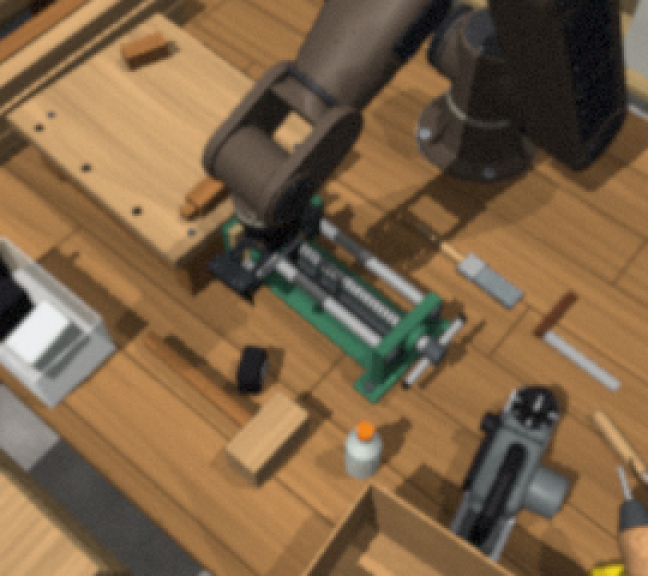

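{"method": "drive_tool", "body": {"commands": [{"dx": -15, "dy": -15, "dz": 38}, {"dx": -25, "dy": -20, "dz": 28}, {"dx": -25, "dy": -30, "dz": 15}, {"dx": -25, "dy": -30, "dz": 10}, {"dx": -20, "dy": -30, "dz": 10}], "grip": 0}}

```text
invalid input
```

{"method": "drive_tool", "body": {"commands": [{"dx": -5, "dy": -35, "dz": 10}, {"dx": -5, "dy": -35, "dz": 10}, {"dy": -30}, {}, {}]}}

```text
invalid input
```

```bash
python3 - <<'E'
from h import *
st()
shot('wrist','w1.png')
for q in ['vise_bed','jaw_face','lever_pad','handle_hub','handle_end','leg1_mid']:
    z={'vise_bed':115,'jaw_face':130,'lever_pad':126,'handle_hub':95,'handle_end':95,'leg1_mid':164}[q]
    for r in env.place_of(q,'wrist')[:4]: print(q,np.round(r['pixel']),round(r['conf'],2),onz('wrist',r['pixel'],z).round(1))
E
```

```text
1.05 [625.    0.  179.1] [3.141 0.    1.571] [ 0.2 -0.3  0.4] 0.998
lever_pad [224. 270.] 0.64 [603.9 -75.1 126. ]
```

View pics/w1.png

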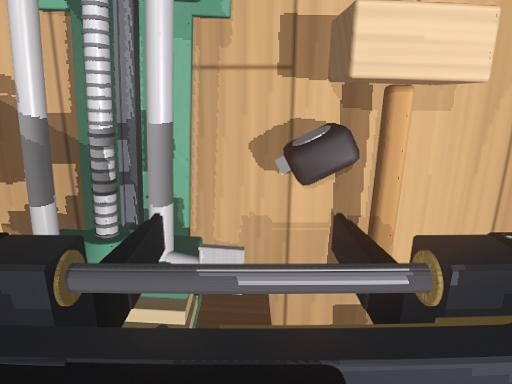

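{"method": "drive_tool", "body": {"commands": [{"dx": -15, "dy": -15, "dz": 35, "yaw": 0}, {"dx": -25, "dy": -20, "dz": 28, "yaw": 0}, {"dx": -25, "dy": -30, "dz": 15, "yaw": 0}, {"dx": -25, "dy": -30, "dz": 10, "yaw": 0}, {"dx": -20, "dy": -30, "dz": 10, "yaw": 0}], "grip": 0}}

```text
t: 1.82
eef_pos: [514.0, -125.2, 277.5]
tcp_rot: [3.141, 0.0, 1.572]
ft_force: [0.0, -0.4, -0.9]
opening: 0.704
```

{"method": "drive_tool", "body": {"commands": [{"dx": -5, "dy": -35, "dz": 10, "yaw": 0}, {"dx": -5, "dy": -35, "dz": 10, "yaw": 0}, {"dx": 0, "dy": -30, "dz": 0, "yaw": 0}, {"dx": 0, "dy": 0, "dz": 0, "yaw": 0}, {"dx": 0, "dy": 0, "dz": 0, "yaw": 0}]}}

```text
t: 2.23
eef_pos: [505.3, -225.7, 296.3]
tcp_rot: [-3.142, -0.0, 1.568]
ft_force: [0.2, 0.6, -0.3]
opening: 0.356
```

```bash
python3 - <<'E'
from h import *
st()
shot('wrist','w1.png')
for q in ['vise_bed','jaw_face','lever_pad','handle_hub','handle_end','leg1_mid']:
    z={'vise_bed':115,'jaw_face':130,'lever_pad':126,'handle_hub':95,'handle_end':95,'leg1_mid':164}[q]
    for r in env.place_of(q,'wrist')[:4]: print(q,np.round(r['pixel']),round(r['conf'],2),onz('wrist',r['pixel'],z).round(1))
E
```

```text
2.23 [ 505.3 -225.7  296.3] [-3.142 -0.     1.568] [ 0.2  0.6 -0.3] 0.356
vise_bed [227.  81.] 0.79 [ 481.8 -133.8  115. ]
jaw_face [228.  61.] 0.58 [ 483.5 -113.5  130. ]
jaw_face [342.  24.] 0.56 [604.  -75.7 130. ]
lever_pad [340.  24.] 0.74 [603.6 -74.3 126. ]
leg1_mid [230. 163.] 0.84 [ 486.2 -218.5  164. ]
```

View pics/w1.png

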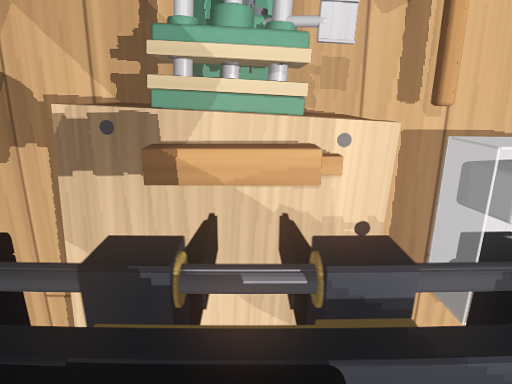

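```bash
python3 - <<'E'
import cv2
a=cv2.imread('pics/w1.png')
cv2.imwrite('pics/w1c.png',cv2.resize(a[0:200,130:370],None,fx=3,fy=3,interpolation=2))
E
```

```text
(no output)
```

View pics/w1c.png

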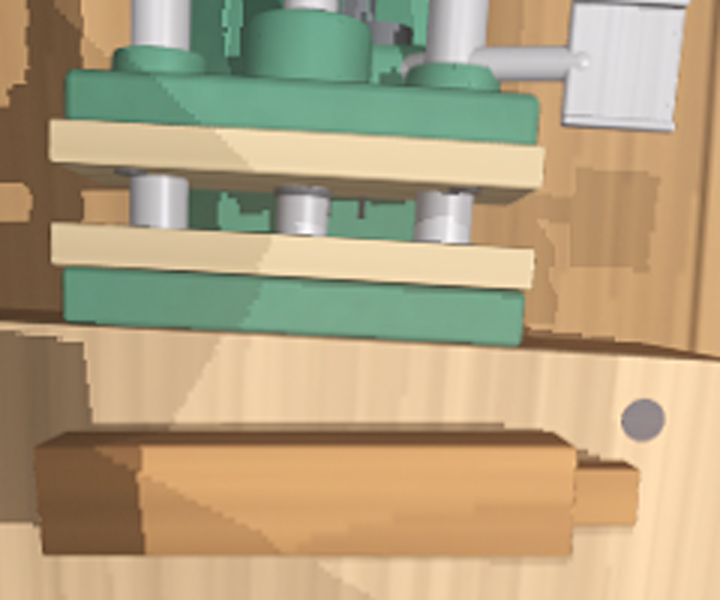

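```bash
python3 - <<'E'
from h import *
def P(n,pts,z):
    W=[]
    for p in pts:
        w=onz('wrist',[130+p[0]/3,p[1]/3],z);W.append(w)
    W=np.array(W)[:,:2];print(n,W.round(1).tolist(),'mean',W.mean(0).round(1),'len',np.linalg.norm(W[1]-W[0]).round(1),'ang',np.degrees(np.arctan2(*(W[1]-W[0])[::-1])).round(2))
P('fix',[(51,223),(535,249)],145)
P('mov',[(48,162),(543,187)],145)
P('pad',[(575,3),(688,5),(673,130),(563,123)],128)
P('leg',[(38,447),(573,444),(572,553),(42,553)],183)
E
```

```text
fix [[399.9, -127.9], [568.7, -136.5]] mean [ 484.3 -132.2] len 169.0 ang -2.92
mov [[400.2, -107.8], [570.5, -115.9]] mean [ 485.4 -111.8] len 170.4 ang -2.73
pad [[582.0, -53.1], [621.6, -53.1], [619.4, -94.3], [579.8, -92.4]] mean [600.7 -73.2] len 39.6 ang -0.04
leg [[401.7, -200.5], [577.3, -199.2], [579.2, -236.2], [400.1, -236.6]] mean [ 489.6 -218.1] len 175.6 ang 0.42
```

{"method": "drive_tool", "body": {"commands": [{"dx": 20, "dy": 31, "dz": 0, "yaw": -2.8}, {"dx": 20, "dy": 31, "dz": -10, "yaw": 0}, {"dx": 20, "dy": 31, "dz": -20, "yaw": 0}, {"dx": 20, "dy": 31, "dz": -20, "yaw": 0}, {"dx": 17, "dy": 30, "dz": -20, "yaw": 0}], "grip": 0}}

```text
t: 3.0
eef_pos: [603.3, -68.7, 226.1]
tcp_rot: [3.141, 0.0, 1.523]
ft_force: [0.5, -1.1, 0.2]
opening: 0.003
```

{"method": "drive_tool", "body": {"commands": [{"dx": 0, "dy": 0, "dz": -30, "yaw": 0}, {"dx": 0, "dy": 0, "dz": -26, "yaw": 0}, {"dx": 0, "dy": 0, "dz": -20, "yaw": 0}, {"dx": 0, "dy": 0, "dz": -10, "yaw": 0}, {"dx": 0, "dy": 0, "dz": 0, "yaw": 0}]}}

```text
t: 3.42
eef_pos: [601.5, -70.3, 138.8]
tcp_rot: [-3.138, -0.001, 1.523]
ft_force: [-0.6, 1.1, 0.1]
opening: 0.007
```

```bash
python3 - <<'E'
from h import *
st()
shot('wrist','w2.png')
a=shot('side','s2.png')
cv2.imwrite('pics/s2c.png',cv2.resize(a[150:260,200:360,::-1],None,fx=4,fy=4,interpolation=2))
E
```

```text
3.42 [601.5 -70.3 138.8] [-3.138e+00 -1.000e-03  1.523e+00] [-0.6  1.1  0.1] 0.007
```

View pics/w2.png

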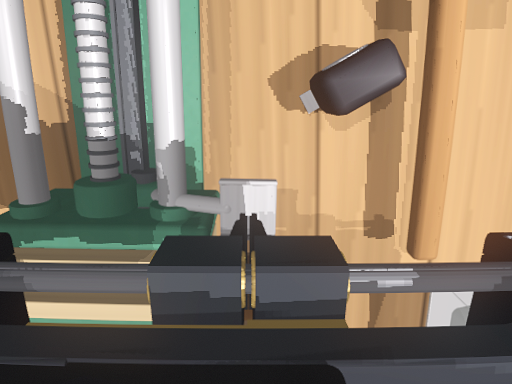

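View pics/s2c.png

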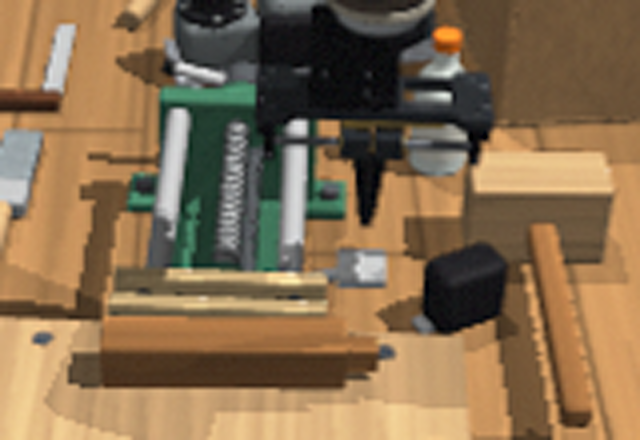

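```bash
python3 - <<'E'
from h import *
for p in [(221,181),(276,181),(222,235),(276,237)]: print(onz('wrist',p,129).round(1))
s=st();print(proj('wrist',[s['eef_pos'],[602,-72,126]]))
E
```

```text
[584.8 -53.2 129. ]
[622.6 -55.  129. ]
[582.7 -93.3 129. ]
[621.6 -96.8 129. ]
3.52 [602.7 -70.9 141.5] [3.141 0.    1.522] [0.2 0.  1.1] 0.003
[[248.26285026 210.25261818]
 [247.24958896 204.44285642]]
```

{"method": "drive_tool", "body": {"commands": [{"dx": 0, "dy": -1, "dz": -10, "yaw": 0}, {"dx": 0, "dy": 0, "dz": -8, "yaw": 0}, {"dx": 0, "dy": 0, "dz": -6, "yaw": 0}, {"dx": 0, "dy": 0, "dz": -6, "yaw": 0}, {"dx": 0, "dy": 0, "dz": 0, "yaw": 0}]}}

```text
t: 3.93
eef_pos: [601.8, -71.9, 109.5]
tcp_rot: [-3.14, -0.0, 1.522]
ft_force: [0.4, -0.4, 0.7]
opening: 0.003
```

```bash
python3 - <<'E'
from h import *
st()
shot('wrist','w3.png')
a=shot('side','s3.png')
st()
cv2.imwrite('pics/s3c.png',cv2.resize(a[150:260,200:360,::-1],None,fx=4,fy=4,interpolation=2))
E
```

```text
3.93 [601.8 -71.9 109.5] [-3.14  -0.     1.522] [ 0.4 -0.4  0.7] 0.003
4.03 [602.3 -71.9 110.5] [-3.141 -0.     1.522] [-0.2  0.8 -0.6] 0.005
```

View pics/w3.png

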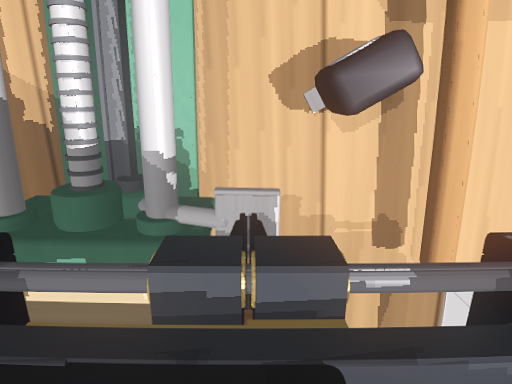

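View pics/s3c.png

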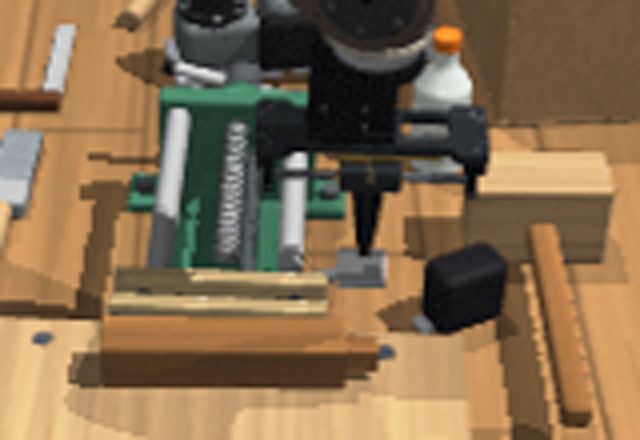

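{"method": "drive_tool", "body": {"commands": [{"dx": 0, "dy": 0, "dz": -2, "yaw": 0}, {"dx": 0, "dy": 0, "dz": -2, "yaw": 0}, {"dx": 0, "dy": 0, "dz": 0, "yaw": 0}]}}

```text
t: 4.28
eef_pos: [602.3, -71.9, 106.5]
tcp_rot: [-3.142, 0.0, 1.522]
ft_force: [-0.3, -0.0, 0.1]
opening: 0.006
```

{"method": "drive_tool", "body": {"commands": [{"dx": 0, "dy": 0, "dz": -2, "yaw": 0}, {"dx": 0, "dy": 0, "dz": -2, "yaw": 0}, {"dx": 0, "dy": 0, "dz": 0, "yaw": 0}]}}

```text
t: 4.53
eef_pos: [602.2, -71.9, 102.3]
tcp_rot: [-3.141, -0.0, 1.522]
ft_force: [-0.2, 0.3, -0.5]
opening: 0.004
```

```bash
python3 - <<'E'
from h import *
shot('wrist','w4.png')
a=shot('side','s4.png')
s=st();print(proj('side',[s['eef_pos'],[602,-72,126],[602,-72,111]]), proj('wrist',[s['eef_pos']]))
cv2.imwrite('pics/s4c.png',cv2.resize(a[190:240,260:320,::-1],None,fx=10,fy=10,interpolation=0))
a=shot('scene','c4.png')
print(proj('scene',[s['eef_pos'],[602,-72,126]]))
cv2.imwrite('pics/c4c.png',cv2.resize(a[150:260,190:330,::-1],None,fx=5,fy=5,interpolation=2))
for c in ['scene','side']:
  for r in env.place_of('lever_pad',c): print(c,r)
E
```

```text
4.63 [602.3 -71.9 102.6] [-3.141 -0.     1.522] [-0.7 -0.5  0.5] 0.007
[[289.37147334 221.30584763]
 [289.63262582 215.79600449]
 [289.40530347 219.35484791]] [[248.30365053 210.26176133]]
[[234.16583756 197.00618394]
 [233.79711514 193.95306596]]
scene {'pixel': [235.7, 195.3], 'conf': 0.54}
side {'pixel': [290.8, 218.8], 'conf': 0.55}
```

View pics/s4c.png

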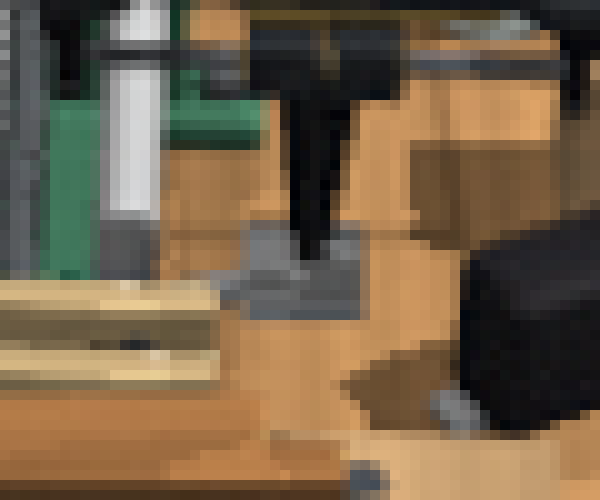

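View pics/c4c.png

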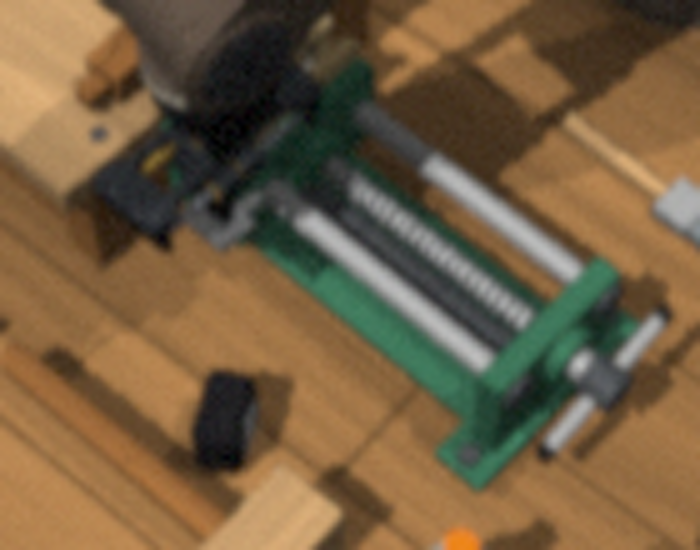

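View pics/w4.png

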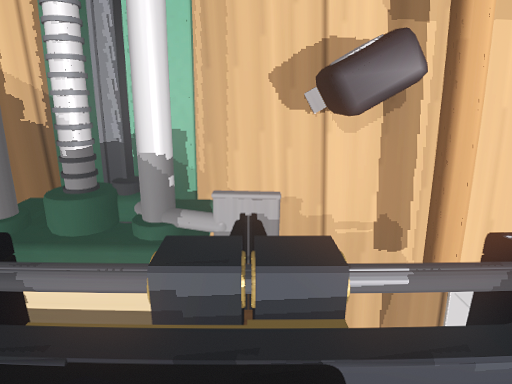

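```bash
python3 - <<'E'
from h import *
a=cv2.imread('pics/w4.png');cv2.imwrite('pics/w4c.png',cv2.resize(a[170:250,190:300],None,fx=7,fy=7,interpolation=0))
for z in (130,125,120,115,110,105):
    A=onz('wrist',(213.5,191),z);B=onz('wrist',(279.5,191),z);print(z,A.round(1),B.round(1),np.linalg.norm(A-B).round(1))
print(proj('side',[[582,-52,130],[622,-54,130],[582,-92,130],[622,-94,130],[582,-52,115],[582,-92,115]]).round(1).tolist())
print(proj('wrist',[[582,-52,130],[582,-52,115]]))
s=env.state();print(np.round(s['tau'],2),s['moment'])
E
```

```text
130 [583.7 -49.7 130. ] [621.  -51.5 130. ] 37.4
125 [583.  -51.1 125. ] [621.5 -53.  125. ] 38.5
120 [582.4 -52.6 120. ] [621.9 -54.4 120. ] 39.5
115 [581.8 -54.  115. ] [622.3 -55.9 115. ] 40.6
110 [581.2 -55.4 110. ] [622.8 -57.4 110. ] 41.6
105 [580.6 -56.9 105. ] [623.2 -58.9 105. ] 42.7
[[283.3, 211.0], [295.4, 211.4], [283.9, 218.7], [296.3, 219.1], [283.1, 214.6], [283.7, 222.3]]
[[210.91057112 195.03311487]
 [213.57972619 187.88092578]]
[-0.000e+00 -6.132e+01 -2.223e+01  6.000e-02  5.000e-02 -0.000e+00] [ 0.0117902  -0.01687364 -0.04935959]
```

View pics/w4c.png

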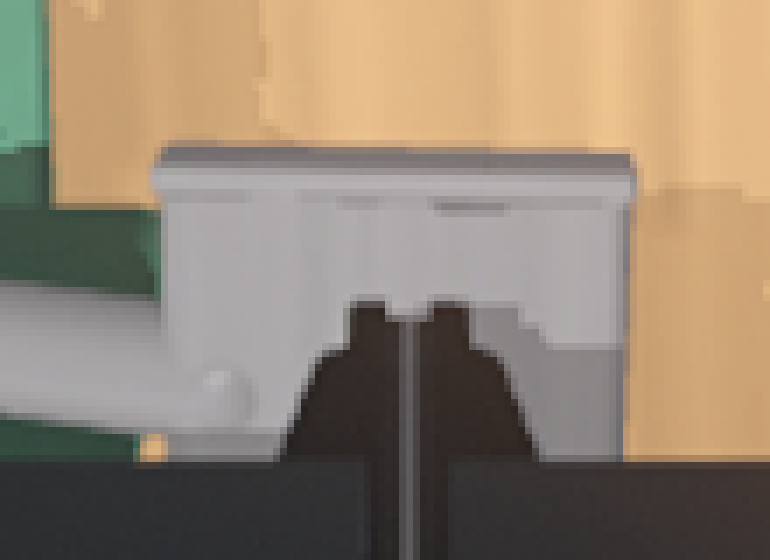

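{"method": "drive_tool", "body": {"commands": [{"dx": 0, "dy": 0, "dz": -2, "yaw": 0}, {"dx": 0, "dy": 0, "dz": -2, "yaw": 0}, {"dx": 0, "dy": 0, "dz": 0, "yaw": 0}]}}

```text
t: 5.03
eef_pos: [602.2, -71.9, 98.3]
tcp_rot: [-3.141, -0.0, 1.522]
ft_force: [0.1, -0.2, -0.7]
opening: 0.005
```

```bash
python3 - <<'E'
from h import *
a=shot('wrist','w5.png')
cv2.imwrite('pics/w5c.png',cv2.resize(a[170:250,190:300,::-1],None,fx=7,fy=7,interpolation=0))
st()
E
```

```text
5.08 [602.2 -71.9  98.4] [-3.141 -0.     1.522] [-0.4  0.5 -0.3] 0.005
```

View pics/w5c.png

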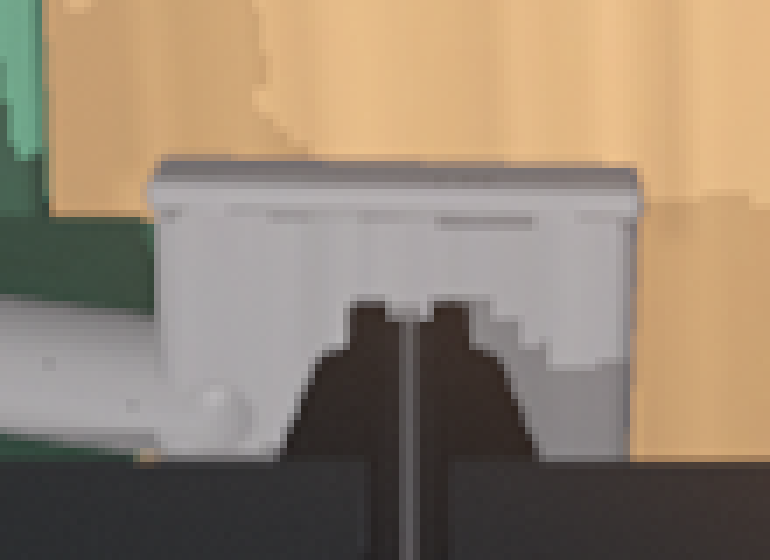

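```bash
python3 - <<'E'
from h import *
s=st();e=np.array([602.2,-71.9,98.4])
for dz in (0,10,19):
    print(dz,proj('wrist',[e+[0,0,dz],e+[0,10,dz],e+[-12,10,dz],e+[12,10,dz]]).round(1).tolist(), proj('side',[e+[0,0,dz],e+[0,-10,dz]]).round(1).tolist(), proj('scene',[e+[0,0,dz]]))
b=cv2.imread('pics/w3.png')
a=shot('side','s5.png');cv2.imwrite('pics/s5c.png',cv2.resize(a[190:240,260:320,::-1],None,fx=10,fy=10,interpolation=0))
E
```

```text
5.08 [602.2 -71.9  98.4] [-3.141 -0.     1.522] [-0.4  0.5 -0.3] 0.005
0 [[248.3, 210.3], [247.6, 195.9], [229.3, 196.8], [265.9, 195.1]] [[289.3, 222.3], [289.5, 224.2]] [[234.25196317 197.51483917]]
10 [[248.3, 215.6], [247.6, 200.7], [228.5, 201.5], [266.7, 199.8]] [[289.4, 219.9], [289.6, 221.9]] [[234.08341331 196.25388562]]
19 [[248.3, 220.8], [247.5, 205.3], [227.6, 206.2], [267.5, 204.4]] [[289.6, 217.8], [289.7, 219.8]] [[233.93007143 195.10654973]]
```

View pics/s5c.png

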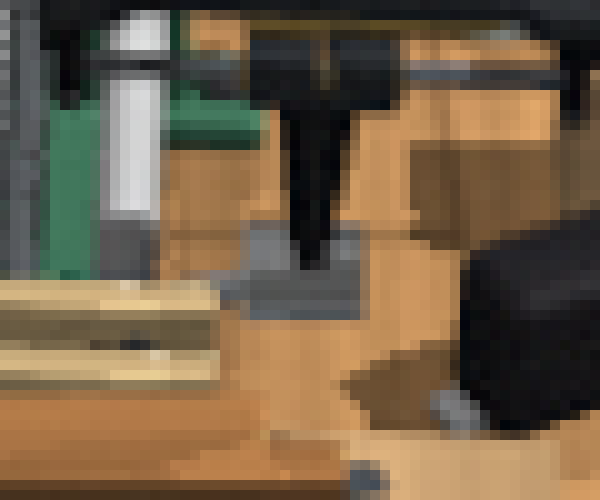

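{"method": "drive_tool", "body": {"commands": [{"dx": 0, "dy": 0, "dz": -2, "yaw": 0}, {"dx": 0, "dy": 0, "dz": -2, "yaw": 0}, {"dx": 0, "dy": 0, "dz": 0, "yaw": 0}]}}

```text
t: 5.38
eef_pos: [602.1, -71.9, 94.3]
tcp_rot: [-3.141, -0.0, 1.522]
ft_force: [0.1, 0.2, -0.6]
opening: 0.003
```

{"method": "drive_tool", "body": {"commands": [{"dx": 0, "dy": 0, "dz": -2, "yaw": 0}, {"dx": 0, "dy": 0, "dz": -2, "yaw": 0}, {"dx": 0, "dy": 0, "dz": 0, "yaw": 0}]}}

```text
t: 5.63
eef_pos: [602.5, -71.9, 90.5]
tcp_rot: [3.141, 0.0, 1.522]
ft_force: [-0.7, -0.3, 1.8]
opening: 0.003
```

```bash
python3 - <<'E'
from h import *
a=shot('wrist','w6.png')
cv2.imwrite('pics/w6c.png',cv2.resize(a[170:250,190:300,::-1],None,fx=7,fy=7,interpolation=0))
st()
E
```

```text
5.68 [602.5 -71.9  90.7] [3.141 0.    1.522] [ 0.1 -1.3  0.8] 0.003
```

View pics/w6c.png

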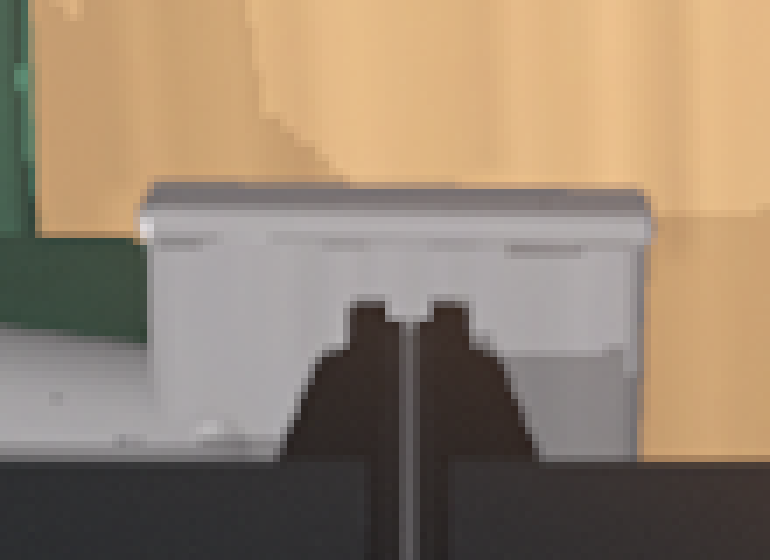

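{"method": "drive_tool", "body": {"commands": [{"dx": 0, "dy": 0, "dz": -2, "yaw": 0}, {"dx": 0, "dy": 0, "dz": -2, "yaw": 0}, {"dx": 0, "dy": 0, "dz": 0, "yaw": 0}]}}

```text
t: 5.93
eef_pos: [604.0, -72.1, 87.6]
tcp_rot: [3.138, 0.0, 1.522]
ft_force: [2.8, 2.0, 8.4]
opening: 0.006
```

```bash
python3 - <<'E'
from h import *
a=shot('wrist','w7.png')
cv2.imwrite('pics/w7c.png',cv2.resize(a[150:250,160:330,::-1],None,fx=4.5,fy=4.5,interpolation=0))
a=shot('side','s7.png');cv2.imwrite('pics/s7c.png',cv2.resize(a[190:240,260:320,::-1],None,fx=10,fy=10,interpolation=0))
st()
E
```

```text
6.03 [603.9 -72.   87.8] [3.138 0.    1.522] [2.4 0.6 8.4] 0.002
```

View pics/w7c.png

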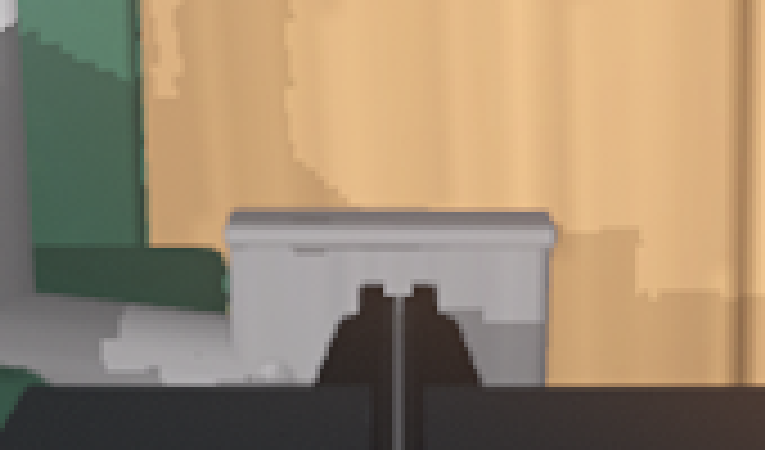

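View pics/s7c.png

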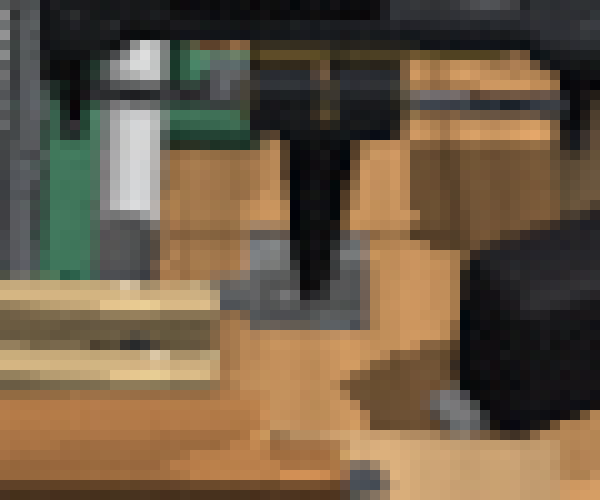

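{"method": "drive_tool", "body": {"commands": [{"dx": 0, "dy": 0, "dz": -2, "yaw": 0}, {"dx": 0, "dy": 0, "dz": -2, "yaw": 0}, {"dx": 0, "dy": 0, "dz": 0, "yaw": 0}]}}

```text
t: 6.28
eef_pos: [605.4, -72.2, 84.4]
tcp_rot: [3.134, 0.001, 1.522]
ft_force: [7.7, 1.7, 10.8]
opening: 0.005
```

{"method": "drive_tool", "body": {"commands": [{"dx": 0, "dy": 0, "dz": -2, "yaw": 0}, {"dx": 0, "dy": 0, "dz": -2, "yaw": 0}, {"dx": 0, "dy": 0, "dz": 0, "yaw": 0}]}}

```text
t: 6.53
eef_pos: [606.0, -72.5, 80.6]
tcp_rot: [3.133, 0.001, 1.522]
ft_force: [9.7, 1.0, 11.2]
opening: 0.004
```

```bash
python3 - <<'E'
from h import *
a=shot('wrist','w8.png')
a=shot('side','s8.png');cv2.imwrite('pics/s8c.png',cv2.resize(a[190:240,260:320,::-1],None,fx=10,fy=10,interpolation=0))
st()
E
```

```text
6.63 [605.9 -72.5  80.8] [3.133e+00 1.000e-03 1.522e+00] [10.1  0.6 10.9] 0.008
```

View pics/w8.png

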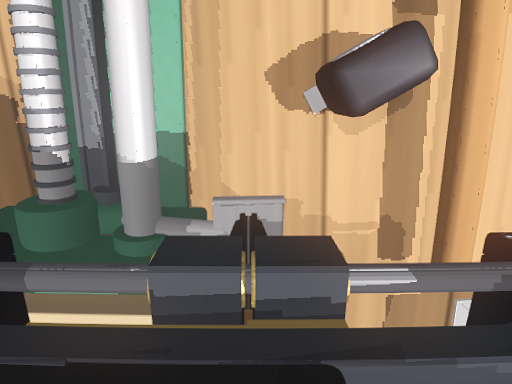

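View pics/s8c.png

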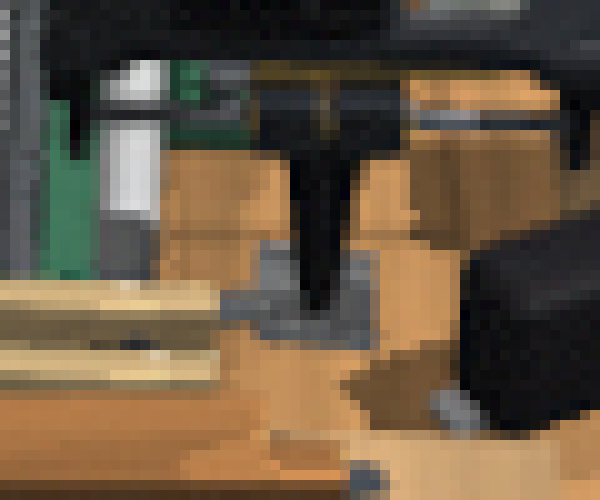

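{"method": "drive_tool", "body": {"commands": [{"dx": 2, "dy": 0, "dz": -2, "yaw": 0}, {"dx": 2, "dy": 0, "dz": -2, "yaw": 0}, {"dx": 0, "dy": 0, "dz": -1, "yaw": 0}, {"dx": 0, "dy": 0, "dz": 0, "yaw": 0}]}}

```text
t: 6.97
eef_pos: [608.1, -72.5, 74.8]
tcp_rot: [3.137, 0.001, 1.522]
ft_force: [3.1, -2.0, 8.4]
opening: 0.002
```

{"method": "drive_tool", "body": {"commands": [{"dx": 0, "dy": 4, "dz": 0, "yaw": 0}, {"dx": 0, "dy": 5, "dz": 0, "yaw": 0}, {"dx": 0, "dy": 5, "dz": 0, "yaw": 0}, {"dx": 1, "dy": 6, "dz": 0, "yaw": 0}, {"dx": 0, "dy": 0, "dz": 0, "yaw": 0}]}}

```text
t: 7.38
eef_pos: [609.1, -51.6, 75.0]
tcp_rot: [3.137, 0.0, 1.522]
ft_force: [3.4, 1.4, 8.2]
opening: 0.003
```

```bash
python3 - <<'E'
from h import *
a=shot('wrist','w9.png')
a=shot('side','s9.png');cv2.imwrite('pics/s9c.png',cv2.resize(a[170:250,220:340,::-1],None,fx=6,fy=6,interpolation=0))
st()
E
```

```text
7.48 [609.1 -51.6  75. ] [3.137 0.    1.522] [5.2 3.1 9.4] 0.004
```

View pics/s9c.png

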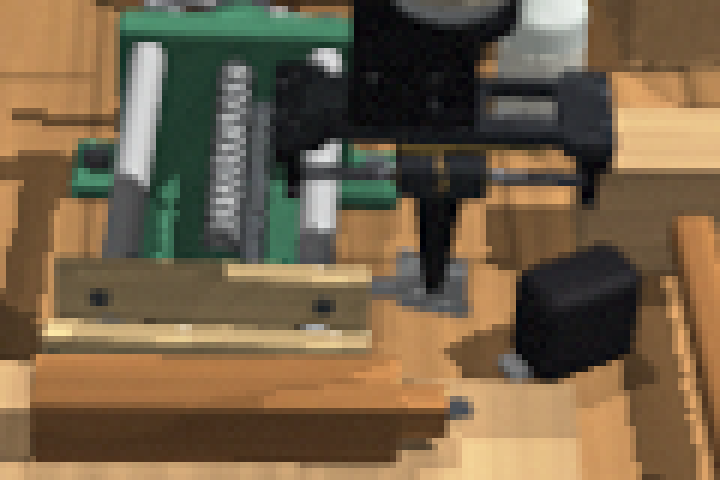

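View pics/w9.png

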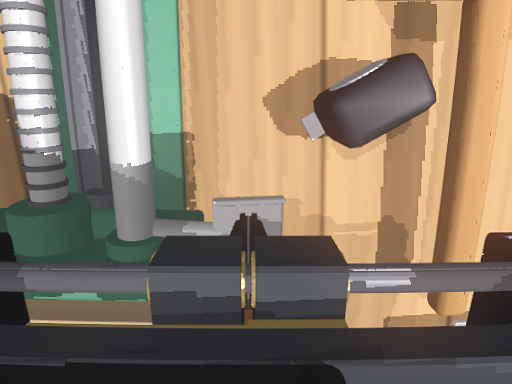

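{"method": "drive_tool", "body": {"commands": [{"dx": 0.5, "dy": 10, "dz": 0, "yaw": 0}, {"dx": 0.5, "dy": 10, "dz": 0, "yaw": 0}, {"dx": 0.5, "dy": 10, "dz": 0, "yaw": 0}, {"dx": 0.5, "dy": 10, "dz": 0, "yaw": 0}, {"dx": 0.5, "dy": 10, "dz": 0, "yaw": 0}]}}

```text
t: 7.9
eef_pos: [611.7, -2.5, 75.0]
tcp_rot: [3.137, 0.001, 1.522]
ft_force: [4.0, -6.5, 9.7]
opening: 0.004
```

{"method": "drive_tool", "body": {"commands": [{"dx": 0.5, "dy": 10, "dz": 0, "yaw": 0}, {"dx": 0.5, "dy": 10, "dz": 0, "yaw": 0}, {"dx": 0.5, "dy": 10, "dz": 0, "yaw": 0}, {"dx": 0.5, "dy": 10, "dz": 0, "yaw": 0}, {"dx": 0.5, "dy": 10, "dz": 0, "yaw": 0}]}}

```text
t: 8.32
eef_pos: [614.5, 47.5, 75.2]
tcp_rot: [3.136, 0.001, 1.522]
ft_force: [4.4, -7.7, 10.0]
opening: 0.006
```

```bash
python3 - <<'E'
from h import *
a=shot('wrist','w10.png')
a=shot('side','s10.png');cv2.imwrite('pics/s10c.png',cv2.resize(a[130:250,180:360,::-1],None,fx=4,fy=4,interpolation=0))
st()
E
```

```text
8.42 [614.4  49.2  75.1] [ 3.136e+00 -1.000e-03  1.523e+00] [4.6 2.1 9.7] 0.004
```

View pics/s10c.png

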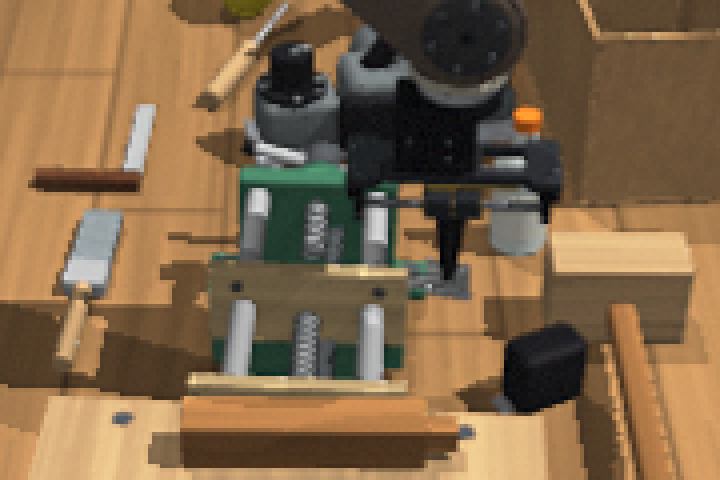

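{"method": "drive_tool", "body": {"commands": [{"dx": 0, "dy": 0, "dz": 5, "yaw": 0}, {"dx": 0, "dy": 0, "dz": 10, "yaw": 0}, {"dx": 0, "dy": 0, "dz": 20, "yaw": 0}, {"dx": 0, "dy": 0, "dz": 35, "yaw": 0}, {"dx": 0, "dy": 0, "dz": 40, "yaw": 0}]}}

```text
t: 8.83
eef_pos: [611.2, 48.0, 183.6]
tcp_rot: [-3.138, 0.0, 1.522]
ft_force: [0.2, 0.2, 0.3]
opening: 0.005
```

{"method": "drive_tool", "body": {"commands": [{"dx": -10, "dy": -25, "dz": 25, "yaw": -7}, {"dx": -15, "dy": -30, "dz": 20, "yaw": -7}, {"dx": -15, "dy": -35, "dz": 10, "yaw": -7}, {"dx": -15, "dy": -35, "dz": 0, "yaw": -7}, {"dx": -15, "dy": -35, "dz": 0, "yaw": -7}], "grip": 0.75}}

```text
t: 9.25
eef_pos: [541.4, -113.2, 239.8]
tcp_rot: [3.14, -0.0, 0.906]
ft_force: [-0.2, -0.3, 0.9]
opening: 0.3
```

{"method": "drive_tool", "body": {"commands": [{"dx": -10, "dy": -25, "dz": 0, "yaw": -7}, {"dx": -10, "dy": -25, "dz": 0, "yaw": -7}, {"dx": -10, "dy": -20, "dz": 0, "yaw": -7}, {"dx": -10, "dy": -20, "dz": 0, "yaw": -7}, {"dx": 0, "dy": -15, "dz": 0, "yaw": -7}]}}

```text
t: 9.67
eef_pos: [500.6, -218.3, 239.0]
tcp_rot: [-3.142, 0.001, 0.293]
ft_force: [-0.4, 0.1, 0.6]
opening: 0.648
```

```bash
python3 - <<'E'
from h import *
s=st();print(np.round(s['joints'],2))
shot('wrist','w11.png')
for q,z in [('vise_bed',115),('jaw_face',130),('leg1_mid',164),('lever_pad',126)]:
    for r in env.place_of(q,'wrist')[:4]: print(q,np.round(r['pixel']),round(r['conf'],2),onz('wrist',r['pixel'],z).round(1))
E
```

```text
9.67 [ 500.6 -218.3  239. ] [-3.142e+00  1.000e-03  2.930e-01] [-0.4  0.1  0.6] 0.648
[-0.53  0.32  1.67 -0.    1.15  0.75]
vise_bed [165. 163.] 0.9 [ 484.1 -135.6  115. ]
jaw_face [ 29. 121.] 0.87 [489.   -0.6 130. ]
leg1_mid [247. 195.] 0.94 [ 490.8 -219.8  164. ]
```

View pics/w11.png

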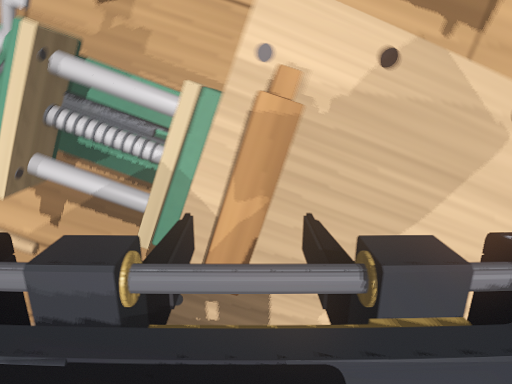

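{"method": "drive_tool", "body": {"commands": [{"dx": -4, "dy": 0, "dz": 0, "yaw": -6}, {"dx": -4, "dy": -0.5, "dz": -14, "yaw": -6}, {"dx": -3, "dy": 0, "dz": -25, "yaw": -4.8}, {"dx": 0, "dy": 0, "dz": -30, "yaw": 0}, {"dx": 0, "dy": 0, "dz": -6, "yaw": 0}], "grip": 0.75}}

```text
t: 10.33
eef_pos: [489.8, -215.5, 160.3]
tcp_rot: [-3.139, 0.005, 0.01]
ft_force: [0.0, 0.5, -0.7]
opening: 0.748
```

```bash
python3 - <<'E'
from h import *
shot('wrist','w12.png')
a=shot('side','s12.png')
s=st();e=s['eef_pos'];print(proj('side',[e+np.array([0,-45,d]) for d in (0,20,30)]))
cv2.imwrite('pics/s12c.png',cv2.resize(a[170:290,180:340,::-1],None,fx=4,fy=4,interpolation=0))
E
```

```text
10.43 [ 491.1 -216.4  163.1] [-3.14e+00  2.00e-03  1.00e-02] [-0.3  0.2 -0.2] 0.752
[[255.68540508 246.89398248]
 [255.72533913 241.72440903]
 [255.74561216 239.1035773 ]]
```

View pics/s12c.png

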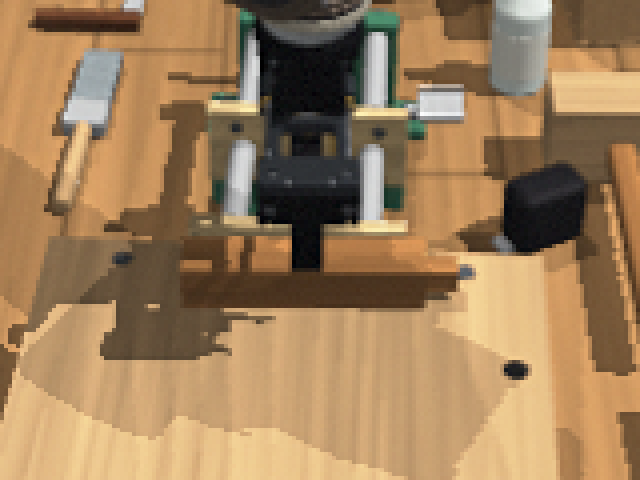

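View pics/w12.png

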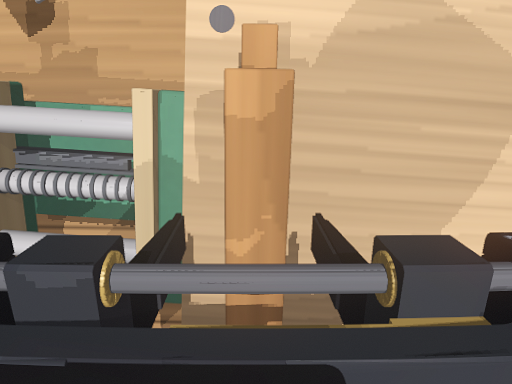

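{"method": "drive_tool", "body": {"commands": [{"dx": 0, "dy": -2, "dz": -8, "yaw": 0}, {"dx": 0, "dy": 0, "dz": -8, "yaw": 0}, {"dx": 0, "dy": 0, "dz": -8, "yaw": 0}, {"dx": 0, "dy": 0, "dz": -4, "yaw": 0}, {"dx": 0, "dy": 0, "dz": 0, "yaw": 0}]}}

```text
t: 10.85
eef_pos: [491.0, -219.2, 134.9]
tcp_rot: [-3.141, 0.001, 0.007]
ft_force: [-0.7, -0.1, 0.8]
opening: 0.749
```

```bash
python3 - <<'E'
from h import *
shot('wrist','w13.png')
a=shot('side','s13.png')
st()
cv2.imwrite('pics/s13c.png',cv2.resize(a[200:270,210:310,::-1],None,fx=7,fy=7,interpolation=0))
E
```

```text
10.95 [ 491.4 -219.4  135.8] [3.142 0.    0.007] [0.7 0.1 0.3] 0.752
```

View pics/s13c.png

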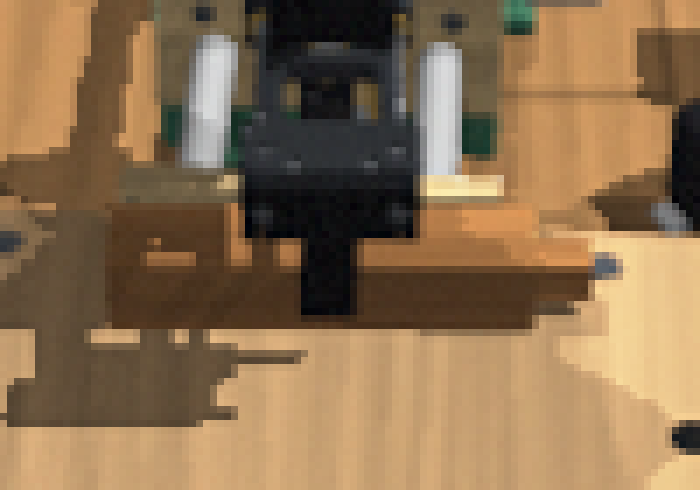

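View pics/w13.png

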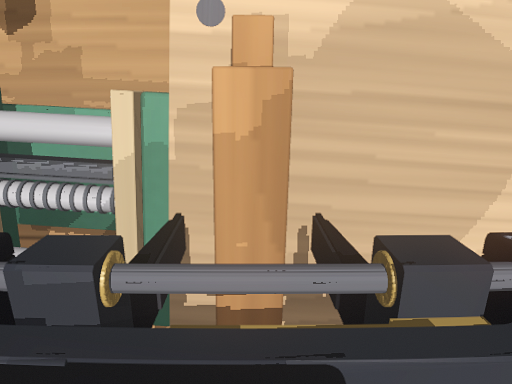

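{"method": "drive_tool", "body": {"commands": [{"dx": 0, "dy": 0, "dz": 0, "yaw": 0}, {"dx": 0, "dy": 0, "dz": 0, "yaw": 0}, {"dx": 0, "dy": 0, "dz": 0, "yaw": 0}, {"dx": 0, "dy": 0, "dz": 0, "yaw": 0}, {"dx": 0, "dy": 0, "dz": 0, "yaw": 0}], "grip": 0.2}}

```text
t: 11.37
eef_pos: [491.4, -219.4, 135.8]
tcp_rot: [3.141, -0.0, 0.007]
ft_force: [0.7, 0.3, -0.1]
opening: 0.456
```

{"method": "drive_tool", "body": {"commands": [{"dx": 0, "dy": 0, "dz": 0, "yaw": 0}, {"dx": 0, "dy": 0, "dz": 0, "yaw": 0}, {"dx": 0, "dy": 0, "dz": 0, "yaw": 0}]}}

```text
t: 11.62
eef_pos: [491.4, -219.5, 135.8]
tcp_rot: [3.141, -0.0, 0.007]
ft_force: [-0.0, -0.5, 1.2]
opening: 0.395
```

{"method": "drive_tool", "body": {"commands": [{"dx": 0, "dy": 0, "dz": 5, "yaw": 0}, {"dx": 0, "dy": 0, "dz": 10, "yaw": 0}, {"dx": 0, "dy": 0, "dz": 15, "yaw": 0}, {"dx": 0, "dy": 0, "dz": 15, "yaw": 0}, {"dx": 0, "dy": 0, "dz": 0, "yaw": 0}]}}

```text
t: 12.03
eef_pos: [492.4, -220.0, 183.8]
tcp_rot: [3.139, -0.004, 0.007]
ft_force: [0.4, -0.0, -0.9]
opening: 0.393
```

{"method": "drive_tool", "body": {"commands": [{"dx": 0, "dy": 20, "dz": 0, "yaw": -1}, {"dx": -1, "dy": 30, "dz": 0, "yaw": -1}, {"dx": -1, "dy": 35, "dz": 0, "yaw": -1.2}, {"dx": -1, "dy": 30, "dz": 0, "yaw": 0}, {"dx": -1, "dy": 16, "dz": 0, "yaw": 0}]}}

```text
t: 12.45
eef_pos: [486.6, -85.7, 180.5]
tcp_rot: [-3.141, 0.001, -0.048]
ft_force: [0.2, 0.4, -1.8]
opening: 0.397
```

```bash
python3 - <<'E'
from h import *
shot('wrist','w14.png')
a=shot('side','s14.png')
st()
cv2.imwrite('pics/s14c.png',cv2.resize(a[150:270,190:330,::-1],None,fx=5,fy=5,interpolation=0))
E
```

```text
12.55 [486.9 -86.2 180.7] [-3.141  0.    -0.046] [ 0.1 -0.6 -1.5] 0.396
```

View pics/s14c.png

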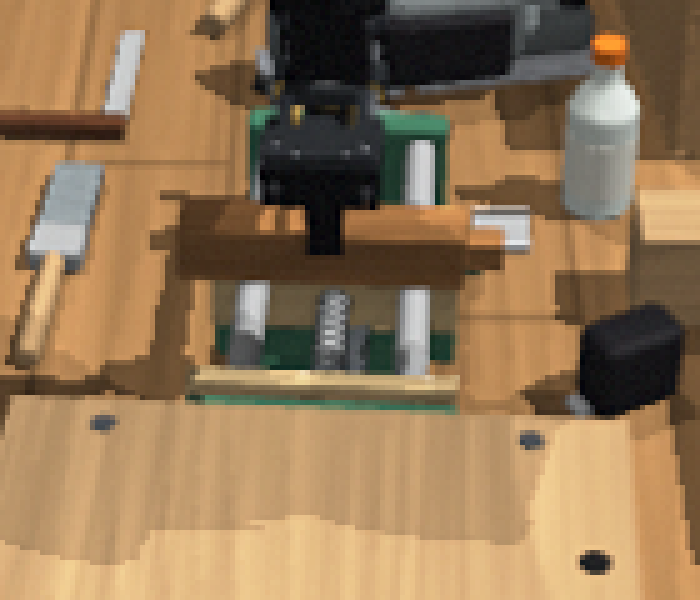

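View pics/w14.png

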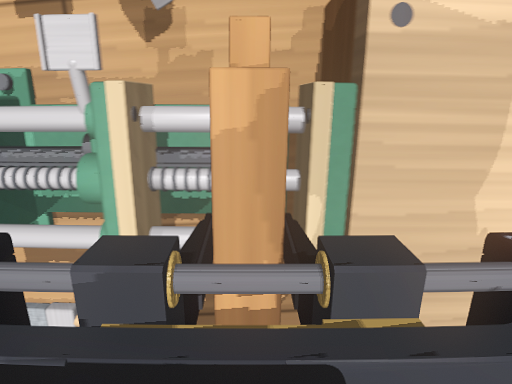

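```bash
python3 - <<'E'
from h import *
bed=np.array([484.3,-132.2]);X=np.array([.9988,-.0489]);Y=np.array([.0489,.9988])
for p,z in [((211,69),228),((289,69),228),((313,83),145),((333,84),145),((126,82),145),((108,83),145),((230,17),219),((270,16),219)]:
    w=onz('wrist',p,z)[:2]; print(p,w.round(1),'vise',np.round([(w-bed)@X,(w-bed)@Y],1))
E
```

```text
(211, 69) [573.3 -74. ] vise [86.1 62.5]
(289, 69) [ 571.7 -109.7] vise [86.2 26.7]
(313, 83) [ 567.5 -136.8] vise [83.4 -0.5]
(333, 84) [ 566.3 -151. ] vise [ 82.8 -14.7]
(126, 82) [574.5  -4.3] vise [ 83.9 132.1]
(108, 83) [574.6   8.7] vise [ 83.3 145.1]
(230, 17) [596.9 -83.6] vise [110.1  54. ]
(270, 16) [ 596.5 -102.3] vise [110.6  35.3]
```

{"method": "drive_tool", "body": {"commands": [{"dx": 1, "dy": 0, "dz": -20, "yaw": 0}, {"dx": 1, "dy": 0, "dz": -20, "yaw": 0}, {"dx": 0, "dy": 0, "dz": -16, "yaw": 0}, {"dx": 0, "dy": 0, "dz": -8, "yaw": 0}, {"dx": 0, "dy": 0, "dz": -5, "yaw": 0}]}}

```text
t: 12.97
eef_pos: [489.1, -89.0, 110.7]
tcp_rot: [-3.141, 0.001, -0.05]
ft_force: [1.0, 1.1, -1.8]
opening: 0.394
```

{"method": "drive_tool", "body": {"commands": [{"dx": 0, "dy": 0, "dz": -2, "yaw": 0}, {"dx": 0, "dy": 0, "dz": -2, "yaw": 0}, {"dx": 0, "dy": 0, "dz": -2, "yaw": 0}, {"dx": 0, "dy": 0, "dz": 0, "yaw": 0}]}}

```text
t: 13.3
eef_pos: [489.5, -88.5, 106.0]
tcp_rot: [3.141, -0.001, -0.049]
ft_force: [0.4, 0.1, -2.1]
opening: 0.398
```

Not yet in contact; lower a little further.

{"method": "drive_tool", "body": {"commands": [{"dx": 0, "dy": 0, "dz": -1, "yaw": 0}, {"dx": 0, "dy": 0, "dz": -1, "yaw": 0}, {"dx": 0, "dy": 0, "dz": 0, "yaw": 0}]}}

```text
t: 13.55
eef_pos: [489.7, -88.5, 105.7]
tcp_rot: [3.141, -0.002, -0.049]
ft_force: [-5.8, 0.8, 19.4]
opening: 0.399
```

{"method": "drive_tool", "body": {"commands": [{"dx": 0, "dy": 0, "dz": -1, "yaw": 0}, {"dx": 0, "dy": 0, "dz": -1, "yaw": 0}, {"dx": 0, "dy": 0, "dz": 0, "yaw": 0}]}}

```text
t: 13.8
eef_pos: [490.5, -88.7, 104.8]
tcp_rot: [3.14, -0.005, -0.049]
ft_force: [-6.7, 2.3, 31.9]
opening: 0.399
```

```bash
python3 - <<'E'
from h import *
a=shot('side','s15.png')
st()
cv2.imwrite('pics/s15c.png',cv2.resize(a[150:270,190:330,::-1],None,fx=5,fy=5,interpolation=0))
E
```

```text
13.85 [490.5 -88.7 104.8] [ 3.14  -0.004 -0.049] [-7.   2.2 32.7] 0.398
```

View pics/s15c.png

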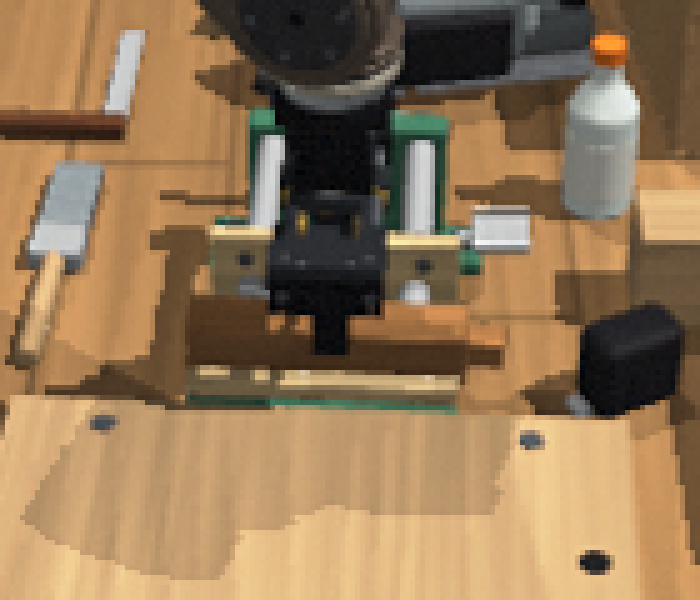

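{"method": "drive_tool", "body": {"commands": [{"dx": 0, "dy": 0, "dz": 3, "yaw": 0}, {"dx": 0, "dy": 0, "dz": 0, "yaw": 0}, {"dx": 0, "dy": 0, "dz": 0, "yaw": 0}]}}

```text
t: 14.1
eef_pos: [489.5, -88.4, 105.0]
tcp_rot: [3.141, -0.001, -0.049]
ft_force: [-1.7, -0.2, 1.3]
opening: 0.395
```

{"method": "drive_tool", "body": {"commands": [{"dx": 0, "dy": 0, "dz": 0, "yaw": 0}, {"dx": 0, "dy": 0, "dz": 0, "yaw": 0}, {"dx": 0, "dy": 0, "dz": 0, "yaw": 0}], "grip": 0.56}}

```text
t: 14.35
eef_pos: [489.4, -88.4, 104.5]
tcp_rot: [3.142, 0.0, -0.049]
ft_force: [0.0, -0.5, 0.4]
opening: 0.538
```

{"method": "drive_tool", "body": {"commands": [{"dx": 0, "dy": 0, "dz": 5, "yaw": 0}, {"dx": 0, "dy": 0, "dz": 15, "yaw": 0}, {"dx": 0, "dy": 0, "dz": 30, "yaw": 0}, {"dx": 0, "dy": 0, "dz": 40, "yaw": 0}, {"dx": 0, "dy": 0, "dz": 20, "yaw": 0}]}}

```text
t: 14.77
eef_pos: [490.2, -88.6, 218.6]
tcp_rot: [3.141, -0.003, -0.049]
ft_force: [0.1, -0.1, 0.6]
opening: 0.56
```

```bash
python3 - <<'E'
from h import *
a=shot('wrist','w16.png')
a=shot('side','s16.png')
st()
cv2.imwrite('pics/s16c.png',cv2.resize(a[150:270,190:330,::-1],None,fx=5,fy=5,interpolation=0))
E
```

```text
14.87 [490.7 -88.8 218.4] [ 3.14  -0.006 -0.049] [ 0.   0.4 -0. ] 0.56
```

View pics/s16c.png

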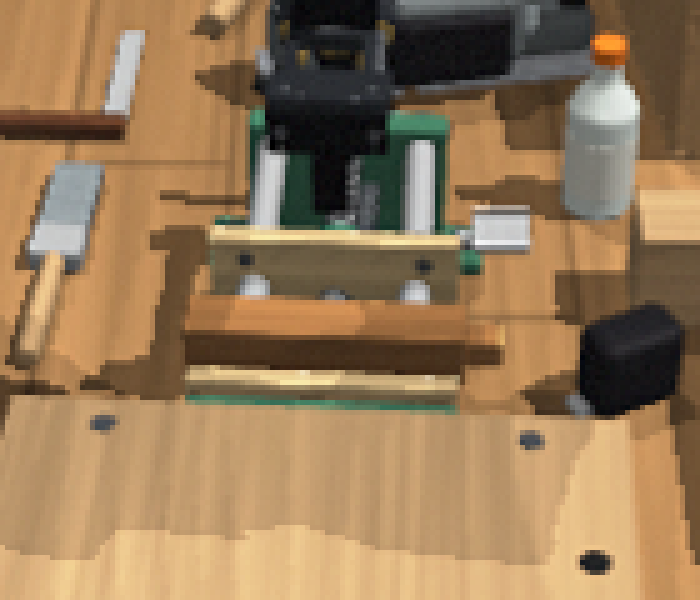

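View pics/w16.png

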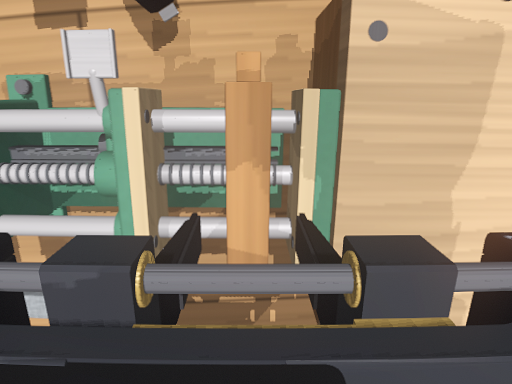

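```bash
python3 - <<'E'
from h import *
bed=np.array([484.3,-132.2]);X=np.array([.9988,-.0489]);Y=np.array([.0489,.9988])
for z in (126,120):
  P=np.array([onz('wrist',p,z+2)[:2] for p in [(64,30),(114,30),(117,78),(67,78)]]);w=P.mean(0);print(z,w.round(1),np.round([(w-bed)@X,(w-bed)@Y],1),np.linalg.norm(P[1]-P[0]),np.linalg.norm(P[2]-P[1]))
for p,z in [((226,84),153),((270,84),153),((227,240),153),((269,240),153),((139,88),145),((303,92),145)]:
    w=onz('wrist',p,z)[:2]; print(p,w.round(1),'vise',np.round([(w-bed)@X,(w-bed)@Y],1))
E
```

```text
126 [607.2  40.3] [114.3 178.3] 43.18212924339484 39.05638612107873
120 [608.1  43. ] [115.  181.1] 44.05886476621568 39.84935584502048
(226, 84) [575.  -76.3] vise [87.9 60.3]
(270, 84) [ 573.4 -111.3] vise [87.9 25.3]
(227, 240) [440.9 -68.5] vise [-46.5  61.5]
(269, 240) [ 439.1 -106.2] vise [-46.5  23.7]
(139, 88) [576.   -3.9] vise [ 85.3 132.7]
(303, 92) [ 566.1 -138.8] vise [82.  -2.6]
```

{"method": "drive_tool", "body": {"commands": [{"dx": 20, "dy": 25, "dz": 0, "yaw": 7}, {"dx": 23, "dy": 27, "dz": 0, "yaw": 7}, {"dx": 25, "dy": 27, "dz": 0, "yaw": 7}, {"dx": 25, "dy": 27, "dz": 0, "yaw": 7}, {"dx": 20, "dy": 20, "dz": 0, "yaw": 7}], "grip": 0}}

```text
t: 15.28
eef_pos: [603.3, 39.7, 213.7]
tcp_rot: [-3.141, 0.001, 0.569]
ft_force: [0.2, -1.1, 0.0]
opening: 0.263
```

{"method": "drive_tool", "body": {"commands": [{"dx": 1, "dy": 1, "dz": 0, "yaw": 7}, {"dx": 1, "dy": 1, "dz": 0, "yaw": 7}, {"dx": 1, "dy": 0, "dz": 0, "yaw": 7}, {"dx": 0, "dy": 0, "dz": 0, "yaw": 7}, {"dx": 0, "dy": 0, "dz": 0, "yaw": 7}]}}

```text
t: 15.7
eef_pos: [605.0, 39.7, 213.5]
tcp_rot: [-3.14, 0.001, 1.179]
ft_force: [-0.8, 0.6, 0.2]
opening: 0.008
```

{"method": "drive_tool", "body": {"commands": [{"dx": 0, "dy": 0, "dz": -20, "yaw": 7}, {"dx": 0, "dy": 0, "dz": -30, "yaw": 7}, {"dx": 0, "dy": 0, "dz": -30, "yaw": 6}, {"dx": 0, "dy": 0, "dz": -10, "yaw": 0}, {"dx": 0, "dy": 0, "dz": 0, "yaw": 0}]}}

```text
t: 16.12
eef_pos: [603.8, 39.6, 121.8]
tcp_rot: [-3.136, 0.0, 1.519]
ft_force: [-0.5, -0.3, -0.7]
opening: 0.007
```

```bash
python3 - <<'E'
from h import *
shot('wrist','w17.png');s=st();print(np.round(s['joints'],2))
for r in env.place_of('lever_pad','wrist'): print(r,onz('wrist',r['pixel'],126).round(1))
E
```

```text
16.17 [605.   39.6 123.9] [-3.139  0.     1.518] [1. 0. 1.] 0.004
[-0.04  0.52  1.67 -0.    0.95  0.01]
{'pixel': [255.3, 210.4], 'conf': 0.96} [610.4  39.5 126. ]
```

View pics/w17.png

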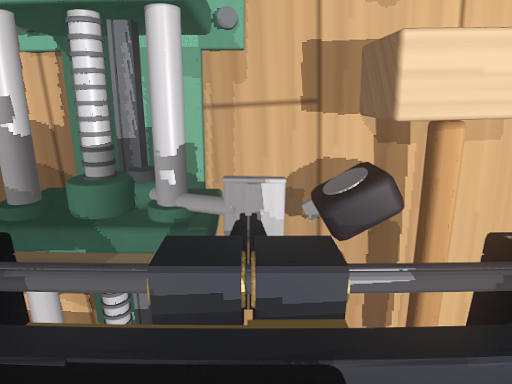

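{"method": "drive_tool", "body": {"commands": [{"dx": 4, "dy": 0, "dz": -14, "yaw": 0}, {"dx": 0, "dy": 0, "dz": -10, "yaw": 0}, {"dx": 0, "dy": 0, "dz": -8, "yaw": 0}, {"dx": 1, "dy": 0, "dz": -4, "yaw": 0}, {"dx": 0, "dy": 0, "dz": -2, "yaw": 0}]}}

```text
t: 16.63
eef_pos: [611.1, 39.5, 86.7]
tcp_rot: [3.14, 0.0, 1.522]
ft_force: [1.6, -0.8, 8.4]
opening: 0.008
```

{"method": "drive_tool", "body": {"commands": [{"dx": 1, "dy": 0, "dz": -3, "yaw": 0}, {"dx": 1, "dy": 0, "dz": -3, "yaw": 0}, {"dx": 1, "dy": 0, "dz": -3, "yaw": 0}, {"dx": 1, "dy": 0, "dz": -2, "yaw": 0}, {"dx": 0, "dy": 0, "dz": 0, "yaw": 0}]}}

```text
t: 17.05
eef_pos: [615.4, 39.3, 76.4]
tcp_rot: [3.139, 0.0, 1.522]
ft_force: [0.0, -0.6, 8.4]
opening: 0.008
```

```bash
python3 - <<'E'
from h import *
st();a=shot('side','s18.png')
cv2.imwrite('pics/s18c.png',cv2.resize(a[150:270,190:330,::-1],None,fx=5,fy=5,interpolation=0))
E
```

```text
17.05 [615.4  39.3  76.4] [3.139 0.    1.522] [ 0.  -0.6  8.4] 0.008
```

View pics/s18c.png

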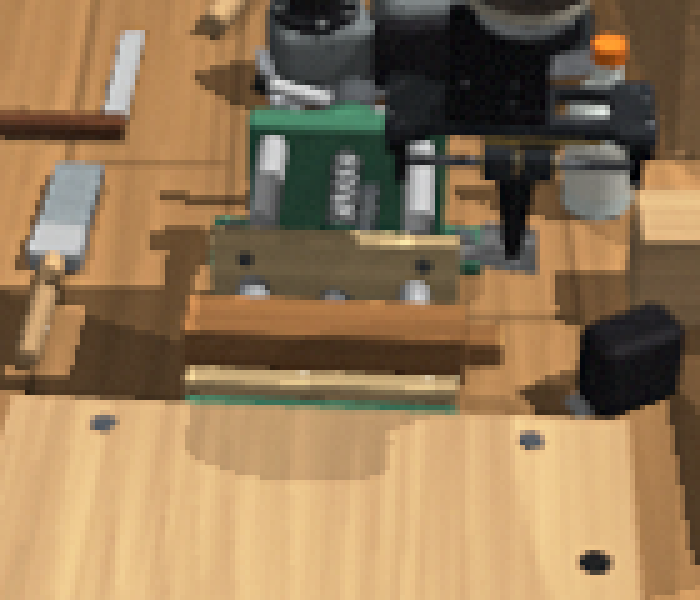

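Drag the jaw towards the fixed jaw.

{"method": "drive_tool", "body": {"commands": [{"dx": 0, "dy": -5, "dz": 0, "yaw": 0}, {"dx": -0.5, "dy": -10, "dz": 0, "yaw": 0}, {"dx": -0.5, "dy": -10, "dz": 0, "yaw": 0}, {"dx": -0.5, "dy": -10, "dz": 0, "yaw": 0}, {"dx": -0.5, "dy": -10, "dz": 0, "yaw": 0}]}}

```text
t: 17.52
eef_pos: [613.0, -4.8, 76.6]
tcp_rot: [3.14, -0.001, 1.522]
ft_force: [1.0, 6.8, 7.4]
opening: 0.005
```

{"method": "drive_tool", "body": {"commands": [{"dx": -0.5, "dy": -8, "dz": 0, "yaw": 0}, {"dx": -0.5, "dy": -8, "dz": 0, "yaw": 0}, {"dx": 0, "dy": -5, "dz": 0, "yaw": 0}, {"dx": 0, "dy": -5, "dz": 0, "yaw": 0}, {"dx": 0, "dy": 0, "dz": 0, "yaw": 0}]}}

```text
t: 17.93
eef_pos: [611.6, -31.6, 76.4]
tcp_rot: [3.141, -0.0, 1.521]
ft_force: [-1.3, 1.2, 7.5]
opening: 0.006
```

```bash
python3 - <<'E'
from h import *
st();a=shot('side','s19.png')
cv2.imwrite('pics/s19c.png',cv2.resize(a[150:270,190:330,::-1],None,fx=5,fy=5,interpolation=0))
E
```

```text
17.93 [611.6 -31.6  76.4] [ 3.141 -0.     1.521] [-1.3  1.2  7.5] 0.006
```

View pics/s19c.png

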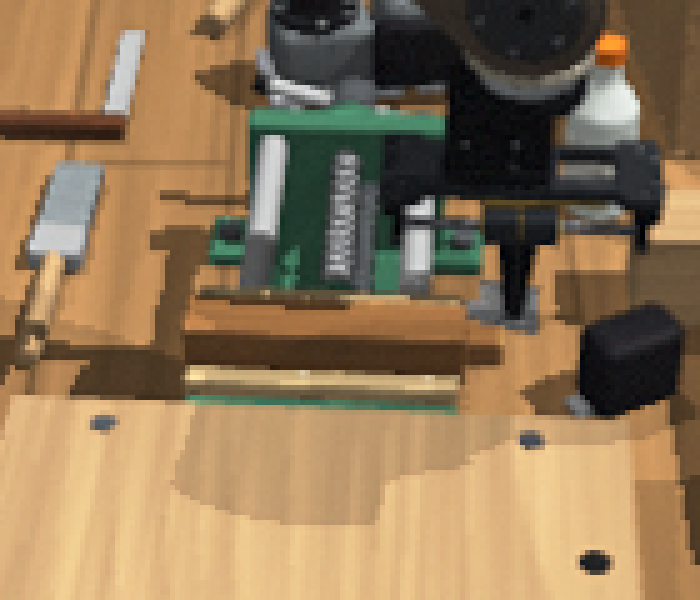

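{"method": "drive_tool", "body": {"commands": [{"dx": 0, "dy": -4, "dz": 0, "yaw": 0}, {"dx": -0.5, "dy": -4, "dz": 0, "yaw": 0}, {"dx": 0, "dy": -4, "dz": 0, "yaw": 0}, {"dx": -0.5, "dy": -4, "dz": 0, "yaw": 0}, {"dx": 0, "dy": 0, "dz": 0, "yaw": 0}]}}

```text
t: 18.4
eef_pos: [610.7, -46.9, 76.5]
tcp_rot: [3.141, -0.001, 1.521]
ft_force: [-1.1, 5.4, 7.6]
opening: 0.001
```

{"method": "drive_tool", "body": {"commands": [{"dx": 0, "dy": -2, "dz": 0, "yaw": 0}, {"dx": 0, "dy": -2, "dz": 0, "yaw": 0}, {"dx": 0, "dy": 0, "dz": 0, "yaw": 0}]}}

```text
t: 18.65
eef_pos: [610.5, -50.3, 76.4]
tcp_rot: [3.141, -0.002, 1.521]
ft_force: [-0.6, 7.4, 7.4]
opening: 0.006
```

{"method": "drive_tool", "body": {"commands": [{"dx": 0, "dy": -2, "dz": 0, "yaw": 0}, {"dx": 0, "dy": -2, "dz": 0, "yaw": 0}, {"dx": 0, "dy": 0, "dz": 0, "yaw": 0}]}}

```text
t: 18.9
eef_pos: [610.3, -54.1, 76.3]
tcp_rot: [3.141, -0.002, 1.521]
ft_force: [-0.9, 9.4, 7.0]
opening: 0.005
```

```bash
python3 - <<'E'
from h import *
st();a=shot('side','s20.png');shot('wrist','w20.png')
cv2.imwrite('pics/s20c.png',cv2.resize(a[150:270,190:330,::-1],None,fx=5,fy=5,interpolation=0))
E
```

```text
18.9 [610.3 -54.1  76.3] [ 3.141e+00 -2.000e-03  1.521e+00] [-0.9  9.4  7. ] 0.005
```

View pics/s20c.png

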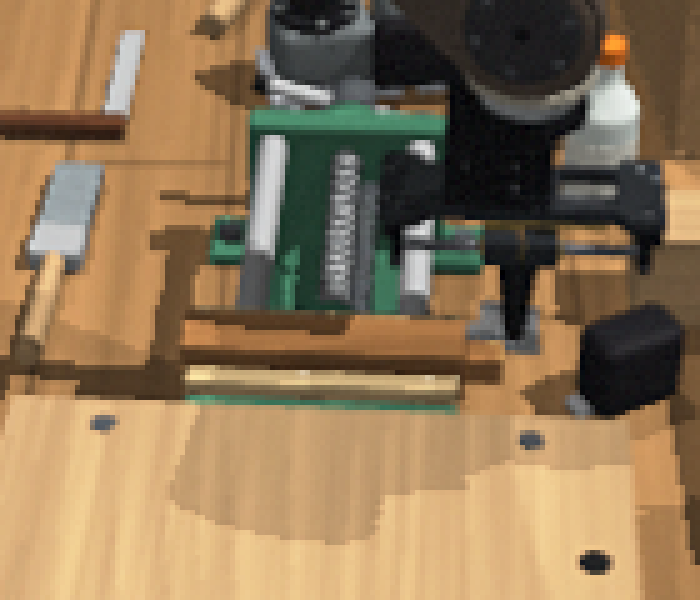

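View pics/w20.png

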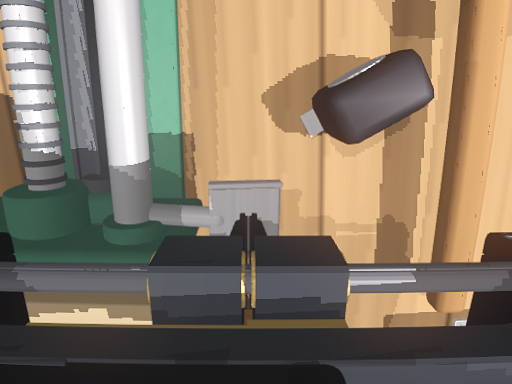

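{"method": "drive_tool", "body": {"commands": [{"dx": 0, "dy": -2, "dz": 0, "yaw": 0}, {"dx": 0, "dy": -2, "dz": 0, "yaw": 0}, {"dx": 0, "dy": 0, "dz": 0, "yaw": 0}]}}

```text
t: 19.25
eef_pos: [610.1, -58.0, 76.2]
tcp_rot: [-3.141, -0.002, 1.521]
ft_force: [-2.0, 9.4, 6.4]
opening: 0.008
```

{"method": "drive_tool", "body": {"commands": [{"dx": 0, "dy": -2, "dz": 0, "yaw": 0}, {"dx": 0, "dy": -2, "dz": 0, "yaw": 0}, {"dx": 0, "dy": 0, "dz": 0, "yaw": 0}]}}

```text
t: 19.5
eef_pos: [609.9, -61.8, 76.1]
tcp_rot: [-3.141, -0.002, 1.521]
ft_force: [-2.4, 9.4, 6.1]
opening: 0.007
```

```bash
python3 - <<'E'
from h import *
st();a=shot('side','s21.png');shot('wrist','w21.png')
cv2.imwrite('pics/s21c.png',cv2.resize(a[150:270,190:330,::-1],None,fx=5,fy=5,interpolation=0))
E
```

```text
19.5 [609.9 -61.8  76.1] [-3.141e+00 -2.000e-03  1.521e+00] [-2.4  9.4  6.1] 0.007
```

View pics/s21c.png

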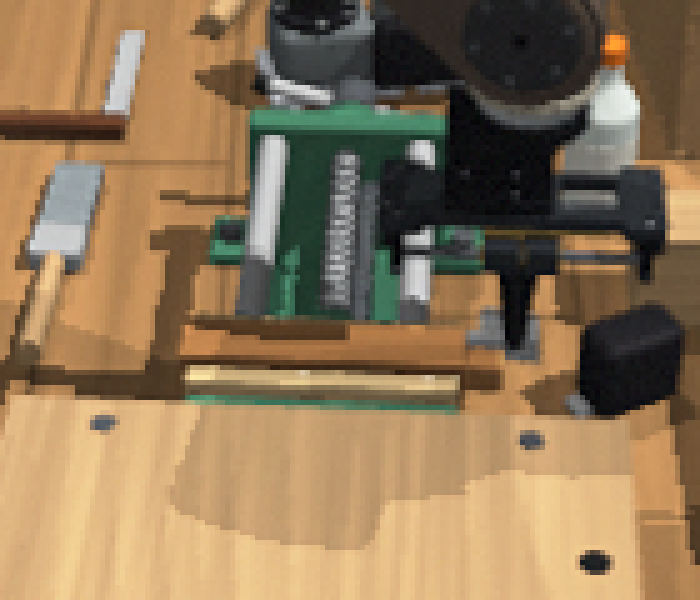

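View pics/w21.png

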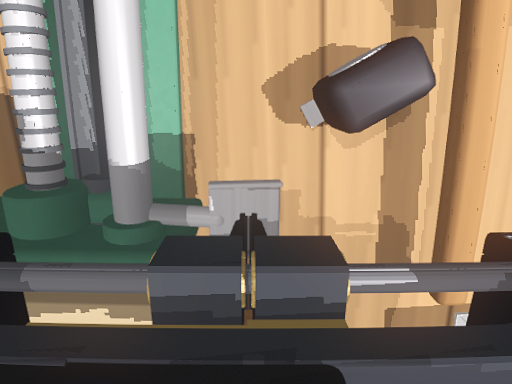

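{"method": "drive_tool", "body": {"commands": [{"dx": 0, "dy": -1, "dz": 0, "yaw": 0}, {"dx": 0, "dy": -1, "dz": 0, "yaw": 0}, {"dx": 0, "dy": 0, "dz": 0, "yaw": 0}]}}

```text
t: 19.85
eef_pos: [609.8, -63.5, 76.1]
tcp_rot: [-3.14, -0.003, 1.521]
ft_force: [-2.6, 11.8, 5.5]
opening: 0.003
```

{"method": "drive_tool", "body": {"commands": [{"dx": 0, "dy": -1, "dz": 0, "yaw": 0}, {"dx": 0, "dy": -1, "dz": 0, "yaw": 0}, {"dx": 0, "dy": 0, "dz": 0, "yaw": 0}]}}

```text
t: 20.1
eef_pos: [609.8, -64.0, 76.0]
tcp_rot: [-3.14, -0.005, 1.521]
ft_force: [-1.2, 20.6, 5.9]
opening: 0.0
```

{"method": "drive_tool", "body": {"commands": [{"dx": 0, "dy": -1, "dz": 0, "yaw": 0}, {"dx": 0, "dy": -1, "dz": 0, "yaw": 0}, {"dx": 0, "dy": 0, "dz": 0, "yaw": 0}]}}

```text
t: 20.35
eef_pos: [609.8, -64.4, 75.9]
tcp_rot: [-3.14, -0.007, 1.521]
ft_force: [-0.1, 30.8, 6.8]
opening: 0.004
```

{"method": "drive_tool", "body": {"commands": [{"dx": 0, "dy": 3, "dz": 0, "yaw": 0}, {"dx": 0, "dy": 0, "dz": 3, "yaw": 0}, {"dx": 0, "dy": 0, "dz": 6, "yaw": 0}, {"dx": 0, "dy": 0, "dz": 8, "yaw": 0}, {"dx": 0, "dy": 0, "dz": 10, "yaw": 0}]}}

```text
t: 20.77
eef_pos: [608.1, -64.0, 101.4]
tcp_rot: [-3.136, -0.003, 1.522]
ft_force: [0.8, 0.2, -0.2]
opening: 0.005
```

{"method": "drive_tool", "body": {"commands": [{"dx": 0, "dy": 0, "dz": 30, "yaw": 0}, {"dx": -10, "dy": 0, "dz": 30, "yaw": 0}, {"dx": -20, "dy": -20, "dz": 30, "yaw": 0}, {"dx": -25, "dy": -30, "dz": 20, "yaw": 0}, {"dx": -25, "dy": -30, "dz": 20, "yaw": 0}]}}

```text
t: 21.18
eef_pos: [532.1, -143.6, 232.1]
tcp_rot: [3.141, 0.0, 1.523]
ft_force: [0.4, -0.4, -0.2]
opening: 0.004
```

{"method": "drive_tool", "body": {"commands": [{"dx": -20, "dy": -30, "dz": 0, "yaw": 0}, {"dx": 0, "dy": -20, "dz": 0, "yaw": 0}, {"dx": 0, "dy": 0, "dz": 0, "yaw": 0}]}}

```text
t: 21.43
eef_pos: [512.2, -196.5, 231.4]
tcp_rot: [3.14, 0.001, 1.518]
ft_force: [-0.8, 0.1, -1.2]
opening: 0.003
```

```bash
python3 - <<'E'
from h import *
st();a=shot('side','s22.png');shot('wrist','w22.png')
cv2.imwrite('pics/s22c.png',cv2.resize(a[130:270,180:330,::-1],None,fx=4,fy=4,interpolation=0))
E
```

```text
21.43 [ 512.2 -196.5  231.4] [3.140e+00 1.000e-03 1.518e+00] [-0.8  0.1 -1.2] 0.003
```

View pics/w22.png

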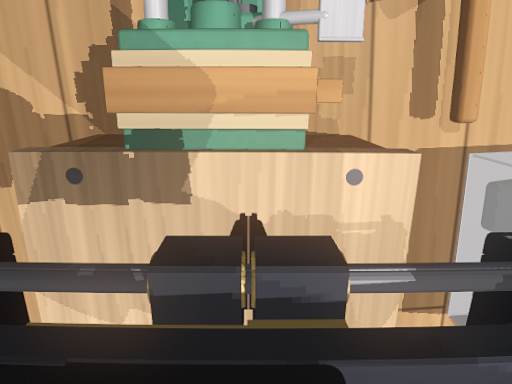

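View pics/s22c.png

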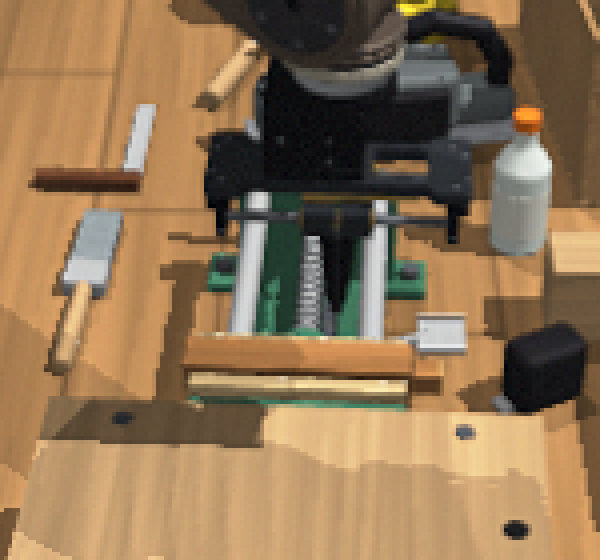

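{"method": "drive_tool", "body": {"commands": [{"dx": -5, "dy": 35, "dz": 10, "yaw": -7}, {"dx": -5, "dy": 40, "dz": 10, "yaw": -7}, {"dx": -5, "dy": 40, "dz": 5, "yaw": -7}, {"dx": -5, "dy": 40, "dz": 5, "yaw": -7}, {"dx": -5, "dy": 40, "dz": 0, "yaw": -7}], "grip": 0.4}}

```text
t: 21.95
eef_pos: [489.1, -5.4, 260.4]
tcp_rot: [3.141, -0.001, 0.937]
ft_force: [0.2, -0.3, -0.0]
opening: 0.3
```

{"method": "drive_tool", "body": {"commands": [{"dx": -8, "dy": 40, "dz": 0, "yaw": -7}, {"dx": -8, "dy": 40, "dz": 0, "yaw": -7}, {"dx": -8, "dy": 40, "dz": 0, "yaw": -7}, {"dx": -8, "dy": 40, "dz": 0, "yaw": -7}, {"dx": -8, "dy": 35, "dz": 0, "yaw": -7}]}}

```text
t: 22.37
eef_pos: [453.1, 170.0, 259.6]
tcp_rot: [-3.141, 0.0, 0.389]
ft_force: [0.2, -0.5, 0.1]
opening: 0.4
```

{"method": "drive_tool", "body": {"commands": [{"dx": -6, "dy": 25, "dz": 0, "yaw": -7}, {"dx": -6, "dy": 20, "dz": 0, "yaw": -7}, {"dx": -5, "dy": 10, "dz": 0, "yaw": -6}, {"dx": 0, "dy": 0, "dz": 0, "yaw": 0}]}}

```text
t: 22.7
eef_pos: [435.8, 224.7, 259.5]
tcp_rot: [-3.141, 0.001, 0.042]
ft_force: [-0.4, -0.3, 0.5]
opening: 0.401
```

```bash
python3 - <<'E'
from h import *
s=st();shot('wrist','w23.png');print(s['joints'].round(2) if hasattr(s['joints'],'round') else s['joints'])
for q,z in [('handle_hub',95),('handle_end',95),('knob_mid',109)]:
    for r in env.place_of(q,'wrist')[:4]: print(q,np.round(r['pixel']),round(r['conf'],2),onz('wrist',r['pixel'],z).round(1))
E
```

```text
22.7 [435.8 224.7 259.5] [-3.141e+00  1.000e-03  4.200e-02] [-0.4 -0.3  0.5] 0.401
[0.34 0.22 1.76 0.   1.16 1.87]
handle_hub [234.  98.] 0.57 [507.9 241.1  95. ]
handle_end [238.  40.] 0.73 [568.1 238.5  95. ]
knob_mid [ 69. 118.] 0.63 [479.8 417.4 109. ]
```

View pics/w23.png

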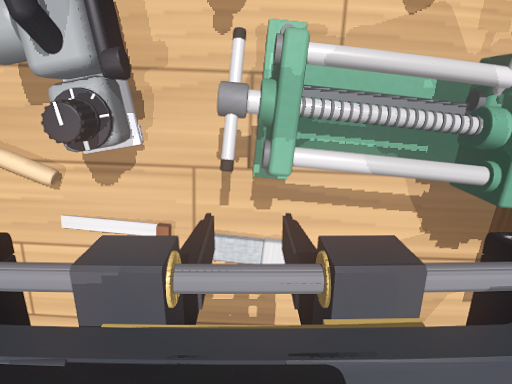

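```bash
python3 - <<'E'
from h import *
h=np.array([502.8,245.3,95]);X=np.array([.9988,-.0489,0])
print(proj('wrist',[h]))
for p in [(239,28),(227,170),(233,98)]: print(p,onz('wrist',p,95).round(1))
for a in np.radians([-30,-20,-10,0,10,20,30]):
    P=[h+79*s*(np.cos(a)*X+np.array([0,0,np.sin(a)])) for s in (1,-1)]
    print(round(np.degrees(a)),proj('wrist',P).round(1).tolist())
a=shot('wrist','w24.png');cv2.imwrite('pics/w24c.png',cv2.resize(a[10:190,30:290,::-1],None,fx=3,fy=3,interpolation=2))
a=shot('side','s24.png');cv2.imwrite('pics/s24c.png',cv2.resize(a[100:220,180:330,::-1],None,fx=5,fy=5,interpolation=0))
E
```

```text
[[228.67241036 102.91775229]]
(239, 28) [579.9 237.1  95. ]
(227, 170) [427.1 244.7  95. ]
(233, 98) [508.3 240.7  95. ]
-30 [[235.4, 42.7], [221.1, 171.2]]
-20 [[235.5, 35.5], [221.6, 173.9]]
-10 [[235.3, 29.8], [222.3, 174.2]]
0 [[235.0, 26.0], [223.1, 172.5]]
10 [[234.3, 24.4], [224.0, 169.0]]
20 [[233.5, 25.4], [225.0, 163.8]]
30 [[232.3, 29.3], [226.0, 157.4]]
```

View pics/w24c.png

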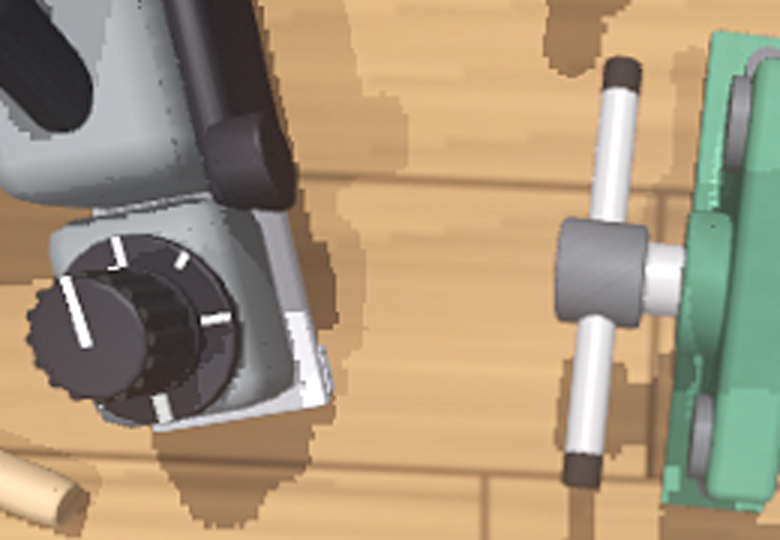

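View pics/s24c.png

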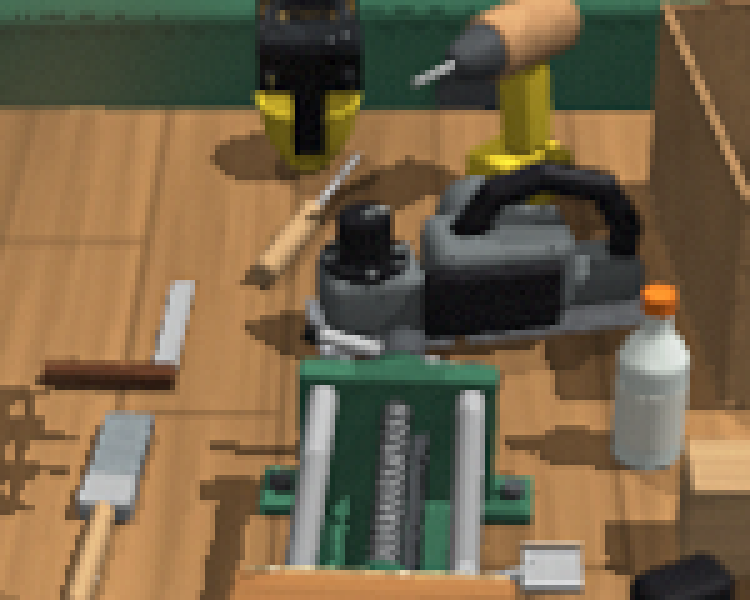

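{"method": "drive_tool", "body": {"commands": [{"dx": 4, "dy": 11, "dz": -20, "yaw": -5.2}, {"dx": 5, "dy": 11, "dz": -30, "yaw": 0}, {"dx": 0, "dy": 0, "dz": -40, "yaw": 0}, {"dx": 0, "dy": 0, "dz": -35, "yaw": 0}, {"dx": 0, "dy": 0, "dz": -15, "yaw": 0}], "grip": 0}}

```text
t: 23.42
eef_pos: [444.9, 242.8, 116.0]
tcp_rot: [3.14, 0.004, -0.047]
ft_force: [-0.3, 0.3, -0.1]
opening: 0.103
```

```bash
python3 - <<'E'
from h import *
s=st();shot('wrist','w25.png')
for p in [(248,210)]: pass
a=shot('scene','c25.png');cv2.imwrite('pics/c25c.png',cv2.resize(a[180:290,250:390,::-1],None,fx=5,fy=5,interpolation=2))
E
```

```text
23.42 [444.9 242.8 116. ] [ 3.14   0.004 -0.047] [-0.3  0.3 -0.1] 0.103
```

View pics/w25.png

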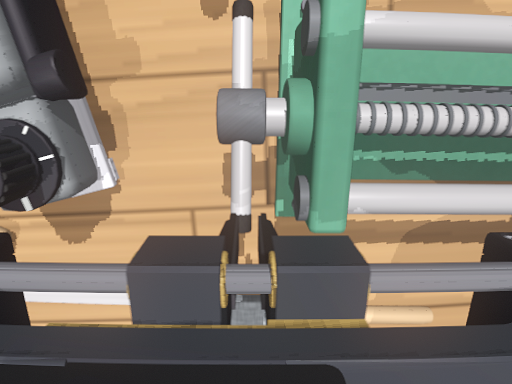

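View pics/c25c.png

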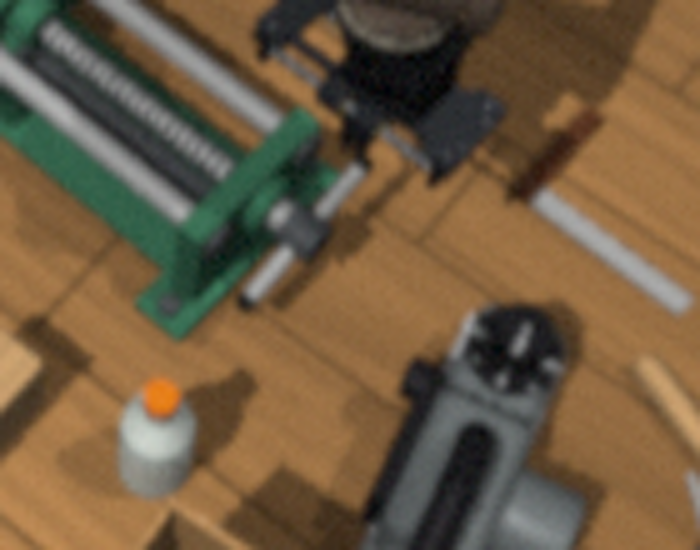

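```bash
python3 - <<'E'
from h import *
st()
for p,z in [((242,200),105),((242,228),110),((241.5,116),95),((241.5,116),110),((243,4),80),((243,4),95)]: print(p,onz('wrist',p,z).round(1))
E
```

```text
23.52 [445.3 242.9 117.4] [ 3.139  0.005 -0.047] [-0.2 -0.3  0.5] 0.033
(242, 200) [449.  246.1 105. ]
(242, 228) [430.1 247.  110. ]
(241.5, 116) [505.9 243.7  95. ]
(241.5, 116) [506.8 243.4 110. ]
(243, 4) [579.4 239.2  80. ]
(243, 4) [575.7 239.2  95. ]
```

{"method": "drive_tool", "body": {"commands": [{"dx": 0, "dy": 3, "dz": -8, "yaw": 0}, {"dx": 0, "dy": 0, "dz": -8, "yaw": 0}, {"dx": 0, "dy": 0, "dz": -5, "yaw": 0}, {"dx": 0, "dy": 0, "dz": 0, "yaw": 0}]}}

```text
t: 23.85
eef_pos: [446.2, 246.9, 98.5]
tcp_rot: [3.141, 0.0, -0.047]
ft_force: [-0.2, -0.5, 0.0]
opening: 0.006
```

{"method": "drive_tool", "body": {"commands": [{"dx": 0, "dy": 0, "dz": -3, "yaw": 0}, {"dx": 0, "dy": 0, "dz": -3, "yaw": 0}, {"dx": 0, "dy": 0, "dz": 0, "yaw": 0}]}}

```text
t: 24.1
eef_pos: [446.2, 247.0, 92.6]
tcp_rot: [3.141, 0.0, -0.047]
ft_force: [0.2, -0.1, -0.9]
opening: 0.004
```

{"method": "drive_tool", "body": {"commands": [{"dx": 0, "dy": 0, "dz": -3, "yaw": 0}, {"dx": 0, "dy": 0, "dz": -3, "yaw": 0}, {"dx": 0, "dy": 0, "dz": 0, "yaw": 0}]}}

```text
t: 24.35
eef_pos: [446.1, 246.9, 86.3]
tcp_rot: [3.141, 0.001, -0.047]
ft_force: [-0.1, 0.4, -0.3]
opening: 0.007
```

{"method": "drive_tool", "body": {"commands": [{"dx": 0, "dy": 0, "dz": -3, "yaw": 0}, {"dx": 0, "dy": 0, "dz": -3, "yaw": 0}, {"dx": 0, "dy": 0, "dz": 0, "yaw": 0}]}}

```text
t: 24.6
eef_pos: [445.9, 246.9, 80.3]
tcp_rot: [3.141, 0.001, -0.047]
ft_force: [-0.7, 0.1, 0.4]
opening: 0.004
```

```bash
python3 - <<'E'
from h import *
s=st();a=shot('wrist','w26.png');cv2.imwrite('pics/w26c.png',cv2.resize(a[0:290,150:400,::-1],None,fx=2,fy=2,interpolation=2))
E
```

```text
24.6 [445.9 246.9  80.3] [ 3.141e+00  1.000e-03 -4.700e-02] [-0.7  0.1  0.4] 0.004
```

View pics/w26c.png

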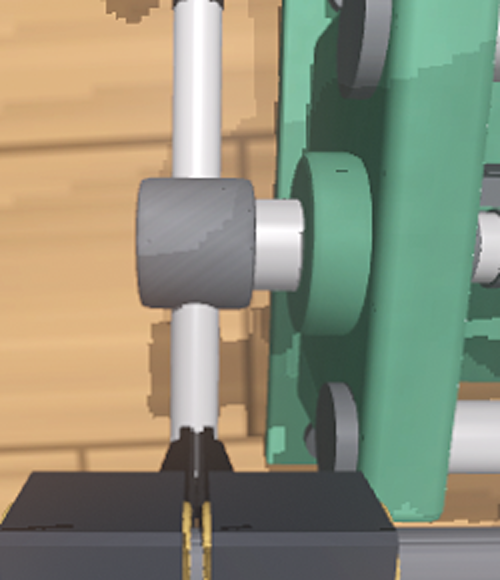

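{"method": "drive_tool", "body": {"commands": [{"dx": 0, "dy": 0, "dz": -2, "yaw": 0}, {"dx": 0, "dy": 0, "dz": -2, "yaw": 0}, {"dx": 0, "dy": 0, "dz": 0, "yaw": 0}]}}

```text
t: 24.9
eef_pos: [446.1, 247.0, 76.5]
tcp_rot: [3.141, 0.0, -0.047]
ft_force: [-1.3, -0.2, 0.8]
opening: 0.005
```

{"method": "drive_tool", "body": {"commands": [{"dx": 0, "dy": 0, "dz": -2, "yaw": 0}, {"dx": 0, "dy": 0, "dz": -2, "yaw": 0}, {"dx": 0, "dy": 0, "dz": 0, "yaw": 0}]}}

```text
t: 25.15
eef_pos: [446.2, 247.0, 72.4]
tcp_rot: [3.141, 0.0, -0.047]
ft_force: [-0.7, 0.6, 1.5]
opening: 0.005
```

```bash
python3 - <<'E'
from h import *
s=st()
a=shot('side','s27.png');cv2.imwrite('pics/s27c.png',cv2.resize(a[100:200,190:310,::-1],None,fx=6,fy=6,interpolation=0))
print(proj('side',[[446,247,95],[446,247,105],[446,247,115],[446,190,124]]))
E
```

```text
25.15 [446.2 247.   72.4] [ 3.141  0.    -0.047] [-0.7  0.6  1.5] 0.005
[[244.01018437 169.95246591]
 [243.98689338 167.77501997]
 [243.9634988  165.58322984]
 [243.60968499 171.80713652]]
```

View pics/s27c.png

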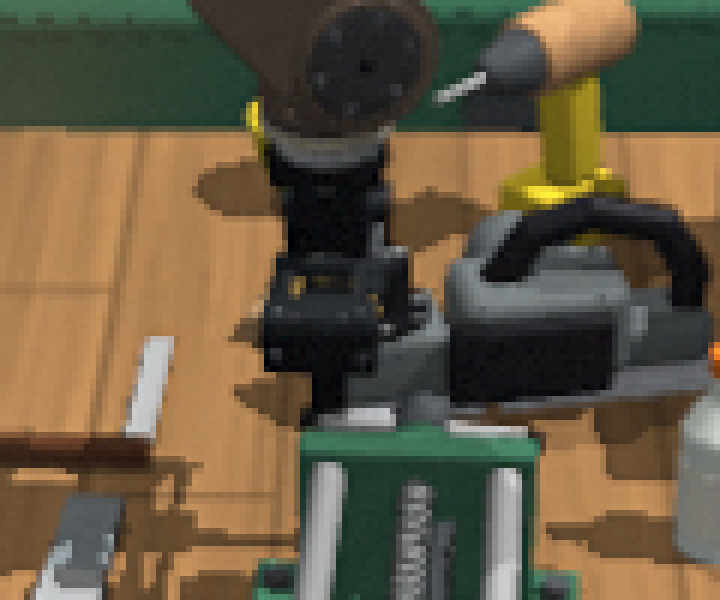

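{"method": "drive_tool", "body": {"commands": [{"dx": 0, "dy": 0, "dz": -2, "yaw": 0}, {"dx": 0, "dy": 0, "dz": -2, "yaw": 0}, {"dx": 0, "dy": 0, "dz": -2, "yaw": 0}, {"dx": 0, "dy": 0, "dz": 0, "yaw": 0}]}}

```text
t: 25.53
eef_pos: [446.2, 247.0, 66.3]
tcp_rot: [3.141, 0.0, -0.047]
ft_force: [-0.5, 0.8, -0.7]
opening: 0.008
```

{"method": "drive_tool", "body": {"commands": [{"dx": 0, "dy": 0, "dz": -2, "yaw": 0}, {"dx": 0, "dy": 0, "dz": -2, "yaw": 0}, {"dx": 0, "dy": 0, "dz": 0, "yaw": 0}]}}

```text
t: 25.78
eef_pos: [446.2, 247.0, 62.5]
tcp_rot: [3.141, 0.0, -0.047]
ft_force: [-2.6, 0.2, 1.8]
opening: 0.004
```

```bash
python3 - <<'E'
from h import *
s=st();a=shot('wrist','w28.png');cv2.imwrite('pics/w28c.png',cv2.resize(a[0:290,150:400,::-1],None,fx=2,fy=2,interpolation=2))
a=shot('side','s28.png');cv2.imwrite('pics/s28c.png',cv2.resize(a[140:190,220:300,::-1],None,fx=8,fy=8,interpolation=0))
E
```

```text
25.78 [446.2 247.   62.5] [ 3.141  0.    -0.047] [-2.6  0.2  1.8] 0.004
```

View pics/w28c.png

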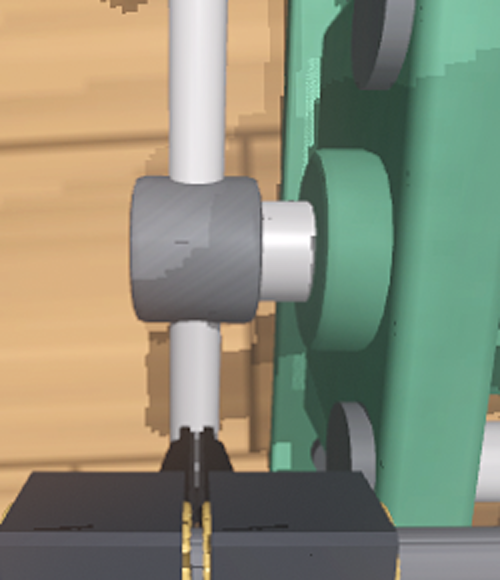

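View pics/s28c.png

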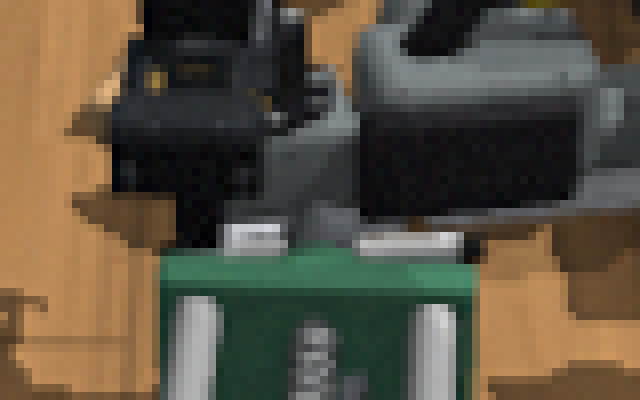

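{"method": "drive_tool", "body": {"commands": [{"dx": 0, "dy": 0, "dz": -2, "yaw": 0}, {"dx": 0, "dy": 0, "dz": -2, "yaw": 0}, {"dx": 0, "dy": 0, "dz": -2, "yaw": 0}, {"dx": 0, "dy": 0, "dz": -2, "yaw": 0}, {"dx": 0, "dy": 0, "dz": 0, "yaw": 0}]}}

```text
t: 26.3
eef_pos: [446.7, 247.0, 54.6]
tcp_rot: [-3.141, -0.001, -0.047]
ft_force: [-0.1, 0.4, 1.7]
opening: 0.006
```

{"method": "drive_tool", "body": {"commands": [{"dx": 0, "dy": 0, "dz": -2, "yaw": 0}, {"dx": 0, "dy": 0, "dz": -2, "yaw": 0}, {"dx": 0, "dy": 0, "dz": 0, "yaw": 0}]}}

```text
t: 26.55
eef_pos: [447.0, 247.1, 50.8]
tcp_rot: [-3.141, -0.001, -0.047]
ft_force: [1.0, -0.2, 2.7]
opening: 0.004
```

{"method": "drive_tool", "body": {"commands": [{"dx": 0, "dy": 0, "dz": 10, "yaw": 0}, {"dx": 0, "dy": 0, "dz": 30, "yaw": 0}, {"dx": 0, "dy": 0, "dz": 40, "yaw": 0}, {"dx": 0, "dy": 0, "dz": 40, "yaw": 0}, {"dx": 0, "dy": 0, "dz": 20, "yaw": 0}], "grip": 0.45}}

```text
t: 26.97
eef_pos: [447.1, 247.4, 195.7]
tcp_rot: [-3.14, -0.004, -0.047]
ft_force: [-0.5, 0.3, 0.7]
opening: 0.297
```

```bash
python3 - <<'E'
from h import *
s=st();a=shot('wrist','w29.png')
h=np.array([505.5,243.6,95]);X=np.array([.9988,-.0489,0])
for d in range(-10,50,10):
    A=np.radians(d);P=[h+79*s*(np.cos(A)*X+np.array([0,0,np.sin(A)])) for s in (1,-1)]
    print(d,proj('wrist',P).round(1).tolist())
E
```

```text
26.97 [447.1 247.4 195.7] [-3.14  -0.004 -0.047] [-0.5  0.3  0.7] 0.297
-10 [[249.5, 27.9], [248.8, 199.8]]
0 [[249.5, 23.1], [248.8, 196.8]]
10 [[249.5, 20.9], [248.8, 191.8]]
20 [[249.5, 21.9], [248.9, 185.1]]
30 [[249.5, 26.3], [248.9, 177.1]]
40 [[249.5, 34.5], [248.9, 167.9]]
```

View pics/w29.png

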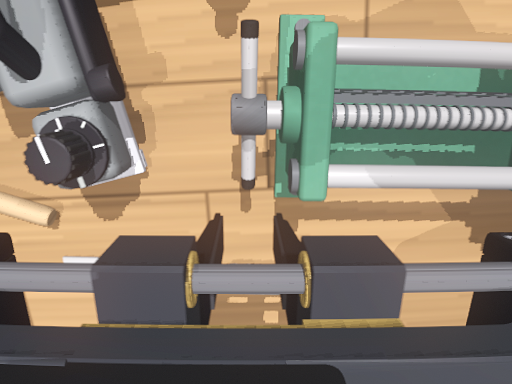

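{"method": "drive_tool", "body": {"commands": [{"dx": 40, "dy": -2, "dz": 0, "yaw": 0}, {"dx": 40, "dy": -2, "dz": 0, "yaw": 0}, {"dx": 35, "dy": -2, "dz": -20, "yaw": 0}, {"dx": 6, "dy": -1, "dz": -30, "yaw": 0}, {"dx": 0, "dy": 0, "dz": -25, "yaw": 0}], "grip": 0.45}}

```text
t: 27.43
eef_pos: [569.0, 239.3, 114.2]
tcp_rot: [3.142, -0.0, -0.049]
ft_force: [-0.3, -0.3, -1.4]
opening: 0.447
```

{"method": "drive_tool", "body": {"commands": [{"dx": 0, "dy": 0, "dz": -20, "yaw": 0}, {"dx": 0, "dy": 0, "dz": -10, "yaw": 0}, {"dx": 0, "dy": 0, "dz": 0, "yaw": 0}]}}

```text
t: 27.68
eef_pos: [566.2, 239.6, 83.9]
tcp_rot: [3.14, 0.004, -0.047]
ft_force: [0.3, 0.9, 0.3]
opening: 0.443
```

```bash
python3 - <<'E'
from h import *
s=st();a=shot('wrist','w30.png')
def seq(a,b,n):
    t=np.radians(np.linspace(a,b,n+1));x=65*np.cos(t);z=65*np.sin(t)
    for i in range(n): print(round(np.degrees(t[i+1])),'dx',round(np.diff(x)[i]*.9988,1),'dy',round(-np.diff(x)[i]*.0489,1),'dz',round(np.diff(z)[i],1))
seq(14,180,15)
print();seq(0,180,15)
a=shot('scene','c30.png');cv2.imwrite('pics/c30c.png',cv2.resize(a[180:290,250:390,::-1],None,fx=5,fy=5,interpolation=2))
E
```

```text
27.68 [566.2 239.6  83.9] [ 3.14   0.004 -0.047] [0.3 0.9 0.3] 0.443
25 dx -4.2 dy 0.2 dz 11.8
36 dx -6.4 dy 0.3 dz 10.8
47 dx -8.3 dy 0.4 dz 9.4
58 dx -10.0 dy 0.5 dz 7.6
69 dx -11.2 dy 0.5 dz 5.5
80 dx -12.1 dy 0.6 dz 3.3
91 dx -12.5 dy 0.6 dz 0.9
103 dx -12.4 dy 0.6 dz -1.5
114 dx -11.9 dy 0.6 dz -3.9
125 dx -10.9 dy 0.5 dz -6.1
136 dx -9.6 dy 0.5 dz -8.1
147 dx -7.8 dy 0.4 dz -9.8
158 dx -5.8 dy 0.3 dz -11.1
169 dx -3.6 dy 0.2 dz -12.0
180 dx -1.2 dy 0.1 dz -12.5

12 dx -1.4 dy 0.1 dz 13.5
24 dx -4.2 dy 0.2 dz 12.9
36 dx -6.8 dy 0.3 dz 11.8
48 dx -9.1 dy 0.4 dz 10.1
60 dx -11.0 dy 0.5 dz 8.0
72 dx -12.4 dy 0.6 dz 5.5
84 dx -13.3 dy 0.6 dz 2.8
96 dx -13.6 dy 0.7 dz 0.0
108 dx -13.3 dy 0.6 dz -2.8
120 dx -12.4 dy 0.6 dz -5.5
132 dx -11.0 dy 0.5 dz -8.0
144 dx -9.1 dy 0.4 dz -10.1
156 dx -6.8 dy 0.3 dz -11.8
168 dx -4.2 dy 0.2 dz -12.9
180 dx -1.4 dy 0.1 dz -13.5
```

View pics/w30.png

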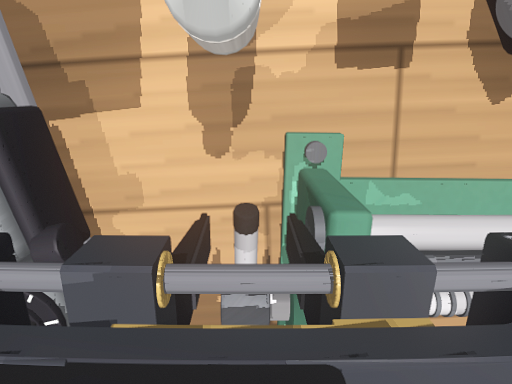

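View pics/c30c.png

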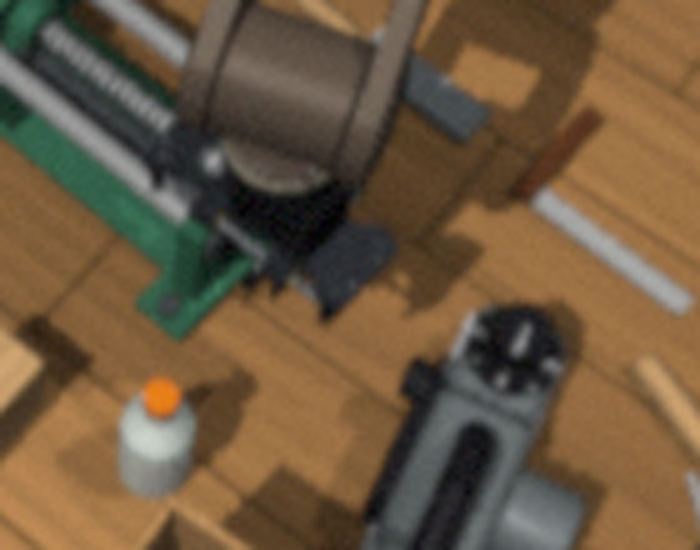

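{"method": "drive_tool", "body": {"commands": [{"dx": 1, "dy": 0.5, "dz": -8, "yaw": 0}, {"dx": 0, "dy": 0, "dz": -6, "yaw": 0}, {"dx": 0, "dy": 0, "dz": 0, "yaw": 0}]}}

```text
t: 28.03
eef_pos: [568.0, 240.5, 71.3]
tcp_rot: [3.141, 0.0, -0.047]
ft_force: [-0.2, 0.0, -0.5]
opening: 0.45
```

{"method": "drive_tool", "body": {"commands": [{"dx": 0, "dy": 0, "dz": 0, "yaw": 0}, {"dx": 0, "dy": 0, "dz": 0, "yaw": 0}, {"dx": 0, "dy": 0, "dz": 0, "yaw": 0}, {"dx": 0, "dy": 0, "dz": 0, "yaw": 0}, {"dx": 0, "dy": 0, "dz": 0, "yaw": 0}], "grip": 0.05}}

```text
t: 28.45
eef_pos: [568.3, 240.5, 72.0]
tcp_rot: [-3.142, -0.0, -0.047]
ft_force: [1.0, -0.5, -1.3]
opening: 0.157
```

```bash
python3 - <<'E'
from h import *
s=st();a=shot('wrist','w31.png')
E
```

```text
28.45 [568.3 240.5  72. ] [-3.142 -0.    -0.047] [ 1.  -0.5 -1.3] 0.157
```

View pics/w31.png

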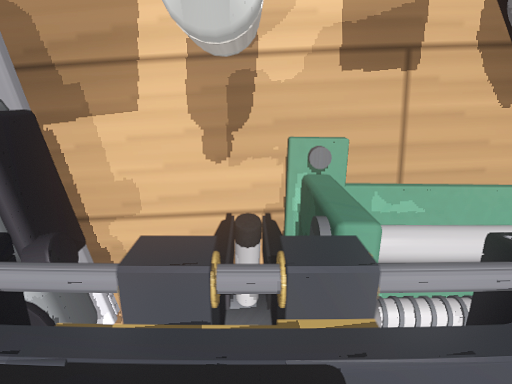

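{"method": "drive_tool", "body": {"commands": [{"dx": 0, "dy": 0, "dz": 0, "yaw": 0}, {"dx": 0, "dy": 0, "dz": -2, "yaw": 0}, {"dx": 0, "dy": 0, "dz": -3, "yaw": 0}, {"dx": 0, "dy": 0, "dz": 0, "yaw": 0}], "grip": 0.25}}

```text
t: 28.83
eef_pos: [568.0, 240.3, 66.1]
tcp_rot: [3.141, 0.001, -0.047]
ft_force: [0.2, 0.8, -0.6]
opening: 0.248
```

{"method": "drive_tool", "body": {"commands": [{"dx": 0, "dy": 0, "dz": 0, "yaw": 0}, {"dx": 0, "dy": 0, "dz": 0, "yaw": 0}, {"dx": 0, "dy": 0, "dz": 0, "yaw": 0}, {"dx": 0, "dy": 0, "dz": 0, "yaw": 0}], "grip": 0.05}}

```text
t: 29.17
eef_pos: [568.3, 240.8, 66.7]
tcp_rot: [-3.141, -0.0, -0.047]
ft_force: [0.9, 3.5, -2.8]
opening: 0.141
```

{"method": "drive_tool", "body": {"commands": [{"dx": -4.2, "dy": 0.2, "dz": 11.8, "yaw": 0}, {"dx": -6.4, "dy": 0.3, "dz": 10.8, "yaw": 0}, {"dx": -8.3, "dy": 0.4, "dz": 9.4, "yaw": 0}, {"dx": -10, "dy": 0.5, "dz": 7.6, "yaw": 0}, {"dx": -11.2, "dy": 0.5, "dz": 5.5, "yaw": 0}]}}

```text
t: 29.58
eef_pos: [527.7, 243.0, 111.3]
tcp_rot: [-3.141, 0.001, -0.047]
ft_force: [3.8, 8.3, -16.9]
opening: 0.135
```

{"method": "drive_tool", "body": {"commands": [{"dx": -12.1, "dy": 0.6, "dz": 3.3, "yaw": 0}, {"dx": -12.5, "dy": 0.6, "dz": 0.9, "yaw": 0}, {"dx": -12.4, "dy": 0.6, "dz": -1.5, "yaw": 0}, {"dx": -11.9, "dy": 0.6, "dz": -3.9, "yaw": 0}, {"dx": -10.9, "dy": 0.5, "dz": -6.1, "yaw": 0}]}}

```text
t: 30.0
eef_pos: [468.5, 245.4, 105.6]
tcp_rot: [-3.141, -0.002, -0.047]
ft_force: [0.4, -0.9, -0.7]
opening: 0.063
```

```bash
python3 - <<'E'
from h import *
s=st();a=shot('wrist','w32.png')
E
```

```text
30.0 [468.5 245.4 105.6] [-3.141e+00 -2.000e-03 -4.700e-02] [ 0.4 -0.9 -0.7] 0.063
```

View pics/w32.png

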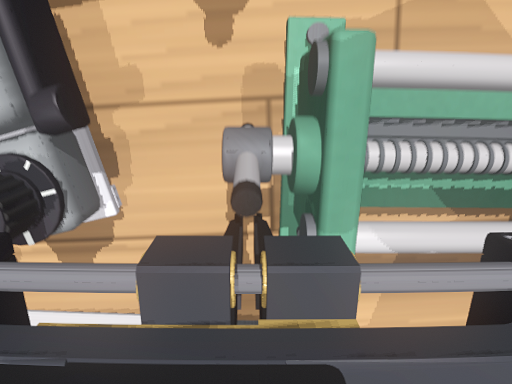

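```bash
python3 - <<'E'
from h import *
h=np.array([505.5,243.6,95]);X=np.array([.9988,-.0489,0])
print(proj('wrist',[h]))
for d in range(60,130,10):
    A=np.radians(d);P=[h+r*(np.cos(A)*X+np.array([0,0,np.sin(A)])) for r in (79,-79)]
    print(d,proj('wrist',P).round(1).tolist())
E
```

```text
[[246.07941712 149.2505308 ]]
60 [[245.5, 82.8], [246.3, 181.0]]
70 [[245.4, 113.3], [246.4, 166.0]]
80 [[245.3, 146.2], [246.4, 150.7]]
90 [[245.2, 178.7], [246.5, 135.3]]
100 [[245.2, 208.2], [246.5, 119.8]]
110 [[245.2, 232.8], [246.5, 104.4]]
120 [[245.3, 251.6], [246.5, 89.2]]
```

{"method": "drive_tool", "body": {"commands": [{"dx": 0, "dy": 0, "dz": 30, "yaw": 0}, {"dx": 0, "dy": 0, "dz": 30, "yaw": 0}, {"dx": 25, "dy": -1, "dz": 0, "yaw": 0}, {"dx": 25, "dy": -1, "dz": 0, "yaw": 0}, {"dx": 20, "dy": -1, "dz": 0, "yaw": 0}], "grip": 0}}

```text
t: 30.47
eef_pos: [540.3, 242.1, 165.8]
tcp_rot: [-3.141, -0.002, -0.047]
ft_force: [-0.1, -0.3, 0.0]
opening: 0.002
```

{"method": "drive_tool", "body": {"commands": [{"dx": 0, "dy": 0, "dz": -25, "yaw": 0}, {"dx": 0, "dy": 0, "dz": -25, "yaw": 0}, {"dx": 0, "dy": 0, "dz": -10, "yaw": 0}, {"dx": 0, "dy": 0, "dz": 0, "yaw": 0}]}}

```text
t: 30.8
eef_pos: [537.5, 241.7, 102.6]
tcp_rot: [3.14, 0.004, -0.047]
ft_force: [-0.5, -0.8, -0.1]
opening: -0.001
```

```bash
python3 - <<'E'
from h import *
s=st();a=shot('wrist','w33.png')
t=np.radians(np.array([95]+list(range(100,205,10))));x=505.5+55*np.cos(t)+16*np.sin(t);z=61+40*np.sin(t)-7*np.cos(t)
for i in range(len(t)): print(round(np.degrees(t[i])),x[i].round(1),z[i].round(1))
E
```

```text
30.8 [537.5 241.7 102.6] [ 3.14   0.004 -0.047] [-0.5 -0.8 -0.1] -0.001
95 516.6 101.5
100 511.7 101.6
110 501.7 101.0
120 491.9 99.1
130 482.4 96.1
140 473.7 92.1
150 465.9 87.1
160 459.3 81.3
170 454.1 74.8
180 450.5 68.0
190 448.6 60.9
200 448.3 53.9
```

View pics/w33.png

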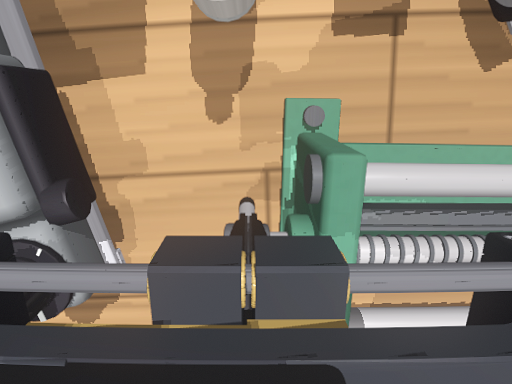

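{"method": "drive_tool", "body": {"commands": [{"dx": -11, "dy": 0.5, "dz": 0, "yaw": 0}, {"dx": -10, "dy": 0.5, "dz": 0, "yaw": 0}, {"dx": -5, "dy": 0.2, "dz": 0, "yaw": 0}, {"dx": -5, "dy": 0.3, "dz": 0, "yaw": 0}, {"dx": 0, "dy": 0, "dz": 0, "yaw": 0}]}}

```text
t: 31.27
eef_pos: [507.2, 244.3, 106.1]
tcp_rot: [-3.141, -0.003, -0.046]
ft_force: [3.0, 0.1, 1.3]
opening: 0.004
```

{"method": "drive_tool", "body": {"commands": [{"dx": -5, "dy": 0.3, "dz": 0, "yaw": 0}, {"dx": -5, "dy": 0.2, "dz": -0.5, "yaw": 0}, {"dx": -5, "dy": 0.2, "dz": -1, "yaw": 0}, {"dx": -5, "dy": 0.3, "dz": -1, "yaw": 0}, {"dx": 0, "dy": 0, "dz": 0, "yaw": 0}]}}

```text
t: 31.68
eef_pos: [487.6, 245.2, 103.2]
tcp_rot: [-3.141, -0.003, -0.047]
ft_force: [2.7, 1.2, 2.6]
opening: 0.005
```

```bash
python3 - <<'E'
from h import *
s=st();a=shot('wrist','w34.png')
a=shot('side','s34.png');cv2.imwrite('pics/s34c.png',cv2.resize(a[120:260,200:320,::-1],None,fx=4,fy=4,interpolation=0))
E
```

```text
31.68 [487.6 245.2 103.2] [-3.141e+00 -3.000e-03 -4.700e-02] [2.7 1.2 2.6] 0.005
```

View pics/w34.png

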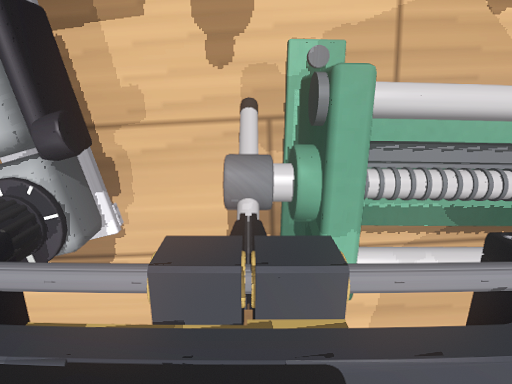

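View pics/s34c.png

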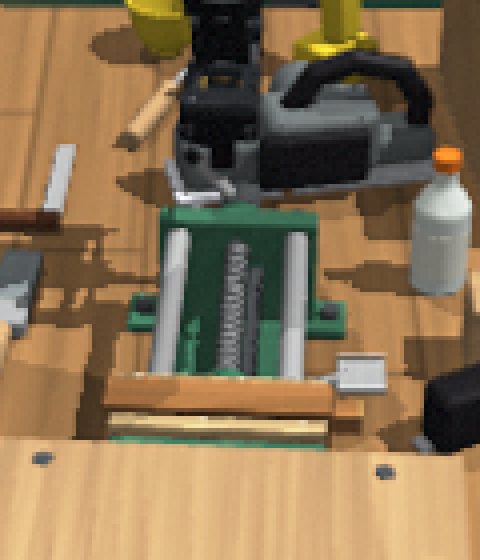

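{"method": "drive_tool", "body": {"commands": [{"dx": -5, "dy": 0.2, "dz": -6, "yaw": 0}, {"dx": -5, "dy": 0.2, "dz": -3, "yaw": 0}, {"dx": -4, "dy": 0.2, "dz": -3, "yaw": 0}, {"dx": -4, "dy": 0.2, "dz": -3, "yaw": 0}, {"dx": -4, "dy": 0.2, "dz": -3, "yaw": 0}]}}

```text
t: 32.2
eef_pos: [466.7, 246.2, 84.8]
tcp_rot: [-3.14, -0.003, -0.047]
ft_force: [7.2, -0.4, 3.4]
opening: 0.004
```

{"method": "drive_tool", "body": {"commands": [{"dx": -4, "dy": 0.2, "dz": -4, "yaw": 0}, {"dx": -3, "dy": 0.2, "dz": -4, "yaw": 0}, {"dx": -3, "dy": 0.1, "dz": -4, "yaw": 0}, {"dx": -3, "dy": 0.1, "dz": -4, "yaw": 0}, {"dx": -2, "dy": 0.1, "dz": -4, "yaw": 0}]}}

```text
t: 32.62
eef_pos: [451.4, 246.9, 64.8]
tcp_rot: [-3.141, -0.003, -0.047]
ft_force: [5.1, 0.2, 7.2]
opening: 0.003
```

{"method": "drive_tool", "body": {"commands": [{"dx": 0, "dy": 0, "dz": -3, "yaw": 0}, {"dx": 0, "dy": 0, "dz": -3, "yaw": 0}, {"dx": 0, "dy": 0, "dz": -3, "yaw": 0}, {"dx": 0, "dy": 0, "dz": 0, "yaw": 0}]}}

```text
t: 32.95
eef_pos: [450.6, 246.7, 55.4]
tcp_rot: [-3.141, -0.001, -0.047]
ft_force: [1.2, 1.2, 4.4]
opening: 0.004
```

```bash
python3 - <<'E'
from h import *
s=st();a=shot('wrist','w35.png')
h=np.array([505.5,243.6,95]);X=np.array([.9988,-.0489,0])
for d in range(-20,50,10):
    A=np.radians(d);P=[h+79*s*(np.cos(A)*X+np.array([0,0,np.sin(A)])) for s in (1,-1)]
    print(d,proj('wrist',P).round(1).tolist())
E
```

```text
32.95 [450.6 246.7  55.4] [-3.141e+00 -1.000e-03 -4.700e-02] [1.2 1.2 4.4] 0.004
-20 [[247.8, -11.2], [246.9, 294.4]]
-10 [[247.8, -27.7], [247.0, 285.6]]
0 [[247.8, -41.7], [247.0, 274.0]]
10 [[247.8, -52.0], [247.1, 260.4]]
20 [[247.7, -56.9], [247.2, 245.4]]
30 [[247.7, -54.4], [247.2, 229.4]]
40 [[247.6, -42.2], [247.3, 212.7]]
```

View pics/w35.png

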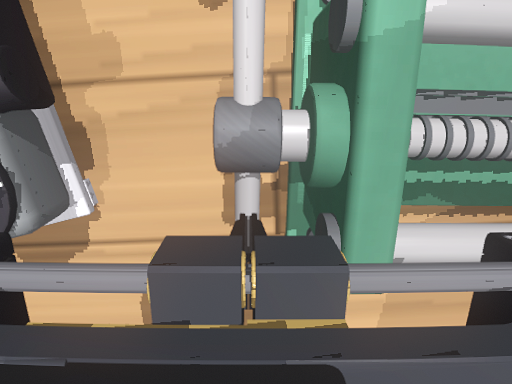

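{"method": "drive_tool", "body": {"commands": [{"dx": 0, "dy": 0, "dz": 15, "yaw": 0}, {"dx": 0, "dy": 0, "dz": 35, "yaw": 0}, {"dx": 20, "dy": -1, "dz": 30, "yaw": 0}, {"dx": 40, "dy": -2, "dz": 0, "yaw": 0}, {"dx": 40, "dy": -2, "dz": 0, "yaw": 0}], "grip": 0.45}}

```text
t: 33.42
eef_pos: [551.1, 241.8, 137.6]
tcp_rot: [-3.141, -0.002, -0.046]
ft_force: [0.9, 1.0, -0.7]
opening: 0.301
```

{"method": "drive_tool", "body": {"commands": [{"dx": 16, "dy": -1, "dz": 0, "yaw": 0}, {"dx": 0, "dy": 0, "dz": -25, "yaw": 0}, {"dx": 0, "dy": 0, "dz": -25, "yaw": 0}, {"dx": 0, "dy": 0, "dz": 0, "yaw": 0}]}}

```text
t: 33.75
eef_pos: [563.6, 239.5, 80.7]
tcp_rot: [3.139, 0.008, -0.048]
ft_force: [-1.2, -0.1, -1.4]
opening: 0.451
```

```bash
python3 - <<'E'
from h import *
s=st();a=shot('wrist','w36.png')
E
```

```text
33.75 [563.6 239.5  80.7] [ 3.139  0.008 -0.048] [-1.2 -0.1 -1.4] 0.451
```

View pics/w36.png

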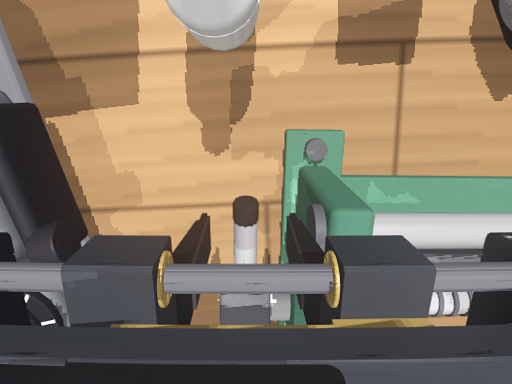

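{"method": "drive_tool", "body": {"commands": [{"dx": 1, "dy": 0.5, "dz": -10, "yaw": 0}, {"dx": 0, "dy": 0, "dz": -10, "yaw": 0}, {"dx": 0, "dy": 0, "dz": -8, "yaw": 0}, {"dx": 0, "dy": 0, "dz": 0, "yaw": 0}, {"dx": 0, "dy": 0, "dz": 0, "yaw": 0}]}}

```text
t: 34.22
eef_pos: [567.2, 241.0, 56.9]
tcp_rot: [3.141, 0.001, -0.047]
ft_force: [0.0, 0.4, -0.1]
opening: 0.447
```

{"method": "drive_tool", "body": {"commands": [{"dx": 0, "dy": 0, "dz": 0, "yaw": 0}, {"dx": 0, "dy": 0, "dz": 0, "yaw": 0}, {"dx": 0, "dy": 0, "dz": 0, "yaw": 0}, {"dx": 0, "dy": 0, "dz": 0, "yaw": 0}, {"dx": 0, "dy": 0, "dz": 0, "yaw": 0}], "grip": 0.05}}

```text
t: 34.63
eef_pos: [567.5, 241.0, 57.3]
tcp_rot: [-3.142, -0.0, -0.047]
ft_force: [-0.6, -0.7, -0.8]
opening: 0.158
```

{"method": "drive_tool", "body": {"commands": [{"dx": 0, "dy": 0, "dz": 0, "yaw": 0}, {"dx": 0, "dy": 0, "dz": 0, "yaw": 0}]}}

```text
t: 34.8
eef_pos: [567.5, 240.9, 57.2]
tcp_rot: [3.141, -0.0, -0.047]
ft_force: [-1.1, -1.7, 2.9]
opening: 0.138
```

```bash
python3 - <<'E'
from h import *
s=st();a=shot('wrist','w37.png')
t=np.radians(np.linspace(11,91,9));x=62*np.cos(t);z=62*np.sin(t)
print(np.c_[np.degrees(t[1:]),np.diff(x),np.diff(z)].round(1))
E
```

```text
34.8 [567.5 240.9  57.2] [ 3.141 -0.    -0.047] [-1.1 -1.7  2.9] 0.138
[[ 21.   -3.   10.4]
 [ 31.   -4.7   9.7]
 [ 41.   -6.4   8.7]
 [ 51.   -7.8   7.5]
 [ 61.   -9.    6. ]
 [ 71.   -9.9   4.4]
 [ 81.  -10.5   2.6]
 [ 91.  -10.8   0.8]]
```

View pics/w37.png

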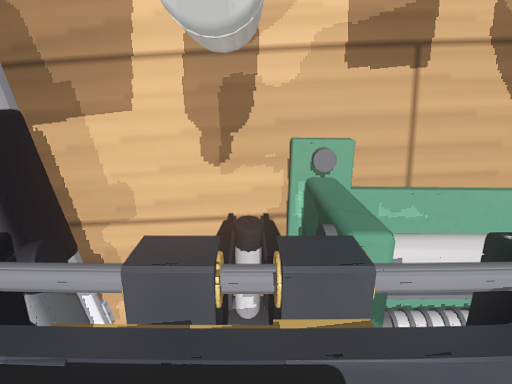

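Gripped deeper this time. Lead it up in smaller pieces.

{"method": "drive_tool", "body": {"commands": [{"dx": -1.5, "dy": 0.1, "dz": 5.2, "yaw": 0}, {"dx": -1.5, "dy": 0.1, "dz": 5.2, "yaw": 0}, {"dx": -2.3, "dy": 0.1, "dz": 4.9, "yaw": 0}, {"dx": -2.4, "dy": 0.1, "dz": 4.8, "yaw": 0}, {"dx": 0, "dy": 0, "dz": 0, "yaw": 0}]}}

```text
t: 35.27
eef_pos: [558.1, 241.4, 77.6]
tcp_rot: [3.141, 0.002, -0.047]
ft_force: [-6.5, 0.1, -5.0]
opening: 0.138
```

{"method": "drive_tool", "body": {"commands": [{"dx": -3.2, "dy": 0.1, "dz": 4.4, "yaw": 0}, {"dx": -3.2, "dy": 0.2, "dz": 4.3, "yaw": 0}, {"dx": -3.9, "dy": 0.2, "dz": 3.8, "yaw": 0}, {"dx": -3.9, "dy": 0.2, "dz": 3.7, "yaw": 0}, {"dx": 0, "dy": 0, "dz": 0, "yaw": 0}]}}

```text
t: 35.68
eef_pos: [544.4, 242.2, 94.1]
tcp_rot: [3.141, 0.001, -0.047]
ft_force: [-6.3, 1.3, -7.8]
opening: 0.143
```

{"method": "drive_tool", "body": {"commands": [{"dx": -4.5, "dy": 0.2, "dz": 3, "yaw": 0}, {"dx": -4.5, "dy": 0.2, "dz": 3, "yaw": 0}, {"dx": -5, "dy": 0.3, "dz": 2.2, "yaw": 0}, {"dx": -4.9, "dy": 0.3, "dz": 2.2, "yaw": 0}, {"dx": 0, "dy": 0, "dz": 0, "yaw": 0}]}}

```text
t: 36.1
eef_pos: [526.2, 243.2, 104.8]
tcp_rot: [-3.141, -0.001, -0.047]
ft_force: [-0.5, -0.4, -3.6]
opening: 0.144
```

```bash
python3 - <<'E'
from h import *
s=st();a=shot('wrist','w38.png')
t=np.radians(np.linspace(71,181,12));x=62*np.cos(t);z=62*np.sin(t)
print(np.c_[np.degrees(t[1:]),np.diff(x),np.diff(z)].round(1))
E
```

```text
36.1 [526.2 243.2 104.8] [-3.141e+00 -1.000e-03 -4.700e-02] [-0.5 -0.4 -3.6] 0.144
[[ 81.  -10.5   2.6]
 [ 91.  -10.8   0.8]
 [101.  -10.7  -1.1]
 [111.  -10.4  -3. ]
 [121.   -9.7  -4.7]
 [131.   -8.7  -6.4]
 [141.   -7.5  -7.8]
 [151.   -6.   -9. ]
 [161.   -4.4  -9.9]
 [171.   -2.6 -10.5]
 [181.   -0.8 -10.8]]
```

View pics/w38.png

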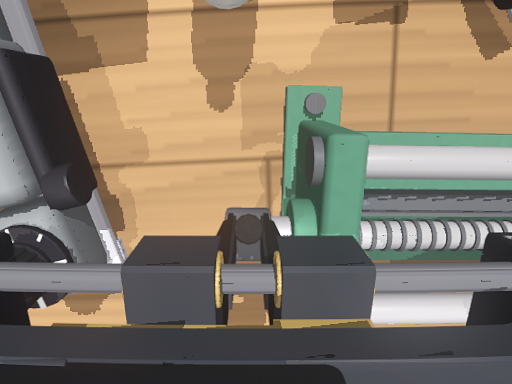

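Holding well. Continue over the top.

{"method": "drive_tool", "body": {"commands": [{"dx": -5.3, "dy": 0.2, "dz": 1.3, "yaw": 0}, {"dx": -5.2, "dy": 0.3, "dz": 1.3, "yaw": 0}, {"dx": -5.4, "dy": 0.2, "dz": 0.4, "yaw": 0}, {"dx": -5.4, "dy": 0.3, "dz": 0.4, "yaw": 0}, {"dx": 0, "dy": 0, "dz": 0, "yaw": 0}]}}

```text
t: 36.57
eef_pos: [506.7, 244.3, 108.9]
tcp_rot: [-3.141, -0.005, -0.047]
ft_force: [2.9, -1.7, 4.4]
opening: 0.128
```

{"method": "drive_tool", "body": {"commands": [{"dx": -5.4, "dy": 0.3, "dz": -0.5, "yaw": 0}, {"dx": -5.3, "dy": 0.2, "dz": -0.6, "yaw": 0}, {"dx": -5.2, "dy": 0.3, "dz": -1.5, "yaw": 0}, {"dx": -5.2, "dy": 0.2, "dz": -1.5, "yaw": 0}, {"dx": 0, "dy": 0, "dz": 0, "yaw": 0}]}}

```text
t: 36.98
eef_pos: [482.8, 245.1, 102.9]
tcp_rot: [3.141, 0.001, -0.047]
ft_force: [-0.6, 0.5, 0.2]
opening: 0.052
```

{"method": "drive_tool", "body": {"commands": [{"dx": -4.9, "dy": 0.2, "dz": -2.3, "yaw": 0}, {"dx": -4.8, "dy": 0.3, "dz": -2.4, "yaw": 0}, {"dx": -4.4, "dy": 0.2, "dz": -3.2, "yaw": 0}, {"dx": -4.3, "dy": 0.2, "dz": -3.2, "yaw": 0}, {"dx": 0, "dy": 0, "dz": 0, "yaw": 0}]}}

```text
t: 37.4
eef_pos: [464.5, 245.9, 91.2]
tcp_rot: [3.141, 0.002, -0.047]
ft_force: [0.3, 0.2, -0.0]
opening: 0.049
```

{"method": "drive_tool", "body": {"commands": [{"dx": -3.8, "dy": 0.2, "dz": -3.9, "yaw": 0}, {"dx": -3.7, "dy": 0.2, "dz": -3.9, "yaw": 0}, {"dx": -3, "dy": 0.2, "dz": -4.5, "yaw": 0}, {"dx": -3, "dy": 0.1, "dz": -4.5, "yaw": 0}, {"dx": 0, "dy": 0, "dz": 0, "yaw": 0}]}}

```text
t: 37.82
eef_pos: [451.3, 246.5, 74.2]
tcp_rot: [3.141, 0.002, -0.047]
ft_force: [-0.2, -0.6, -0.4]
opening: 0.053
```

{"method": "drive_tool", "body": {"commands": [{"dx": -2.2, "dy": 0.1, "dz": -5, "yaw": 0}, {"dx": -2.2, "dy": 0.1, "dz": -4.9, "yaw": 0}, {"dx": -1.3, "dy": 0.1, "dz": -5.2, "yaw": 0}, {"dx": -1.3, "dy": 0, "dz": -5.3, "yaw": 0}, {"dx": 0, "dy": 0, "dz": 0, "yaw": 0}]}}

```text
t: 38.23
eef_pos: [444.6, 246.8, 53.7]
tcp_rot: [3.141, 0.002, -0.047]
ft_force: [0.2, -0.4, -0.4]
opening: 0.048
```

```bash
python3 - <<'E'
from h import *
s=st();a=shot('wrist','w39.png')
E
```

```text
38.23 [444.6 246.8  53.7] [ 3.141e+00  2.000e-03 -4.700e-02] [ 0.2 -0.4 -0.4] 0.048
```

View pics/w39.png

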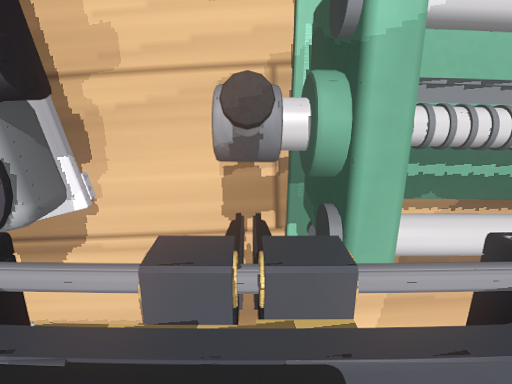

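{"method": "drive_tool", "body": {"commands": [{"dx": -5, "dy": 0, "dz": 30, "yaw": 0}, {"dx": 0, "dy": 0, "dz": 40, "yaw": 0}, {"dx": 10, "dy": 0, "dz": 40, "yaw": 0}, {"dx": 35, "dy": -2, "dz": 0, "yaw": 0}, {"dx": 35, "dy": -2, "dz": 0, "yaw": 0}], "grip": 0}}

```text
t: 38.7
eef_pos: [521.9, 243.6, 168.4]
tcp_rot: [-3.14, -0.006, -0.046]
ft_force: [0.9, 0.9, -0.7]
opening: 0.003
```

{"method": "drive_tool", "body": {"commands": [{"dx": 25, "dy": -1, "dz": 0, "yaw": 0}, {"dx": 0, "dy": 0, "dz": -20, "yaw": 0}, {"dx": 0, "dy": 0, "dz": -25, "yaw": 0}, {"dx": 0, "dy": 0, "dz": -15, "yaw": 0}, {"dx": 0, "dy": 0, "dz": 0, "yaw": 0}]}}

```text
t: 39.12
eef_pos: [544.0, 241.4, 101.9]
tcp_rot: [3.14, 0.005, -0.047]
ft_force: [-0.4, 0.6, 0.1]
opening: 0.002
```

{"method": "drive_tool", "body": {"commands": [{"dx": -12, "dy": 0.6, "dz": 0, "yaw": 0}, {"dx": -10, "dy": 0.5, "dz": 0, "yaw": 0}, {"dx": -5, "dy": 0.2, "dz": 0, "yaw": 0}, {"dx": -5, "dy": 0.3, "dz": 0, "yaw": 0}, {"dx": 0, "dy": 0, "dz": 0, "yaw": 0}]}}

```text
t: 39.53
eef_pos: [514.2, 244.0, 106.4]
tcp_rot: [-3.141, -0.004, -0.047]
ft_force: [2.4, 0.4, 2.0]
opening: 0.003
```

{"method": "drive_tool", "body": {"commands": [{"dx": -5, "dy": 0.3, "dz": 0, "yaw": 0}, {"dx": -5, "dy": 0.2, "dz": -0.5, "yaw": 0}, {"dx": -5, "dy": 0.2, "dz": -1, "yaw": 0}, {"dx": -5, "dy": 0.3, "dz": -1, "yaw": 0}, {"dx": 0, "dy": 0, "dz": 0, "yaw": 0}]}}

```text
t: 39.95
eef_pos: [493.9, 245.0, 103.2]
tcp_rot: [-3.141, -0.002, -0.047]
ft_force: [2.2, 1.3, 1.5]
opening: 0.008
```

```bash
python3 - <<'E'
from h import *
s=st();a=shot('wrist','w40.png')
E
```

```text
39.95 [493.9 245.  103.2] [-3.141e+00 -2.000e-03 -4.700e-02] [2.2 1.3 1.5] 0.008
```

View pics/w40.png

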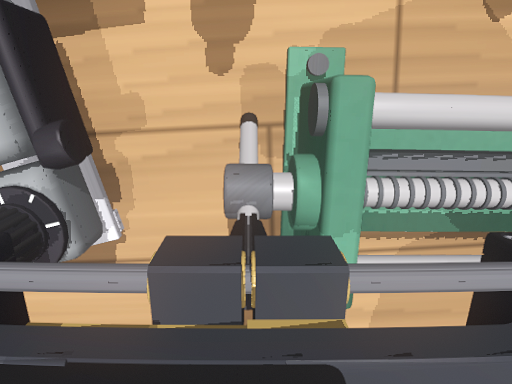

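{"method": "drive_tool", "body": {"commands": [{"dx": -6, "dy": 0.3, "dz": -3, "yaw": 0}, {"dx": -5, "dy": 0.2, "dz": -4, "yaw": 0}, {"dx": -5, "dy": 0.2, "dz": -3, "yaw": 0}, {"dx": -4, "dy": 0.2, "dz": -3, "yaw": 0}, {"dx": -4, "dy": 0.2, "dz": -3, "yaw": 0}]}}

```text
t: 40.42
eef_pos: [471.1, 246.2, 87.2]
tcp_rot: [-3.14, -0.004, -0.047]
ft_force: [7.5, 1.0, 2.6]
opening: 0.002
```

{"method": "drive_tool", "body": {"commands": [{"dx": -5, "dy": 0.2, "dz": -4, "yaw": 0}, {"dx": -5, "dy": 0.2, "dz": -4, "yaw": 0}, {"dx": -4, "dy": 0.2, "dz": -4, "yaw": 0}, {"dx": -3, "dy": 0.1, "dz": -4, "yaw": 0}, {"dx": -3, "dy": 0.1, "dz": -4, "yaw": 0}]}}

```text
t: 40.83
eef_pos: [450.7, 247.0, 67.2]
tcp_rot: [-3.14, -0.003, -0.047]
ft_force: [4.6, 0.9, 5.4]
opening: 0.004
```

{"method": "drive_tool", "body": {"commands": [{"dx": 0, "dy": 0, "dz": -4, "yaw": 0}, {"dx": 0, "dy": 0, "dz": -4, "yaw": 0}, {"dx": 0, "dy": 0, "dz": -4, "yaw": 0}, {"dx": 0, "dy": 0, "dz": 0, "yaw": 0}]}}

```text
t: 41.17
eef_pos: [449.5, 246.8, 54.5]
tcp_rot: [-3.141, -0.0, -0.047]
ft_force: [0.6, 2.2, 3.1]
opening: 0.007
```

```bash
python3 - <<'E'
from h import *
s=st();a=shot('wrist','w41.png')
a=shot('side','s41.png');cv2.imwrite('pics/s41c.png',cv2.resize(a[120:260,200:320,::-1],None,fx=4,fy=4,interpolation=0))
E
```

```text
41.17 [449.5 246.8  54.5] [-3.141 -0.    -0.047] [0.6 2.2 3.1] 0.007
```

View pics/w41.png

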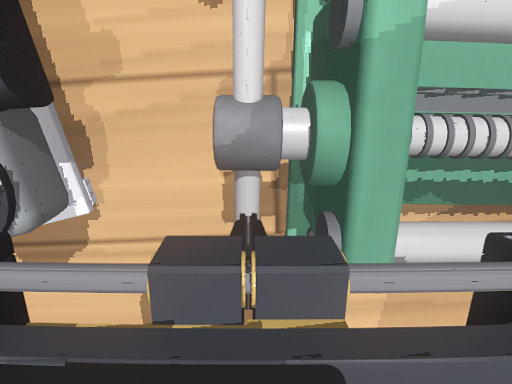

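View pics/s41c.png

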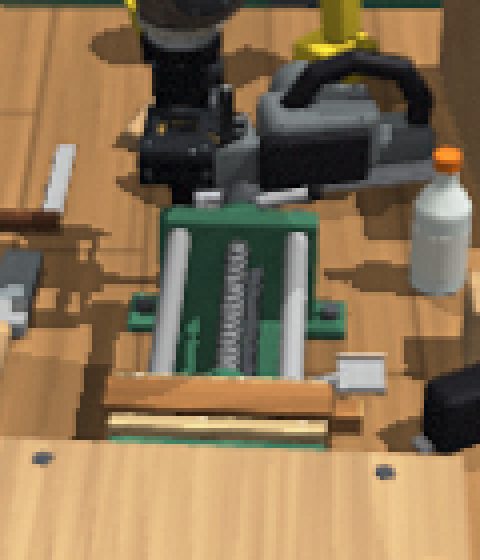

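{"method": "drive_tool", "body": {"commands": [{"dx": 0, "dy": 0, "dz": 15, "yaw": 0}, {"dx": 0, "dy": 0, "dz": 35, "yaw": 0}, {"dx": 20, "dy": -1, "dz": 30, "yaw": 0}, {"dx": 40, "dy": -2, "dz": 0, "yaw": 0}, {"dx": 40, "dy": -2, "dz": 0, "yaw": 0}], "grip": 0.45}}

```text
t: 41.68
eef_pos: [550.4, 241.8, 137.0]
tcp_rot: [-3.141, -0.003, -0.046]
ft_force: [0.1, 0.8, -0.7]
opening: 0.301
```

{"method": "drive_tool", "body": {"commands": [{"dx": 17, "dy": -1, "dz": 0, "yaw": 0}, {"dx": 0, "dy": 0, "dz": -25, "yaw": 0}, {"dx": 0, "dy": 0.5, "dz": -25, "yaw": 0}, {"dx": 0, "dy": 0, "dz": -10, "yaw": 0}, {"dx": 0, "dy": 0, "dz": 0, "yaw": 0}]}}

```text
t: 42.1
eef_pos: [564.7, 240.5, 72.0]
tcp_rot: [3.14, 0.005, -0.047]
ft_force: [0.8, 0.9, 0.2]
opening: 0.449
```

{"method": "drive_tool", "body": {"commands": [{"dx": 0, "dy": 0, "dz": -10, "yaw": 0}, {"dx": 0, "dy": 0, "dz": -8, "yaw": 0}, {"dx": 0, "dy": 0, "dz": 0, "yaw": 0}, {"dx": 0, "dy": 0, "dz": 0, "yaw": 0}]}}

```text
t: 42.43
eef_pos: [566.3, 241.1, 56.5]
tcp_rot: [3.142, 0.0, -0.047]
ft_force: [0.7, 0.3, 0.5]
opening: 0.448
```

```bash
python3 - <<'E'
from h import *
s=st();a=shot('wrist','w42.png')
E
```

```text
42.43 [566.3 241.1  56.5] [ 3.142  0.    -0.047] [0.7 0.3 0.5] 0.448
```

View pics/w42.png

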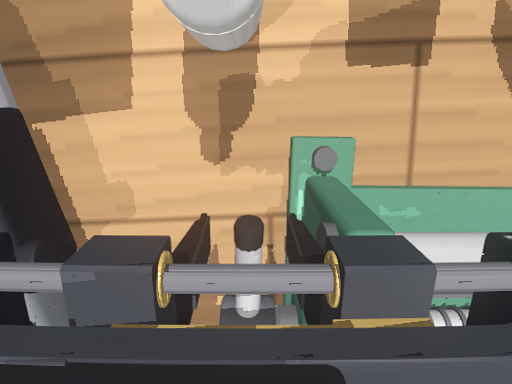

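{"method": "drive_tool", "body": {"commands": [{"dx": 0, "dy": 0, "dz": 0, "yaw": 0}, {"dx": 0, "dy": 0, "dz": 0, "yaw": 0}, {"dx": 0, "dy": 0, "dz": 0, "yaw": 0}, {"dx": 0, "dy": 0, "dz": 0, "yaw": 0}, {"dx": 0, "dy": 0, "dz": 0, "yaw": 0}], "grip": 0.05}}

```text
t: 42.9
eef_pos: [566.3, 241.0, 56.4]
tcp_rot: [-3.142, -0.0, -0.047]
ft_force: [0.0, -0.4, 0.1]
opening: 0.156
```

{"method": "drive_tool", "body": {"commands": [{"dx": 0, "dy": 0, "dz": 0, "yaw": 0}, {"dx": 0, "dy": 0, "dz": 0, "yaw": 0}]}}

```text
t: 43.07
eef_pos: [566.3, 241.0, 56.4]
tcp_rot: [3.142, -0.0, -0.047]
ft_force: [-0.7, -0.5, 3.0]
opening: 0.139
```

{"method": "drive_tool", "body": {"commands": [{"dx": -1.5, "dy": 0.1, "dz": 5.2, "yaw": 0}, {"dx": -1.5, "dy": 0.1, "dz": 5.2, "yaw": 0}, {"dx": -2.3, "dy": 0.1, "dz": 4.9, "yaw": 0}, {"dx": -2.4, "dy": 0.1, "dz": 4.8, "yaw": 0}, {"dx": 0, "dy": 0, "dz": 0, "yaw": 0}]}}

```text
t: 43.48
eef_pos: [556.9, 241.5, 76.8]
tcp_rot: [3.141, 0.002, -0.047]
ft_force: [-6.5, 2.2, -4.1]
opening: 0.144
```

{"method": "drive_tool", "body": {"commands": [{"dx": -3.2, "dy": 0.1, "dz": 4.4, "yaw": 0}, {"dx": -3.2, "dy": 0.2, "dz": 4.3, "yaw": 0}, {"dx": -3.9, "dy": 0.2, "dz": 3.8, "yaw": 0}, {"dx": -3.9, "dy": 0.2, "dz": 3.7, "yaw": 0}, {"dx": 0, "dy": 0, "dz": 0, "yaw": 0}]}}

```text
t: 43.9
eef_pos: [543.3, 242.2, 93.3]
tcp_rot: [3.141, 0.001, -0.047]
ft_force: [-5.7, 2.9, -8.2]
opening: 0.144
```

{"method": "drive_tool", "body": {"commands": [{"dx": -4.5, "dy": 0.2, "dz": 3, "yaw": 0}, {"dx": -4.5, "dy": 0.2, "dz": 3, "yaw": 0}, {"dx": -5, "dy": 0.3, "dz": 2.2, "yaw": 0}, {"dx": -4.9, "dy": 0.3, "dz": 2.2, "yaw": 0}, {"dx": 0, "dy": 0, "dz": 0, "yaw": 0}]}}

```text
t: 44.32
eef_pos: [525.1, 243.2, 103.9]
tcp_rot: [-3.141, -0.001, -0.047]
ft_force: [-2.1, 2.6, -7.5]
opening: 0.141
```

{"method": "drive_tool", "body": {"commands": [{"dx": -5.3, "dy": 0.2, "dz": 1.3, "yaw": 0}, {"dx": -5.2, "dy": 0.3, "dz": 1.3, "yaw": 0}, {"dx": -5.4, "dy": 0.2, "dz": 0.4, "yaw": 0}, {"dx": -2, "dy": 0, "dz": 0.4, "yaw": 0}, {"dx": 0, "dy": 0, "dz": 0, "yaw": 0}]}}

```text
t: 44.73
eef_pos: [509.2, 244.1, 107.9]
tcp_rot: [-3.14, -0.005, -0.047]
ft_force: [4.0, 2.3, -5.1]
opening: 0.137
```

{"method": "drive_tool", "body": {"commands": [{"dx": 0, "dy": 0, "dz": 0, "yaw": 0}, {"dx": 0, "dy": 0, "dz": 0, "yaw": 0}, {"dx": 5, "dy": 0, "dz": 40, "yaw": 0}, {"dx": 15, "dy": -1, "dz": 25, "yaw": 0}, {"dx": 15, "dy": -1, "dz": 0, "yaw": 0}], "grip": 0.4}}

```text
t: 45.15
eef_pos: [544.8, 242.4, 177.5]
tcp_rot: [-3.139, -0.008, -0.046]
ft_force: [0.4, 0.2, 0.5]
opening: 0.385
```

```bash
python3 - <<'E'
from h import *
s=st();a=shot('wrist','w43.png')
a=shot('scene','c43.png');cv2.imwrite('pics/c43c.png',cv2.resize(a[140:270,200:350,::-1],None,fx=4.5,fy=4.5,interpolation=2))
E
```

```text
45.15 [544.8 242.4 177.5] [-3.139 -0.008 -0.046] [0.4 0.2 0.5] 0.385
```

View pics/w43.png

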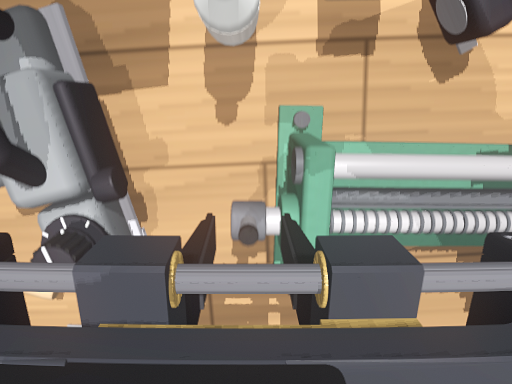

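View pics/c43c.png

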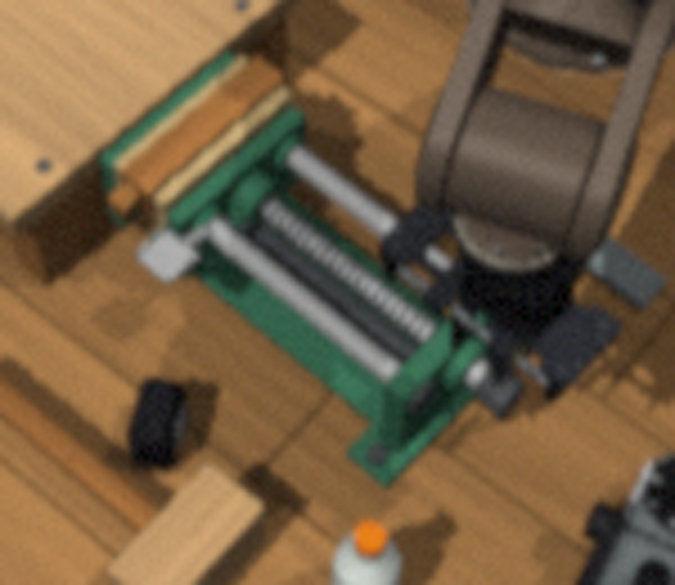

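{"method": "drive_tool", "body": {"commands": [{"dx": 0, "dy": 0, "dz": -10, "yaw": 0}, {"dx": 0, "dy": 0, "dz": 0, "yaw": 0}, {"dx": 0, "dy": 0, "dz": -10, "yaw": 0}, {"dx": 0, "dy": 0, "dz": -10, "yaw": 0}, {"dx": 0, "dy": 0, "dz": -15, "yaw": 0}], "grip": 0}}

```text
t: 45.67
eef_pos: [542.3, 241.9, 125.5]
tcp_rot: [3.142, -0.0, -0.047]
ft_force: [0.6, -0.8, 0.1]
opening: 0.108
```

{"method": "drive_tool", "body": {"commands": [{"dx": 0, "dy": 0, "dz": -15, "yaw": 0}, {"dx": 0, "dy": 0, "dz": -10, "yaw": 0}, {"dx": 0, "dy": 0, "dz": -2, "yaw": 0}, {"dx": -10, "dy": 0.5, "dz": 0, "yaw": 0}, {"dx": -10, "dy": 0.5, "dz": 0, "yaw": 0}]}}

```text
t: 46.08
eef_pos: [524.3, 243.0, 100.1]
tcp_rot: [-3.141, -0.004, -0.047]
ft_force: [7.4, 0.8, 4.1]
opening: 0.004
```

{"method": "drive_tool", "body": {"commands": [{"dx": -6, "dy": 0.3, "dz": 0, "yaw": 0}, {"dx": -6, "dy": 0.3, "dz": 0, "yaw": 0}, {"dx": -6, "dy": 0.3, "dz": 0, "yaw": 0}, {"dx": -6, "dy": 0.3, "dz": -1, "yaw": 0}, {"dx": -6, "dy": 0.3, "dz": -2, "yaw": 0}]}}

```text
t: 46.5
eef_pos: [495.0, 244.9, 97.7]
tcp_rot: [-3.14, -0.007, -0.047]
ft_force: [10.2, 0.5, -0.2]
opening: 0.006
```

{"method": "drive_tool", "body": {"commands": [{"dx": -6, "dy": 0.3, "dz": -3, "yaw": 0}, {"dx": -5, "dy": 0.2, "dz": -3, "yaw": 0}, {"dx": -5, "dy": 0.2, "dz": -3, "yaw": 0}, {"dx": -5, "dy": 0.2, "dz": -3, "yaw": 0}, {"dx": -4, "dy": 0.2, "dz": -3, "yaw": 0}]}}

```text
t: 46.92
eef_pos: [469.7, 246.1, 82.8]
tcp_rot: [-3.139, -0.006, -0.047]
ft_force: [7.2, 1.0, 3.8]
opening: 0.001
```

{"method": "drive_tool", "body": {"commands": [{"dx": -5, "dy": 0.2, "dz": -4, "yaw": 0}, {"dx": -5, "dy": 0.2, "dz": -4, "yaw": 0}, {"dx": -4, "dy": 0.2, "dz": -4, "yaw": 0}, {"dx": -3, "dy": 0.1, "dz": -4, "yaw": 0}, {"dx": -2, "dy": 0.1, "dz": -4, "yaw": 0}]}}

```text
t: 47.33
eef_pos: [450.0, 246.8, 62.4]
tcp_rot: [-3.14, -0.004, -0.047]
ft_force: [5.5, -0.1, 7.6]
opening: 0.003
```

```bash
python3 - <<'E'
from h import *
s=st();a=shot('wrist','w44.png')
E
```

```text
47.33 [450.  246.8  62.4] [-3.14  -0.004 -0.047] [ 5.5 -0.1  7.6] 0.003
```

View pics/w44.png

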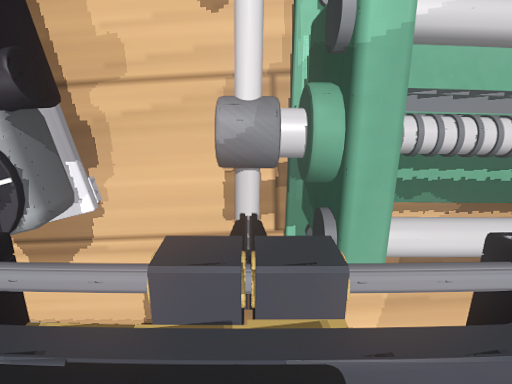

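{"method": "drive_tool", "body": {"commands": [{"dx": 0, "dy": 0, "dz": -3, "yaw": 0}, {"dx": 0, "dy": 0, "dz": -3, "yaw": 0}, {"dx": 0, "dy": 0, "dz": -3, "yaw": 0}, {"dx": 0, "dy": 0, "dz": 0, "yaw": 0}, {"dx": 0, "dy": 0, "dz": 0, "yaw": 0}]}}

```text
t: 47.8
eef_pos: [448.7, 246.4, 52.7]
tcp_rot: [-3.141, -0.001, -0.047]
ft_force: [1.3, 1.4, 2.3]
opening: 0.008
```

{"method": "drive_tool", "body": {"commands": [{"dx": 0, "dy": 0, "dz": 15, "yaw": 0}, {"dx": 0, "dy": 0, "dz": 35, "yaw": 0}, {"dx": 0, "dy": -10, "dz": 40, "yaw": 5}, {"dx": 10, "dy": -30, "dz": 20, "yaw": 7}, {"dx": 10, "dy": -35, "dz": 10, "yaw": 7}], "grip": 0.45}}

```text
t: 48.22
eef_pos: [468.2, 174.0, 174.5]
tcp_rot: [3.141, -0.003, 0.284]
ft_force: [1.2, -0.2, -0.1]
opening: 0.302
```

{"method": "drive_tool", "body": {"commands": [{"dx": 5, "dy": -40, "dz": 0, "yaw": 7}, {"dx": 5, "dy": -40, "dz": 0, "yaw": 7}, {"dx": 0, "dy": -40, "dz": 0, "yaw": 7}, {"dx": 0, "dy": -40, "dz": 0, "yaw": 7}, {"dx": 0, "dy": -40, "dz": 0, "yaw": 7}]}}

```text
t: 48.63
eef_pos: [476.7, -6.2, 171.4]
tcp_rot: [-3.141, 0.001, 0.826]
ft_force: [0.4, -0.0, 0.7]
opening: 0.447
```

{"method": "drive_tool", "body": {"commands": [{"dx": 0, "dy": -30, "dz": 0, "yaw": 7}, {"dx": 0, "dy": -30, "dz": 0, "yaw": 7}, {"dx": 0, "dy": -20, "dz": 0, "yaw": 7}, {"dx": 0, "dy": 0, "dz": 0, "yaw": 7}, {"dx": 0, "dy": 0, "dz": 0, "yaw": 7}]}}

```text
t: 49.05
eef_pos: [476.9, -85.5, 171.3]
tcp_rot: [-3.14, -0.0, 1.434]
ft_force: [-0.3, 1.0, 0.4]
opening: 0.451
```

```bash
python3 - <<'E'
from h import *
s=st();a=shot('wrist','w45.png');cv2.imwrite('pics/w45c.png',cv2.resize(a[0:240,:,::-1],None,fx=1.5,fy=1.5,interpolation=2))
E
```

```text
49.05 [476.9 -85.5 171.3] [-3.14  -0.     1.434] [-0.3  1.   0.4] 0.451
```

View pics/w45c.png

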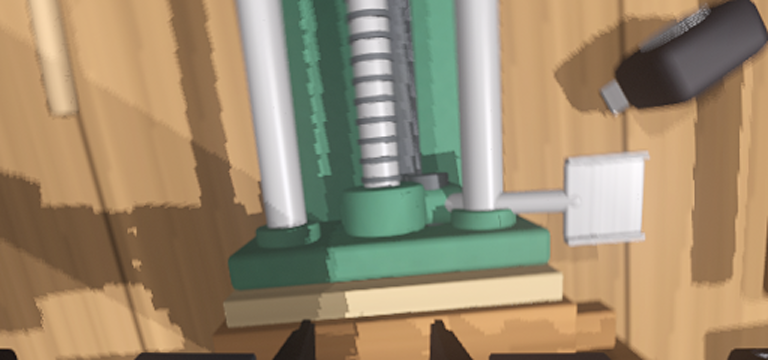

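{"method": "drive_tool", "body": {"commands": [{"dx": 3, "dy": -30, "dz": 15, "yaw": 5}, {"dx": 3, "dy": -35, "dz": 10, "yaw": 0}, {"dx": 0, "dy": -35, "dz": 10, "yaw": 0}, {"dx": 0, "dy": 0, "dz": 0, "yaw": 0}, {"dx": 0, "dy": 0, "dz": 0, "yaw": 0}]}}

```text
t: 49.52
eef_pos: [483.3, -185.4, 206.5]
tcp_rot: [-3.141, -0.0, 1.513]
ft_force: [0.4, 1.2, 0.1]
opening: 0.452
```

```bash
python3 - <<'E'
from h import *
s=st();a=shot('wrist','w46.png');cv2.imwrite('pics/w46c.png',cv2.resize(a[0:200,100:370,::-1],None,fx=2.9,fy=2.9,interpolation=2))
E
```

```text
49.52 [ 483.3 -185.4  206.5] [-3.141 -0.     1.513] [0.4 1.2 0.1] 0.452
```

View pics/w46c.png

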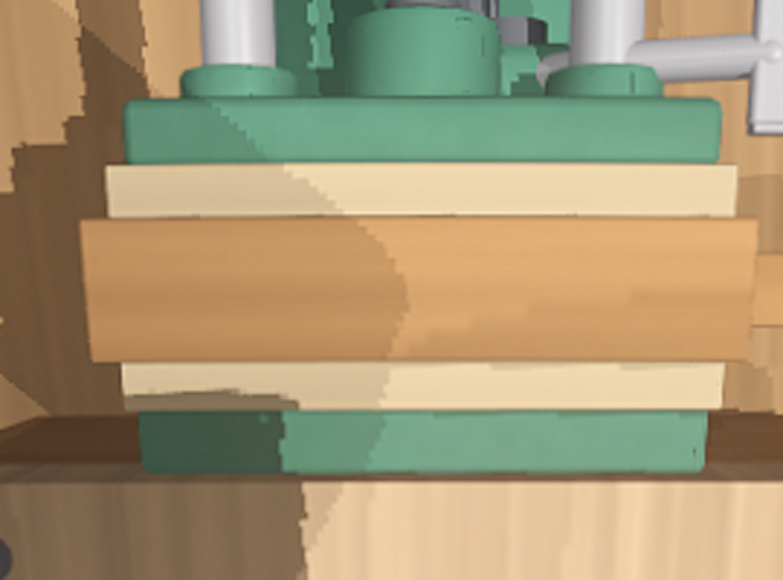

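```bash
python3 - <<'E'
from h import *
from scipy.spatial.transform import Rotation as R
cal=env.calibration('wrist')
s=st()
Rc,_=cv2.Rodrigues(np.array(cal['rvec']));tc=np.array(cal['tvec']).ravel()
def T(Rm,t):
    M=np.eye(4);M[:3,:3]=Rm;M[:3,3]=t;return M
Tw=T(R.from_euler('xyz',s['tcp_rot']).as_matrix(),s['eef_pos'])
Tct=T(Rc,tc)@Tw   # cam<-tool
def calat(pos,rot):
    M=Tct@np.linalg.inv(T(R.from_euler('xyz',rot).as_matrix(),np.array(pos)))
    return dict(cal,rvec=cv2.Rodrigues(M[:3,:3])[0],tvec=M[:3,3])
def edge(gray,c0,c1,r0,r1):
    p=gray[:,c0:c1].mean(1); return p
for n,c,cols in [('w22',calat([512.2,-196.5,231.4],[3.14,.001,1.518]),(190,230)),('w46',cal,(240,270))]:
    im=cv2.imread(f'pics/{n}.png').astype(float)
    b=im[:,cols[0]:cols[1]].mean(1)   # BGR rows
    g=b[:,2]-b[:,1]  # r-g
    d=np.diff(g)
    idx=[(i,round(d[i],1)) for i in range(20,160) if abs(d[i])>8]
    print(n,idx)
    np.save(f'/tmp/{n}.npy',b)
import pickle;pickle.dump({'w22':calat([512.2,-196.5,231.4],[3.14,.001,1.518]),'w46':cal},open('/tmp/c.pkl','wb'))
E
```

```text
49.57 [ 483.1 -184.3  206.2] [-3.141e+00 -1.000e-03  1.514e+00] [-0.2  0.8  0. ] 0.45
w22 [(27, np.float64(12.4)), (48, np.float64(51.2)), (49, np.float64(24.8)), (65, np.float64(10.1)), (66, np.float64(17.2)), (111, np.float64(-8.2)), (112, np.float64(-16.7)), (128, np.float64(-55.4)), (148, np.float64(21.0)), (149, np.float64(38.1))]
w46 [(32, np.float64(17.7)), (33, np.float64(-14.4)), (54, np.float64(9.8)), (55, np.float64(59.2)), (73, np.float64(12.0)), (74, np.float64(15.9)), (123, np.float64(-14.4)), (124, np.float64(-10.7)), (140, np.float64(-21.0)), (141, np.float64(-42.6))]
```

```bash
python3 - <<'E'
from h import *
import pickle
C=pickle.load(open('/tmp/c.pkl','rb'))
for n,col,rows,lr in [('w22',210,(48.8,128.5),(66.1,112.1)),('w46',255,(55.4,141.1),(74.1,124))]:
    a=onz('wrist',(col,rows[0]),145,C[n]);b=onz('wrist',(col,rows[1]),145,C[n]);print(n,'outer lining dist',(a-b)[1].round(2),a.round(1))
    a2=onz('wrist',(col,lr[0]),153,C[n]);b2=onz('wrist',(col,lr[1]),153,C[n]);print('leg w',(a2-b2)[1].round(2))
    print('far: lining outer to leg top edge',(a-a2)[1].round(2),'near',(b2-b)[1].round(2))
E
```

```text
w22 outer lining dist 66.06 [486.2 -83.2 145. ]
leg w 37.07
far: lining outer to leg top edge 14.48 near 14.51
w46 outer lining dist 65.84 [493.9 -80.9 145. ]
leg w 37.19
far: lining outer to leg top edge 14.24 near 14.42
```

{"method": "drive_tool", "body": {"commands": [{"dx": 5, "dy": 35, "dz": 0, "yaw": -7}, {"dx": 5, "dy": 40, "dz": 0, "yaw": -7}, {"dx": 5, "dy": 40, "dz": 0, "yaw": -7}, {"dx": 5, "dy": 40, "dz": 0, "yaw": -7}, {"dx": 5, "dy": 40, "dz": 0, "yaw": -7}]}}

```text
t: 49.98
eef_pos: [506.3, -1.8, 206.2]
tcp_rot: [-3.14, 0.001, 0.948]
ft_force: [1.2, -0.3, 0.9]
opening: 0.451
```

{"method": "drive_tool", "body": {"commands": [{"dx": 5, "dy": 40, "dz": 0, "yaw": -7}, {"dx": 7, "dy": 40, "dz": 0, "yaw": -7}, {"dx": 10, "dy": 40, "dz": 0, "yaw": -7}, {"dx": 10, "dy": 35, "dz": 0, "yaw": -7}, {"dx": 10, "dy": 30, "dz": 0, "yaw": -7}]}}

```text
t: 50.4
eef_pos: [546.5, 173.6, 206.2]
tcp_rot: [-3.141, 0.001, 0.369]
ft_force: [0.9, -1.0, 0.6]
opening: 0.447
```

{"method": "drive_tool", "body": {"commands": [{"dx": 8, "dy": 25, "dz": 0, "yaw": -7}, {"dx": 6, "dy": 15, "dz": 0, "yaw": -7}, {"dx": 3, "dy": 6, "dz": 0, "yaw": -5.5}, {"dx": 0, "dy": 0, "dz": -20, "yaw": 0}, {"dx": 0, "dy": 0, "dz": 0, "yaw": 0}]}}

```text
t: 50.82
eef_pos: [562.4, 217.2, 183.4]
tcp_rot: [3.14, 0.005, 0.034]
ft_force: [-0.2, -0.2, -1.0]
opening: 0.447
```

```bash
python3 - <<'E'
from h import *
s=st();a=shot('wrist','w47.png');print(proj('wrist',[[567,240.5,107]]))
E
```

```text
50.82 [562.4 217.2 183.4] [3.14  0.005 0.034] [-0.2 -0.2 -1. ] 0.447
[[220.57265508 175.49834265]]
```

View pics/w47.png

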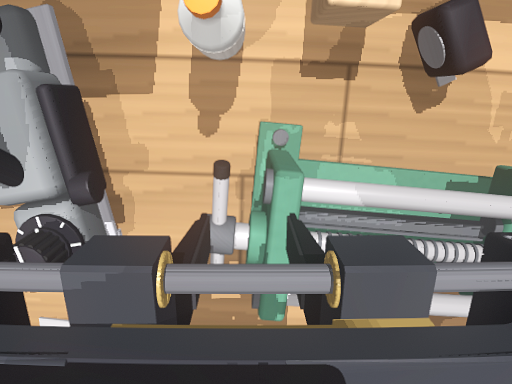

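{"method": "drive_tool", "body": {"commands": [{"dx": 2, "dy": 12, "dz": 0, "yaw": -4.7}, {"dx": 2, "dy": 11, "dz": -20, "yaw": 0}, {"dx": 0, "dy": 0, "dz": -25, "yaw": 0}, {"dx": 0, "dy": 0, "dz": -25, "yaw": 0}, {"dx": 0, "dy": 0, "dz": 0, "yaw": 0}]}}

```text
t: 51.28
eef_pos: [566.3, 238.7, 113.0]
tcp_rot: [3.139, 0.007, -0.048]
ft_force: [-0.5, 0.2, -1.3]
opening: 0.45
```

```bash
python3 - <<'E'
from h import *
s=st();a=shot('wrist','w48.png')
E
```

```text
51.28 [566.3 238.7 113. ] [ 3.139  0.007 -0.048] [-0.5  0.2 -1.3] 0.45
```

View pics/w48.png

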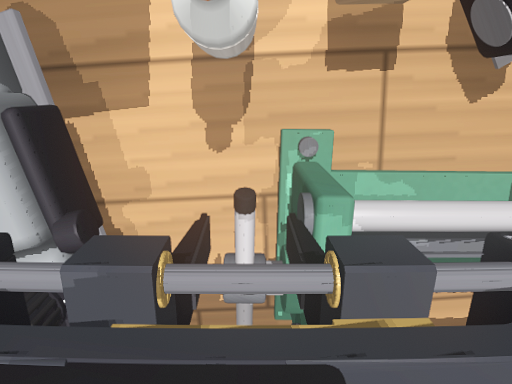

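{"method": "drive_tool", "body": {"commands": [{"dx": 0, "dy": 1, "dz": -20, "yaw": 0}, {"dx": 0, "dy": 0, "dz": -20, "yaw": 0}, {"dx": 0, "dy": 0, "dz": -12, "yaw": 0}, {"dx": 0, "dy": 0, "dz": -5, "yaw": 0}, {"dx": 0, "dy": 0, "dz": 0, "yaw": 0}]}}

```text
t: 51.75
eef_pos: [568.9, 239.9, 59.7]
tcp_rot: [3.141, 0.001, -0.049]
ft_force: [0.1, 0.5, 0.5]
opening: 0.451
```

{"method": "drive_tool", "body": {"commands": [{"dx": 0, "dy": 0, "dz": 0, "yaw": 0}, {"dx": 0, "dy": 0, "dz": 0, "yaw": 0}, {"dx": 0, "dy": 0, "dz": 0, "yaw": 0}, {"dx": 0, "dy": 0, "dz": 0, "yaw": 0}, {"dx": 0, "dy": 0, "dz": 0, "yaw": 0}], "grip": 0.05}}

```text
t: 52.17
eef_pos: [569.1, 240.1, 60.1]
tcp_rot: [-3.141, -0.001, -0.049]
ft_force: [0.7, 12.6, 1.2]
opening: 0.159
```

{"method": "drive_tool", "body": {"commands": [{"dx": 0, "dy": 0, "dz": 0, "yaw": 0}, {"dx": 0, "dy": 0, "dz": 0, "yaw": 0}]}}

```text
t: 52.33
eef_pos: [569.2, 240.8, 60.1]
tcp_rot: [-3.14, -0.001, -0.049]
ft_force: [-0.9, 5.1, 1.6]
opening: 0.14
```

{"method": "drive_tool", "body": {"commands": [{"dx": -1.5, "dy": 0.1, "dz": 5.2, "yaw": 0}, {"dx": -1.5, "dy": 0.1, "dz": 5.2, "yaw": 0}, {"dx": -2.3, "dy": 0.1, "dz": 4.9, "yaw": 0}, {"dx": -2.4, "dy": 0.1, "dz": 4.8, "yaw": 0}, {"dx": 0, "dy": 0, "dz": 0, "yaw": 0}]}}

```text
t: 52.75
eef_pos: [559.8, 241.3, 79.4]
tcp_rot: [-3.141, 0.002, -0.049]
ft_force: [-3.9, 7.5, -4.0]
opening: 0.14
```

{"method": "drive_tool", "body": {"commands": [{"dx": -3.2, "dy": 0.1, "dz": 4.4, "yaw": 0}, {"dx": -3.2, "dy": 0.2, "dz": 4.3, "yaw": 0}, {"dx": -3.9, "dy": 0.2, "dz": 3.8, "yaw": 0}, {"dx": -3.9, "dy": 0.2, "dz": 3.7, "yaw": 0}, {"dx": 0, "dy": 0, "dz": 0, "yaw": 0}]}}

```text
t: 53.17
eef_pos: [545.4, 242.1, 95.2]
tcp_rot: [-3.141, 0.003, -0.049]
ft_force: [-3.4, 8.2, -7.2]
opening: 0.138
```

{"method": "drive_tool", "body": {"commands": [{"dx": -4.5, "dy": 0.2, "dz": 3, "yaw": 0}, {"dx": -4.5, "dy": 0.2, "dz": 3, "yaw": 0}, {"dx": -5, "dy": 0.3, "dz": 2.2, "yaw": 0}, {"dx": -4.9, "dy": 0.3, "dz": 2.2, "yaw": 0}, {"dx": 0, "dy": 0, "dz": 0, "yaw": 0}]}}

```text
t: 53.58
eef_pos: [527.3, 243.1, 105.7]
tcp_rot: [-3.14, 0.001, -0.048]
ft_force: [-0.7, 9.2, -7.7]
opening: 0.14
```

{"method": "drive_tool", "body": {"commands": [{"dx": -5.3, "dy": 0.2, "dz": 1.3, "yaw": 0}, {"dx": -5.2, "dy": 0.3, "dz": 1.3, "yaw": 0}, {"dx": -5.4, "dy": 0.2, "dz": 0.4, "yaw": 0}, {"dx": -2, "dy": 0, "dz": 0.4, "yaw": 0}, {"dx": 0, "dy": 0, "dz": 0, "yaw": 0}]}}

```text
t: 54.0
eef_pos: [511.3, 244.0, 109.9]
tcp_rot: [-3.139, -0.003, -0.049]
ft_force: [4.4, 8.6, -4.9]
opening: 0.143
```

{"method": "drive_tool", "body": {"commands": [{"dx": 0, "dy": 0, "dz": 0, "yaw": 0}, {"dx": 0, "dy": 0, "dz": 0, "yaw": 0}, {"dx": 5, "dy": 0, "dz": 40, "yaw": 0}, {"dx": 15, "dy": -1, "dz": 25, "yaw": 0}, {"dx": 15, "dy": -1, "dz": 0, "yaw": 0}], "grip": 0.4}}

```text
t: 54.42
eef_pos: [547.3, 241.3, 180.1]
tcp_rot: [-3.139, -0.007, -0.048]
ft_force: [-0.1, 0.4, -0.2]
opening: 0.39
```

{"method": "drive_tool", "body": {"commands": [{"dx": 0, "dy": 0, "dz": -10, "yaw": 0}, {"dx": 0, "dy": 0, "dz": 0, "yaw": 0}, {"dx": 0, "dy": 0, "dz": -10, "yaw": 0}, {"dx": 0, "dy": 0, "dz": -10, "yaw": 0}, {"dx": 0, "dy": 0, "dz": -15, "yaw": 0}], "grip": 0}}

```text
t: 54.83
eef_pos: [544.4, 240.7, 128.5]
tcp_rot: [3.141, 0.001, -0.048]
ft_force: [1.6, 0.1, 0.7]
opening: 0.107
```

{"method": "drive_tool", "body": {"commands": [{"dx": 0, "dy": 0, "dz": -15, "yaw": 0}, {"dx": 0, "dy": 0, "dz": -10, "yaw": 0}, {"dx": 0, "dy": 0, "dz": -2, "yaw": 0}, {"dx": -10, "dy": 0.5, "dz": 0, "yaw": 0}, {"dx": -10, "dy": 0.5, "dz": 0, "yaw": 0}]}}

```text
t: 55.25
eef_pos: [526.5, 242.0, 103.3]
tcp_rot: [-3.141, -0.004, -0.049]
ft_force: [6.7, -0.1, 5.9]
opening: 0.006
```

{"method": "drive_tool", "body": {"commands": [{"dx": -6, "dy": 0.3, "dz": 0, "yaw": 0}, {"dx": -6, "dy": 0.3, "dz": 0, "yaw": 0}, {"dx": -6, "dy": 0.3, "dz": 0, "yaw": 0}, {"dx": -6, "dy": 0.3, "dz": -1, "yaw": 0}, {"dx": -6, "dy": 0.3, "dz": -2, "yaw": 0}]}}

```text
t: 55.67
eef_pos: [497.1, 243.8, 100.9]
tcp_rot: [-3.14, -0.006, -0.048]
ft_force: [9.7, 0.6, -1.3]
opening: 0.004
```

{"method": "drive_tool", "body": {"commands": [{"dx": -6, "dy": 0.3, "dz": -3, "yaw": 0}, {"dx": -5, "dy": 0.2, "dz": -3, "yaw": 0}, {"dx": -5, "dy": 0.2, "dz": -3, "yaw": 0}, {"dx": -5, "dy": 0.2, "dz": -3, "yaw": 0}, {"dx": -4, "dy": 0.2, "dz": -3, "yaw": 0}]}}

```text
t: 56.08
eef_pos: [471.9, 245.1, 86.0]
tcp_rot: [-3.139, -0.006, -0.048]
ft_force: [7.1, 0.9, 2.5]
opening: 0.004
```

{"method": "drive_tool", "body": {"commands": [{"dx": -5, "dy": 0.2, "dz": -4, "yaw": 0}, {"dx": -5, "dy": 0.2, "dz": -4, "yaw": 0}, {"dx": -4, "dy": 0.2, "dz": -4, "yaw": 0}, {"dx": -3, "dy": 0.1, "dz": -4, "yaw": 0}, {"dx": -2, "dy": 0.1, "dz": -4, "yaw": 0}]}}

```text
t: 56.5
eef_pos: [452.4, 245.8, 65.8]
tcp_rot: [-3.14, -0.004, -0.048]
ft_force: [4.7, 0.7, 6.9]
opening: 0.001
```

{"method": "drive_tool", "body": {"commands": [{"dx": 0, "dy": 0, "dz": -3, "yaw": 0}, {"dx": 0, "dy": 0, "dz": -3, "yaw": 0}, {"dx": 0, "dy": 0, "dz": 0, "yaw": 0}]}}

```text
t: 56.75
eef_pos: [451.4, 245.6, 59.2]
tcp_rot: [-3.141, -0.002, -0.048]
ft_force: [1.2, 2.0, 3.4]
opening: 0.007
```

```bash
python3 - <<'E'
from h import *
s=st();a=shot('wrist','w49.png')
a=shot('side','s49.png');cv2.imwrite('pics/s49c.png',cv2.resize(a[120:260,200:330,::-1],None,fx=4,fy=4,interpolation=0))
E
```

```text
56.75 [451.4 245.6  59.2] [-3.141e+00 -2.000e-03 -4.800e-02] [1.2 2.  3.4] 0.007
```

View pics/w49.png

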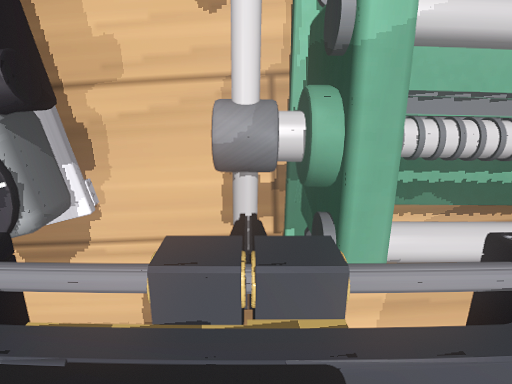

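View pics/s49c.png

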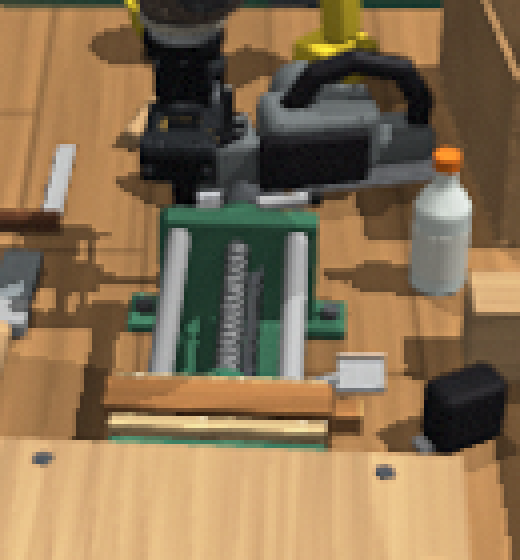

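{"method": "drive_tool", "body": {"commands": [{"dx": 0, "dy": 0, "dz": 20, "yaw": 0}, {"dx": 0, "dy": 0, "dz": 40, "yaw": 0}, {"dx": 0, "dy": 0, "dz": 40, "yaw": 0}, {"dx": -5, "dy": 10, "dz": 40, "yaw": 0}, {"dx": -10, "dy": 25, "dz": 30, "yaw": 0}], "grip": 0.8}}

```text
t: 57.27
eef_pos: [436.3, 278.9, 231.9]
tcp_rot: [-3.141, -0.002, -0.051]
ft_force: [0.2, 0.6, 1.0]
opening: 0.298
```

{"method": "drive_tool", "body": {"commands": [{"dx": -10, "dy": 35, "dz": 10, "yaw": 0}, {"dx": -5, "dy": 35, "dz": 0, "yaw": 0}, {"dx": -5, "dy": 35, "dz": 0, "yaw": 0}, {"dx": -5, "dy": 30, "dz": 0, "yaw": 0}, {"dx": 0, "dy": 0, "dz": 0, "yaw": 0}]}}

```text
t: 57.68
eef_pos: [409.5, 418.9, 238.2]
tcp_rot: [-3.141, 0.001, -0.045]
ft_force: [-0.1, 0.3, -0.4]
opening: 0.647
```

```bash
python3 - <<'E'
from h import *
s=st();a=shot('wrist','w50.png')
for r in env.place_of('knob_mid','wrist'): print(r,onz('wrist',r['pixel'],109).round(1))
for r in env.place_of('depth_knob','wrist'): print(r)
cv2.imwrite('pics/w50c.png',cv2.resize(a[0:240,110:400,::-1],None,fx=2.5,fy=2.5,interpolation=2))
E
```

```text
57.68 [409.5 418.9 238.2] [-3.141e+00  1.000e-03 -4.500e-02] [-0.1  0.3 -0.4] 0.647
{'pixel': [239.7, 104.5], 'conf': 0.85} [476.  419.7 109. ]Traceback (most recent call last):
  File "<stdin>", line 4, in <module>
ValueError: it knows: chisel, fixed_jaw, glue, handle_end, handle_hub, jaw_face, knob_mid, leg1_mid, leg2_mid, leg3_mid, lever_pad, mallet, offcut, square, tape, vise_bed
```

```bash
python3 - <<'E'
import cv2
a=cv2.imread('pics/w50.png')
cv2.imwrite('pics/w50c.png',cv2.resize(a[30:190,160:330],None,fx=4,fy=3.7,interpolation=2))
cv2.imwrite('pics/w50c.png',cv2.resize(a[40:190,160:330],None,fx=4,fy=4,interpolation=2))
E
```

```text
(no output)
```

View pics/w50c.png

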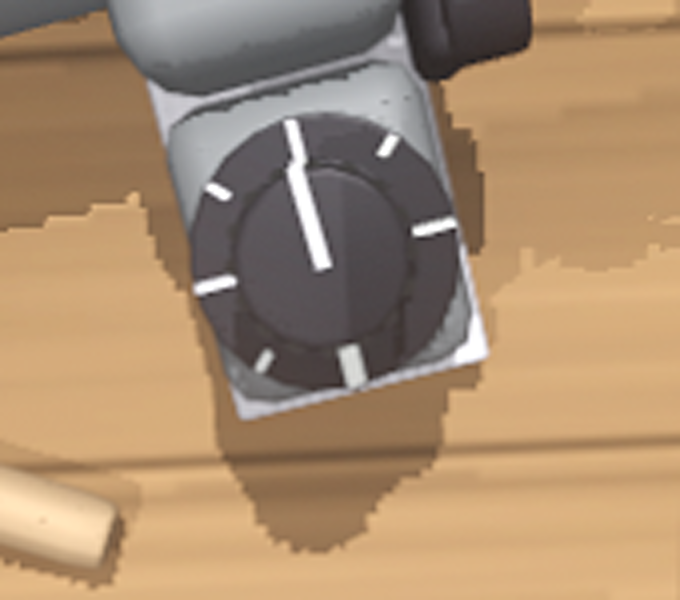

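```bash
python3 - <<'E'
from h import *
f=lambda p,z:onz('wrist',(160+p[0]/4,40+p[1]/4),z)[:2]
for zp in (80,87,92):
    L=f((192,262),zp);Rr=f((459,240),zp);print('plate z',zp,'diam',np.linalg.norm(L-Rr).round(1),'ctr',((L+Rr)/2).round(1))
    L=f((233,255),zp+39);Rr=f((408,255),zp+39);T=f((320,165),zp+39);B=f((320,350),zp+39);print(' knob top d',np.linalg.norm(L-Rr).round(1),np.linalg.norm(T-B).round(1),((L+Rr)/2).round(1),((T+B)/2).round(1))
zp=87
def ang(a,b,z): d=f(b,z)-f(a,z);return np.degrees(np.arctan2(d[1],d[0])).round(1)
print('pointer',ang((322,268),(293,165),126))
print('0',ang((346,347),(357,385),87),'2',ang((300,162),(289,121),87),'1',ang((234,281),(194,289),87),'3',ang((414,232),(455,223),87))
E
python3 - <<'E'
from h import *
E
python3 - <<'E'
from h import *
shot('side','s50.png');shot('scene','c50.png')
P=[]
for c in ['scene','side']:
    for r in env.place_of('knob_mid',c): print(c,r); 
E
```

```text
plate z 80 diam 72.4 ctr [477.2 418.5]
 knob top d 42.2 43.6 [477. 419.] [476.  419.1]
plate z 87 diam 71.0 ctr [477.3 418.4]
 knob top d 41.3 42.7 [477.1 418.8] [476.2 419. ]
plate z 92 diam 70.1 ctr [477.4 418.3]
 knob top d 40.7 42.0 [477.2 418.7] [476.3 418.9]
pointer 13.2
0 -166.4 2 12.5 1 98.3 3 -80.5
scene {'pixel': [397.8, 277.3], 'conf': 0.75}
scene {'pixel': [351.8, 247.2], 'conf': 0.52}
side {'pixel': [254.5, 145.0], 'conf': 0.47}
```

{"method": "drive_tool", "body": {"commands": [{"dx": 14, "dy": 0, "dz": 0, "yaw": 7}, {"dx": 14, "dy": 0, "dz": 0, "yaw": 7}, {"dx": 14, "dy": 0, "dz": 0, "yaw": 7}, {"dx": 14, "dy": 0, "dz": 0, "yaw": 7}, {"dx": 11.5, "dy": 0, "dz": 0, "yaw": 7}], "grip": 0.65}}

```text
t: 58.4
eef_pos: [480.0, 414.0, 238.8]
tcp_rot: [3.141, -0.0, 0.567]
ft_force: [0.3, -0.4, -0.3]
opening: 0.653
```

{"method": "drive_tool", "body": {"commands": [{"dx": 0, "dy": 0, "dz": 0, "yaw": 7}, {"dx": 0, "dy": 0, "dz": 0, "yaw": 7}, {"dx": 0, "dy": 0, "dz": 0, "yaw": 7}, {"dx": 0, "dy": 0, "dz": 0, "yaw": 7}, {"dx": 0, "dy": 0, "dz": 0, "yaw": 7}]}}

```text
t: 58.82
eef_pos: [479.1, 414.0, 238.8]
tcp_rot: [3.142, 0.0, 1.178]
ft_force: [-0.4, 0.3, -1.3]
opening: 0.651
```

{"method": "drive_tool", "body": {"commands": [{"dx": 0, "dy": 0, "dz": 0, "yaw": 7}, {"dx": 0, "dy": 0, "dz": 0, "yaw": 7}, {"dx": 0, "dy": 0, "dz": 0, "yaw": 7}, {"dx": 0, "dy": 0, "dz": 0, "yaw": 7}, {"dx": 0, "dy": 0, "dz": 0, "yaw": 7}]}}

```text
t: 59.23
eef_pos: [479.1, 414.0, 238.9]
tcp_rot: [3.141, 0.0, 1.789]
ft_force: [-0.2, -0.6, -0.8]
opening: 0.649
```

{"method": "drive_tool", "body": {"commands": [{"dx": 0, "dy": 0, "dz": -10, "yaw": 7}, {"dx": 0, "dy": 0, "dz": -15, "yaw": 7}, {"dx": 0, "dy": 0, "dz": -15, "yaw": 7}, {"dx": 0, "dy": 0, "dz": -15, "yaw": 7}, {"dx": 0, "dy": 0, "dz": -10, "yaw": 7}]}}

```text
t: 59.65
eef_pos: [478.7, 413.8, 172.5]
tcp_rot: [-3.14, -0.0, 2.4]
ft_force: [-0.6, -0.3, -0.0]
opening: 0.646
```

{"method": "drive_tool", "body": {"commands": [{"dx": 0, "dy": 0, "dz": -10, "yaw": 7}, {"dx": 0, "dy": 0, "dz": -10, "yaw": 4}, {"dx": 0, "dy": 0, "dz": -5, "yaw": 0}, {"dx": 0, "dy": 0, "dz": 0, "yaw": 0}]}}

```text
t: 59.98
eef_pos: [478.7, 414.1, 147.8]
tcp_rot: [-3.14, -0.001, 2.583]
ft_force: [-0.6, 0.3, -0.3]
opening: 0.651
```

```bash
python3 - <<'E'
from h import *
s=st();print(np.round(s['joints'],2));a=shot('wrist','w51.png');b=shot('side','s51.png')
print(proj('side',[[477,418.8,z] for z in (75,95,112,126)]).round(1).tolist(),proj('wrist',[[477,418.8,z] for z in (75,95,112,126)]).round(1).tolist())
cv2.imwrite('pics/s51c.png',cv2.resize(b[100:190,200:340,::-1],None,fx=5,fy=5,interpolation=0))
E
```

```text
59.98 [478.7 414.1 147.8] [-3.140e+00 -1.000e-03  2.583e+00] [-0.6  0.3 -0.3] 0.651
[ 0.61  0.53  1.57 -0.    1.04 -0.4 ]
[[252.3, 151.6], [252.3, 147.4], [252.4, 143.9], [252.4, 140.9]] [[251.4, 178.5], [251.6, 184.4], [251.9, 190.1], [252.1, 195.5]]
```

View pics/w51.png

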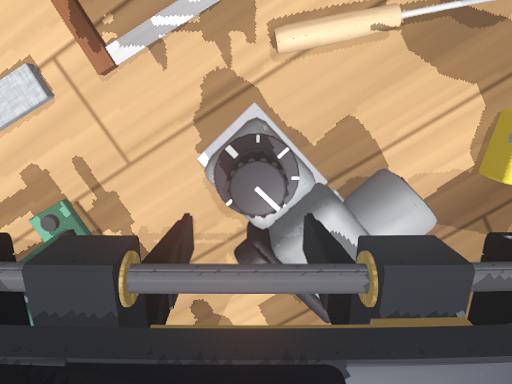

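View pics/s51c.png

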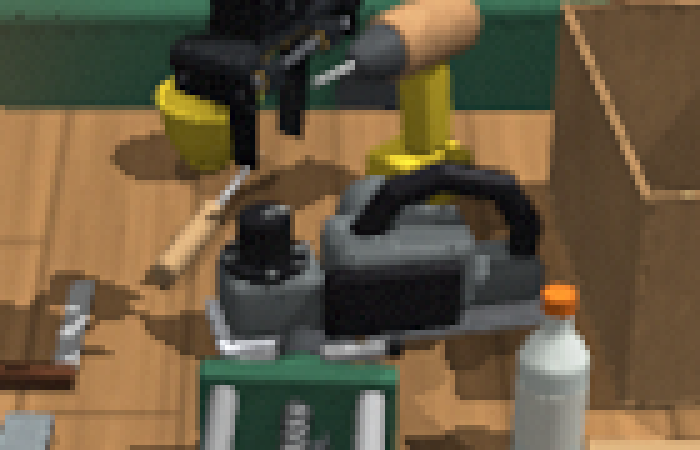

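```bash
python3 - <<'E'
from h import *
import cv2
a=cv2.imread('pics/w51.png');cv2.imwrite('pics/w51c.png',cv2.resize(a[95:240,185:340],None,fx=4.5,fy=4,interpolation=2))
cv2.imwrite('pics/w51c.png',cv2.resize(a[95:240,185:340],None,fx=4,fy=4,interpolation=2))
for z in (112,118): print(onz('wrist',(258,189),z))
E
```

```text
[478.72000838 423.2910568  112.        ]
[477.16185642 424.03119329 118.        ]
```

View pics/w51c.png

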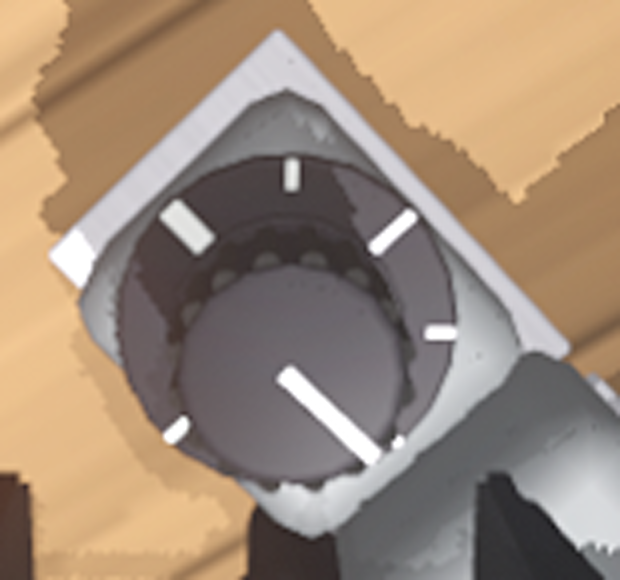

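```bash
python3 - <<'E'
from h import *
s=st();shot('wrist','w52.png')
for r in env.place_of('knob_mid','wrist'): print(r,onz('wrist',r['pixel'],97).round(1))
for z in (72,78): print('plate',onz('wrist',(257,172.5),z).round(1))
print('scene/side',tri([ray('scene',[351.8,247.2]),ray('side',[254.5,145])]))
E
```

```text
60.08 [479.  414.8 149.1] [3.141 0.    2.584] [-0.7 -0.1 -0.2] 0.653
{'pixel': [257.3, 184.6], 'conf': 0.88} [479.2 423.2  97. ]
plate [475.8 425.8  72. ]
plate [474.5 426.4  78. ]
scene/side (array([484.83512011, 418.50539172, 107.53944106]), [1.2, 1.2])
```

{"method": "drive_tool", "body": {"commands": [{"dx": -1, "dy": 6.5, "dz": 0, "yaw": 0}, {"dx": 0, "dy": 0, "dz": -20, "yaw": 0}, {"dx": 0, "dy": 0, "dz": -20, "yaw": 0}, {"dx": 0, "dy": 0, "dz": -15, "yaw": 0}, {"dx": 0, "dy": 0, "dz": 0, "yaw": 0}]}}

```text
t: 60.6
eef_pos: [476.5, 421.3, 91.1]
tcp_rot: [-3.138, -0.002, 2.587]
ft_force: [-0.5, -0.2, 0.4]
opening: 0.652
```

```bash
python3 - <<'E'
from h import *
s=st();a=shot('wrist','w53.png');b=shot('side','s53.png')
cv2.imwrite('pics/s53c.png',cv2.resize(b[100:190,200:340,::-1],None,fx=5,fy=5,interpolation=0))
E
```

```text
60.6 [476.5 421.3  91.1] [-3.138e+00 -2.000e-03  2.587e+00] [-0.5 -0.2  0.4] 0.652
```

View pics/w53.png

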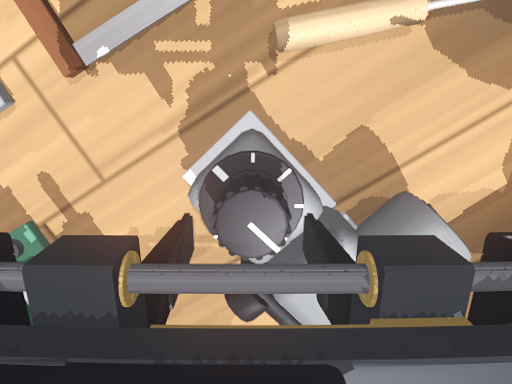

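View pics/s53c.png

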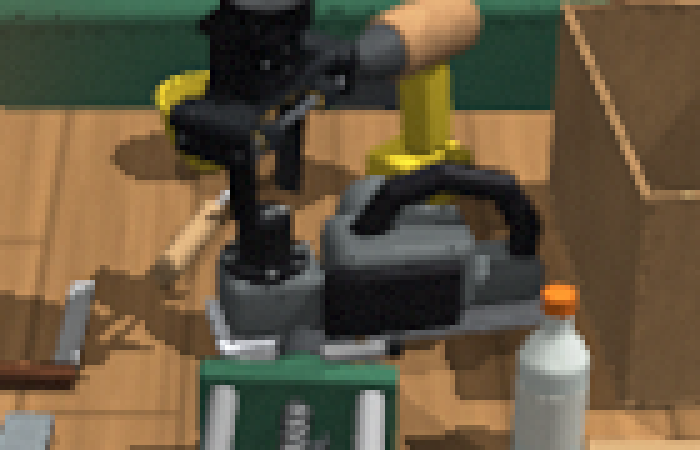

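{"method": "drive_tool", "body": {"commands": [{"dx": 1.5, "dy": 2.5, "dz": -8, "yaw": 0}, {"dx": 0, "dy": 0, "dz": -8, "yaw": 0}, {"dx": 0, "dy": 0, "dz": -7, "yaw": 0}, {"dx": 0, "dy": 0, "dz": 0, "yaw": 0}, {"dx": 0, "dy": 0, "dz": 0, "yaw": 0}]}}

```text
t: 61.12
eef_pos: [479.1, 424.0, 70.2]
tcp_rot: [-3.141, -0.0, 2.587]
ft_force: [-1.2, -0.2, -0.4]
opening: 0.649
```

```bash
python3 - <<'E'
from h import *
s=st();a=shot('wrist','w54.png');b=shot('side','s54.png')
cv2.imwrite('pics/s54c.png',cv2.resize(b[100:190,200:340,::-1],None,fx=5,fy=5,interpolation=0))
E
```

```text
61.12 [479.1 424.   70.2] [-3.141 -0.     2.587] [-1.2 -0.2 -0.4] 0.649
```

View pics/w54.png

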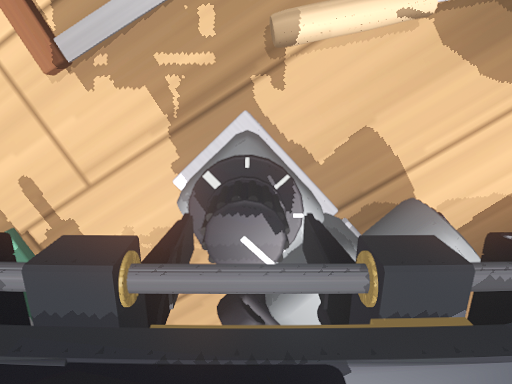

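View pics/s54c.png

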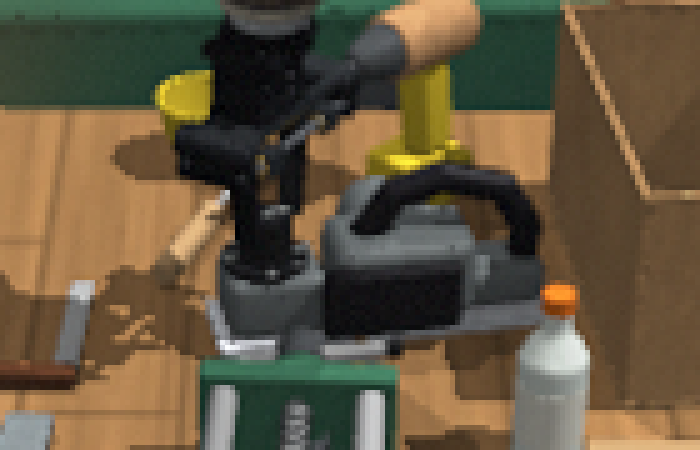

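{"method": "drive_tool", "body": {"commands": [{"dx": 0, "dy": 0, "dz": 0, "yaw": 0}, {"dx": 0, "dy": 0, "dz": 0, "yaw": 0}, {"dx": 0, "dy": 0, "dz": 0, "yaw": 0}, {"dx": 0, "dy": 0, "dz": 0, "yaw": 0}, {"dx": 0, "dy": 0, "dz": 0, "yaw": 0}], "grip": 0.2}}

```text
t: 61.63
eef_pos: [478.3, 422.7, 70.8]
tcp_rot: [-3.138, -0.0, 2.587]
ft_force: [-3.9, -8.9, 5.3]
opening: 0.455
```

```bash
python3 - <<'E'
from h import *
s=st();a=shot('wrist','w55.png');cv2.imwrite('pics/w55c.png',cv2.resize(a[130:290,150:350,::-1],None,fx=3.5,fy=3.5,interpolation=2))
E
```

```text
61.63 [478.3 422.7  70.8] [-3.138 -0.     2.587] [-3.9 -8.9  5.3] 0.455
```

View pics/w55c.png

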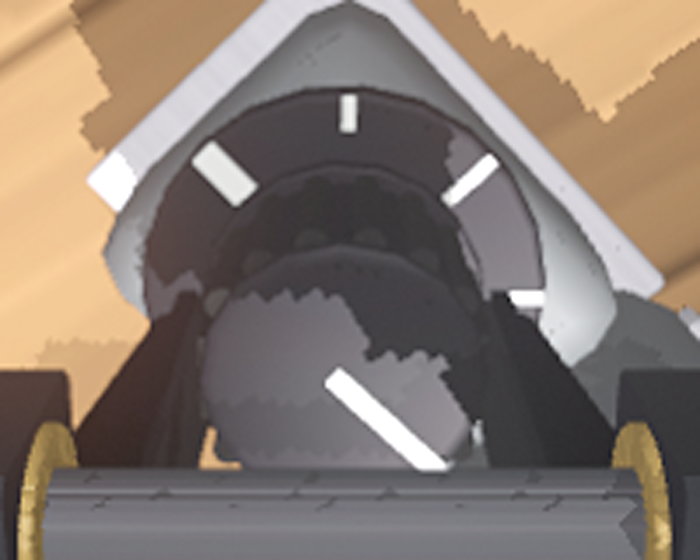

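{"method": "drive_tool", "body": {"commands": [{"dx": -0.5, "dy": -1, "dz": 0, "yaw": 3}, {"dx": 0, "dy": 0, "dz": 0, "yaw": 6}, {"dx": 0, "dy": 0, "dz": 0, "yaw": 6}, {"dx": 0, "dy": 0, "dz": 0, "yaw": 6}, {"dx": 0, "dy": 0, "dz": 0, "yaw": 6}]}}

```text
t: 62.1
eef_pos: [478.7, 423.7, 70.9]
tcp_rot: [3.14, 0.0, 3.063]
ft_force: [-0.2, 4.3, -1.0]
opening: 0.455
```

{"method": "drive_tool", "body": {"commands": [{"dx": 0, "dy": 0, "dz": 0, "yaw": 6}, {"dx": 0, "dy": 0, "dz": 0, "yaw": 6}, {"dx": 0, "dy": 0, "dz": 0, "yaw": 6}, {"dx": 0, "dy": 0, "dz": 0, "yaw": 6}, {"dx": 0, "dy": 0, "dz": 0, "yaw": 6}]}}

```text
t: 62.52
eef_pos: [478.5, 425.0, 70.9]
tcp_rot: [3.139, 0.002, -2.697]
ft_force: [-3.3, 11.2, -1.5]
opening: 0.455
```

```bash
python3 - <<'E'
from h import *
s=st();a=shot('wrist','w56.png');cv2.imwrite('pics/w56c.png',cv2.resize(a[130:290,150:350,::-1],None,fx=3.5,fy=3.5,interpolation=2))
b=shot('side','s56.png')
cv2.imwrite('pics/s56c.png',cv2.resize(b[100:190,200:340,::-1],None,fx=5,fy=5,interpolation=0))
E
```

```text
62.52 [478.5 425.   70.9] [ 3.139e+00  2.000e-03 -2.697e+00] [-3.3 11.2 -1.5] 0.455
```

View pics/w56c.png

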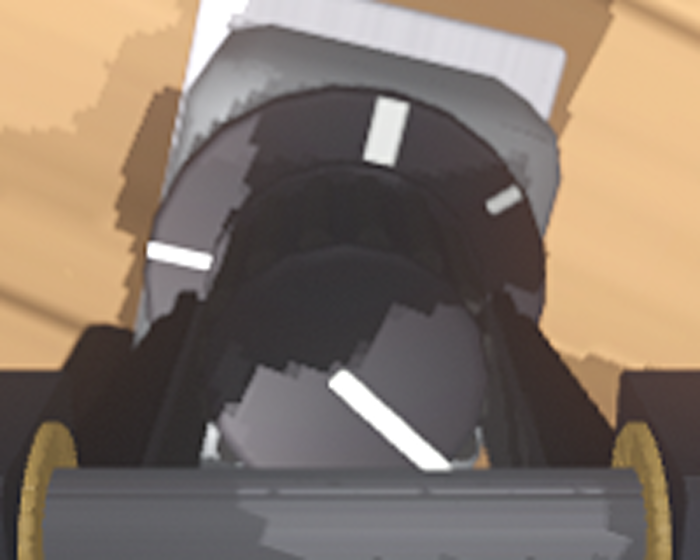

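```bash
python3 - <<'E'
from h import *
st()
f=lambda p,z:onz('wrist',(150+p[0]/3.5,130+p[1]/3.5),z)[:2]
def ang(a,b,z): d=f(b,z)-f(a,z);return np.degrees(np.arctan2(d[1],d[0])).round(1)
for zp in (72,78,84):
    print(zp,'ptr',ang((340,378),(437,465),zp+39),'0',ang((380,163),(390,98),zp),'3',ang((212,263),(148,247),zp),'half',ang((490,210),(519,191),zp), 'ptr start',f((340,378),zp+39))
E
```

```text
62.62 [478.5 425.   70.9] [ 3.139e+00  2.000e-03 -2.697e+00] [-2.6 10.3 -1.5] 0.457
72 ptr 71.1 0 -162.5 3 -79.4 half 150.4 ptr start [479.20268486 424.29879422]
78 ptr 71.1 0 -162.5 3 -79.4 half 150.4 ptr start [476.72560312 423.11577672]
84 ptr 71.1 0 -162.5 3 -79.4 half 150.4 ptr start [474.24852138 421.93275922]
```

{"method": "drive_tool", "body": {"commands": [{"dx": 0, "dy": 1, "dz": 0, "yaw": 6}, {"dx": 0, "dy": 0, "dz": 0, "yaw": 6}, {"dx": 0, "dy": 0, "dz": 0, "yaw": 6}, {"dx": 0, "dy": 0, "dz": 0, "yaw": 6}, {"dx": 0, "dy": 0, "dz": 0, "yaw": 7}]}}

```text
t: 63.03
eef_pos: [477.6, 426.0, 70.9]
tcp_rot: [3.139, 0.002, -2.156]
ft_force: [-8.4, 11.6, 0.1]
opening: 0.458
```

{"method": "drive_tool", "body": {"commands": [{"dx": 0, "dy": 0, "dz": 0, "yaw": 0}, {"dx": 0, "dy": 0, "dz": 0, "yaw": 0}]}}

```text
t: 63.2
eef_pos: [477.6, 426.0, 70.9]
tcp_rot: [3.139, 0.002, -2.16]
ft_force: [-6.4, 10.7, 0.4]
opening: 0.456
```

{"method": "drive_tool", "body": {"commands": [{"dx": 0, "dy": 0, "dz": 0, "yaw": 0}, {"dx": 0, "dy": 0, "dz": 0, "yaw": 0}, {"dx": 0, "dy": 0, "dz": 0, "yaw": 0}, {"dx": 0, "dy": 0, "dz": 0, "yaw": 0}], "grip": 0.65}}

```text
t: 63.53
eef_pos: [478.8, 423.9, 70.7]
tcp_rot: [-3.141, -0.0, -2.161]
ft_force: [-0.2, 0.1, 0.3]
opening: 0.636
```

{"method": "drive_tool", "body": {"commands": [{"dx": 0, "dy": 0, "dz": 10, "yaw": 0}, {"dx": 0, "dy": 0, "dz": 25, "yaw": 0}, {"dx": 0, "dy": 0, "dz": 35, "yaw": 0}, {"dx": 0, "dy": 0, "dz": 40, "yaw": 0}, {"dx": 0, "dy": 0, "dz": 40, "yaw": 0}]}}

```text
t: 63.95
eef_pos: [478.5, 423.6, 222.9]
tcp_rot: [3.141, -0.0, -2.161]
ft_force: [0.4, -0.7, 0.1]
opening: 0.651
```

{"method": "drive_tool", "body": {"commands": [{"dx": 12, "dy": 18, "dz": 5, "yaw": 0}, {"dx": 12, "dy": 18, "dz": 5, "yaw": 0}, {"dx": 12, "dy": 18, "dz": 5, "yaw": 0}, {"dx": 0, "dy": 0, "dz": 0, "yaw": 0}, {"dx": 0, "dy": 0, "dz": 0, "yaw": 0}]}}

```text
t: 64.37
eef_pos: [514.8, 478.2, 235.8]
tcp_rot: [-3.142, 0.0, -2.16]
ft_force: [-0.2, 0.1, -1.2]
opening: 0.65
```

```bash
cat > kn.py <<'E'
from h import *
def blobs(im,cal,c0,z=75,thr=150,r=45):
    # rectify to plane z, 0.25mm/px? find bright, unsaturated blobs
    hsv=cv2.cvtColor(im,cv2.COLOR_RGB2HSV)
    m=((hsv[...,2]>thr)&(hsv[...,1]<45)).astype(np.uint8)
    n,lab,stt,cen=cv2.connectedComponentsWithStats(m)
    out=[]
    for i in range(1,n):
        if stt[i,4]<4 or stt[i,4]>400: continue
        w=onz('wrist',cen[i],z,cal)[:2]
        if np.linalg.norm(w-c0)>r: continue
        ys,xs=np.where(lab==i);P=np.array([onz('wrist',(x,y),z,cal)[:2] for x,y in zip(xs,ys)])
        u,s,v=np.linalg.svd(P-P.mean(0));d=v[0]
        L=np.ptp((P-P.mean(0))@d);W=np.ptp((P-P.mean(0))@v[1])
        out.append((stt[i,4],cen[i].round(1).tolist(),w.round(1).tolist(),round(L,1),round(W,1),round(np.degrees(np.arctan2(d[1],d[0])),1)))
    return out
E
python3 - <<'E'
from kn import *
s=st();im=shot('wrist','w60.png');cal=env.calibration('wrist')
print(proj('wrist',[[478,423,75],[478,423,116]]))
for r in env.place_of('knob_mid','wrist'): print(r,onz('wrist',r['pixel'],97).round(1))
for t in (140,170):
  print(t)
  for b in blobs(im,cal,np.array([478,423]),75,t): print(b)
E
```

```text
64.37 [514.8 478.2 235.8] [-3.142  0.    -2.16 ] [-0.2  0.1 -1.2] 0.65
[[247.83444438 104.98928646]
 [247.83382837 106.0370351 ]]
{'pixel': [245.3, 103.9], 'conf': 0.72} [479.1 420.   97. ]
140
(np.int32(40), [229.4, 82.3], [481.3, 392.2], np.float64(12.0), np.float64(3.3), np.float64(103.9))
(np.int32(41), [283.3, 101.9], [444.0, 441.6], np.float64(10.6), np.float64(8.2), np.float64(-8.2))
(np.int32(164), [260.2, 114.1], [472.2, 438.7], np.float64(39.4), np.float64(4.6), np.float64(102.2))
(np.int32(8), [286.5, 108.2], [444.7, 449.3], np.float64(3.8), np.float64(1.8), np.float64(-13.0))
(np.int32(8), [218.5, 131.5], [521.1, 428.8], np.float64(10.9), np.float64(0.0), np.float64(100.8))
170
(np.int32(396), [268.2, 75.3], [442.7, 409.2], np.float64(74.6), np.float64(31.9), np.float64(106.9))
(np.int32(43), [247.3, 64.9], [455.4, 388.1], np.float64(14.9), np.float64(3.9), np.float64(151.1))
(np.int32(32), [228.8, 82.2], [481.7, 391.8], np.float64(11.1), np.float64(3.0), np.float64(101.1))
(np.int32(158), [260.1, 114.1], [472.2, 438.6], np.float64(38.7), np.float64(4.6), np.float64(102.2))
(np.int32(17), [280.7, 103.1], [447.1, 441.2], np.float64(6.5), np.float64(2.1), np.float64(146.7))
```

```bash
python3 - <<'E'
from kn import *
im=cv2.cvtColor(cv2.imread('pics/w60.png'),cv2.COLOR_BGR2RGB);cal=env.calibration('wrist')
hsv=cv2.cvtColor(im,cv2.COLOR_RGB2HSV)
m=((hsv[...,2]>165)&(hsv[...,1]<45)).astype(np.uint8)
n,lab,stt,cen=cv2.connectedComponentsWithStats(m);i=lab[114,260];ys,xs=np.where(lab==i)
print(xs.min(),xs.max(),ys.min(),ys.max(),[(y,xs[ys==y].min(),xs[ys==y].max()) for y in sorted(set(ys))])
P=np.array([onz('wrist',(x,y),114,cal)[:2] for x,y in zip(xs,ys)]);c=P.mean(0);d=np.array([np.cos(np.radians(102)),np.sin(np.radians(102))]);t=(P-c)@d
print(t.min(),t.max())
for lo,hi in [(-99,0),(-99,5),(0,99),(8,99)]:
    Q=P[(t>lo)&(t<hi)];v=np.linalg.svd(Q-Q.mean(0))[2][0];print(lo,hi,len(Q),Q.mean(0).round(1),np.degrees(np.arctan2(v[1],v[0])).round(1)%180)
E
```

```text
248 274 102 128 [(np.int64(102), np.int64(249), np.int64(251)), (np.int64(103), np.int64(248), np.int64(252)), (np.int64(104), np.int64(248), np.int64(253)), (np.int64(105), np.int64(248), np.int64(254)), (np.int64(106), np.int64(249), np.int64(255)), (np.int64(107), np.int64(250), np.int64(256)), (np.int64(108), np.int64(251), np.int64(257)), (np.int64(109), np.int64(252), np.int64(258)), (np.int64(110), np.int64(253), np.int64(259)), (np.int64(111), np.int64(254), np.int64(260)), (np.int64(112), np.int64(255), np.int64(261)), (np.int64(113), np.int64(256), np.int64(262)), (np.int64(114), np.int64(257), np.int64(263)), (np.int64(115), np.int64(258), np.int64(264)), (np.int64(116), np.int64(259), np.int64(265)), (np.int64(117), np.int64(260), np.int64(266)), (np.int64(118), np.int64(261), np.int64(267)), (np.int64(119), np.int64(262), np.int64(267)), (np.int64(120), np.int64(263), np.int64(268)), (np.int64(121), np.int64(264), np.int64(269)), (np.int64(122), np.int64(266), np.int64(270)), (np.int64(123), np.int64(267), np.int64(271)), (np.int64(124), np.int64(268), np.int64(272)), (np.int64(125), np.int64(269), np.int64(273)), (np.int64(126), np.int64(270), np.int64(274)), (np.int64(127), np.int64(271), np.int64(274)), (np.int64(128), np.int64(273), np.int64(273))]
-16.064635592691356 18.53005441426391
-99 0 82 [473.8 428.2] 102.1
-99 5 107 [473.3 430.6] 102.1
0 99 78 [470.3 444.3] 102.5
8 99 39 [469.3 448.8] 103.2
```

```bash
python3 - <<'E'
from h import *
shot('side','s61.png');shot('scene','c61.png')
q='lever_pad'
for q in ['lever_pad','leg1_mid','jaw_face','leg2_mid','offcut','glue','tape','mallet','chisel','square']:
    A={c:env.place_of(q,c) for c in ['scene','side']}
    print(q,[(c,[(np.round(r['pixel'],1).tolist(),round(r['conf'],2)) for r in A[c][:2]]) for c in A])
    if A['scene'] and A['side']: print('   ',tri([ray('scene',A['scene'][0]['pixel']),ray('side',A['side'][0]['pixel'])]))
bed=np.array([484.3,-132.2]);X=np.array([.9988,-.0489]);Y=np.array([.0489,.9988])
p=bed+115*X+(38+46)*Y;print('pad expect',p)
for z in (126,120,112): print(z,proj('side',[[*p,z]]).round(1),proj('scene',[[*p,z]]).round(1))
E
```

```text
lever_pad [('scene', [([237.8, 196.3], 0.43), ([395.0, 277.0], 0.36)]), ('side', [([288.8, 216.1], 0.65)])]
    (array([598.0484239 , -57.80630419, 114.6093163 ]), [2.8, 2.8])
leg1_mid [('scene', [([245.6, 171.9], 0.78), ([189.3, 105.0], 0.38)]), ('side', [([252.7, 224.7], 0.73)])]
    (array([ 483.79659389, -110.58002669,  118.5771199 ]), [2.3, 2.3])
jaw_face [('scene', []), ('side', [([254.0, 220.8], 0.46)])]
leg2_mid [('scene', [([220.0, 247.1], 0.17)]), ('side', [])]
offcut [('scene', [([190.5, 106.9], 0.76)]), ('side', [([205.7, 337.3], 0.83)])]
    (array([ 374.12732907, -552.5494948 ,  131.71662084]), [4.1, 4.1])
glue [('scene', []), ('side', [([307.3, 187.8], 0.72), ([290.1, 217.4], 0.56)])]
tape [('scene', [([234.8, 237.5], 0.52)]), ('side', [([312.1, 227.8], 0.92)])]
    (array([699.0510977 ,  15.65943093,  -1.57457239]), [5.0, 5.0])
mallet [('scene', [([219.3, 246.0], 0.86), ([360.3, 206.9], 0.59)]), ('side', [([336.7, 232.0], 0.58), ([240.9, 143.0], 0.54)])]
    (array([776.66760402,  -7.85262805,   2.37036727]), [2.6, 2.6])
chisel [('scene', [([396.5, 274.9], 0.77), ([354.5, 245.8], 0.3)]), ('side', [([205.0, 335.7], 0.67), ([244.0, 146.2], 0.53)])]
    (array([   23.69792546,   595.83832678, -1192.33866988]), [209.7, 209.7])
square [('scene', [([361.6, 211.3], 0.6)]), ('side', [([196.5, 176.0], 0.49)])]
    (array([249.19051906, 352.06356827,  -8.69684848]), [5.8, 5.8])
pad expect [603.2696 -53.9243]
126 [[289.7 212.4]] [[236.9 196.6]]
120 [[289.6 213.8]] [[237.  197.4]]
112 [[289.5 215.7]] [[237.1 198.4]]
```

{"method": "drive_tool", "body": {"commands": [{"dx": 0, "dy": -20, "dz": 0, "yaw": -7}, {"dx": 0, "dy": -28, "dz": 0, "yaw": -7}, {"dx": 0, "dy": -28, "dz": 0, "yaw": -7}, {"dx": 0, "dy": -28, "dz": 0, "yaw": -7}, {"dx": 0, "dy": -28, "dz": 0, "yaw": -7}], "grip": 0}}

```text
t: 65.98
eef_pos: [514.5, 344.9, 235.6]
tcp_rot: [3.142, 0.0, -2.777]
ft_force: [-0.5, -0.4, -0.2]
opening: 0.357
```

{"method": "drive_tool", "body": {"commands": [{"dx": 5, "dy": -28, "dz": 0, "yaw": -7}, {"dx": 5, "dy": -28, "dz": 0, "yaw": -7}, {"dx": 5, "dy": -28, "dz": 0, "yaw": -7}, {"dx": 5, "dy": -28, "dz": 0, "yaw": -7}, {"dx": 5, "dy": -28, "dz": 0, "yaw": -7}]}}

```text
t: 66.4
eef_pos: [539.8, 204.8, 235.8]
tcp_rot: [3.141, 0.0, 2.895]
ft_force: [0.2, 0.5, 1.5]
opening: 0.024
```

{"method": "drive_tool", "body": {"commands": [{"dx": 8, "dy": -28, "dz": 0, "yaw": -7}, {"dx": 8, "dy": -28, "dz": 0, "yaw": -7}, {"dx": 8, "dy": -28, "dz": 0, "yaw": -7}, {"dx": 8, "dy": -28, "dz": 0, "yaw": -7}, {"dx": 8, "dy": -28, "dz": 0, "yaw": -7}]}}

```text
t: 66.82
eef_pos: [579.9, 64.7, 235.9]
tcp_rot: [3.141, 0.0, 2.284]
ft_force: [0.5, 0.3, -0.8]
opening: 0.005
```

{"method": "drive_tool", "body": {"commands": [{"dx": 10, "dy": -28, "dz": 0, "yaw": -7}, {"dx": 10, "dy": -28, "dz": 0, "yaw": -7}, {"dx": 10, "dy": -28, "dz": 0, "yaw": -7}, {"dx": 10, "dy": -28, "dz": 0, "yaw": -7}, {"dx": 8, "dy": -28, "dz": 0, "yaw": -7}]}}

```text
t: 67.23
eef_pos: [628.2, -75.4, 235.7]
tcp_rot: [3.141, 0.0, 1.673]
ft_force: [0.6, 0.3, -0.2]
opening: 0.007
```

{"method": "drive_tool", "body": {"commands": [{"dx": 5, "dy": -20, "dz": 0, "yaw": -7}, {"dx": 5, "dy": -15, "dz": 0, "yaw": -2}, {"dx": 0, "dy": 0, "dz": 0, "yaw": 0}]}}

```text
t: 67.48
eef_pos: [638.2, -111.4, 235.3]
tcp_rot: [3.142, 0.0, 1.52]
ft_force: [-0.3, 0.7, 0.3]
opening: 0.003
```

{"method": "drive_tool", "body": {"commands": [{"dx": -8, "dy": -5, "dz": -20, "yaw": 0}, {"dx": -4, "dy": -3.5, "dz": -35, "yaw": 0}, {"dx": 0, "dy": 0, "dz": -35, "yaw": 0}, {"dx": 0, "dy": 0, "dz": -30, "yaw": 0}, {"dx": 0, "dy": 0, "dz": -13, "yaw": 0}]}}

```text
t: 67.9
eef_pos: [623.9, -115.8, 98.9]
tcp_rot: [-3.137, -0.001, 1.527]
ft_force: [0.0, 1.1, 0.0]
opening: 0.001
```

```bash
python3 - <<'E'
from h import *
st()
im=shot('wrist','w62.png')
# tenon end: leg mask by colour in rows left of finger
r=env.trace('leg1_mid','wrist')
for x in r[:2]:
    ys,xs=np.where(x['pixels']);print(x['conf'],x['pixel'],xs.min(),xs.max(),ys.min(),ys.max())
s=env.trace('leg1_mid','side')
for x in s[:2]:
    ys,xs=np.where(x['pixels']);print('side',x['conf'],xs.min(),xs.max(),ys.min(),ys.max())
bed=np.array([484.3,-132.2]);X=np.array([.9988,-.0489]);Y=np.array([.0489,.9988])
for a in (-90,90,113): print(a,proj('side',[[*(bed+a*X+0*Y),145]]).round(1))
E
```

```text
67.9 [ 623.9 -115.8   98.9] [-3.137e+00 -1.000e-03  1.527e+00] [0.  1.1 0. ] 0.001
0.68 [93.5, 234.3] 0 205 198 262
-90 [[224.9 221.9]]
90 [[282.3 224. ]]
113 [[289.6 224.3]]
```

Gently push on the tenon end in -x, small steps.

{"method": "drive_tool", "body": {"commands": [{"dx": -3, "dy": 0, "dz": 0, "yaw": 0}, {"dx": -3, "dy": 0, "dz": 0, "yaw": 0}, {"dx": 0, "dy": 0, "dz": 0, "yaw": 0}]}}

```text
t: 68.3
eef_pos: [619.7, -117.3, 104.1]
tcp_rot: [3.14, 0.0, 1.523]
ft_force: [-0.5, 0.4, 0.0]
opening: 0.007
```

{"method": "drive_tool", "body": {"commands": [{"dx": -2, "dy": 0, "dz": 0, "yaw": 0}, {"dx": -1, "dy": 0, "dz": 0, "yaw": 0}, {"dx": 0, "dy": 0, "dz": 0, "yaw": 0}]}}

```text
t: 68.55
eef_pos: [616.6, -117.4, 103.0]
tcp_rot: [3.141, 0.0, 1.522]
ft_force: [-0.3, -0.4, -0.5]
opening: 0.005
```

{"method": "drive_tool", "body": {"commands": [{"dx": -2, "dy": 0, "dz": 0, "yaw": 0}, {"dx": -1, "dy": 0, "dz": 0, "yaw": 0}, {"dx": 0, "dy": 0, "dz": 0, "yaw": 0}]}}

```text
t: 68.8
eef_pos: [613.5, -117.4, 102.6]
tcp_rot: [-3.141, -0.0, 1.522]
ft_force: [-0.2, -0.2, 0.1]
opening: 0.003
```

{"method": "drive_tool", "body": {"commands": [{"dx": -2, "dy": 0, "dz": 0, "yaw": 0}, {"dx": -1, "dy": 0, "dz": 0, "yaw": 0}, {"dx": 0, "dy": 0, "dz": 0, "yaw": 0}]}}

```text
t: 69.05
eef_pos: [610.5, -117.4, 102.6]
tcp_rot: [-3.141, -0.0, 1.522]
ft_force: [0.3, 0.2, 0.2]
opening: 0.001
```

{"method": "drive_tool", "body": {"commands": [{"dx": 0, "dy": 0, "dz": -4, "yaw": 0}, {"dx": -2, "dy": 0, "dz": 0, "yaw": 0}, {"dx": -1, "dy": 0, "dz": 0, "yaw": 0}, {"dx": 0, "dy": 0, "dz": 0, "yaw": 0}]}}

```text
t: 69.38
eef_pos: [607.4, -117.3, 98.5]
tcp_rot: [-3.141, -0.0, 1.522]
ft_force: [-0.4, 0.4, 0.7]
opening: 0.003
```

{"method": "drive_tool", "body": {"commands": [{"dx": -1, "dy": 0, "dz": 0, "yaw": 0}, {"dx": -1, "dy": 0, "dz": 0, "yaw": 0}, {"dx": 0, "dy": 0, "dz": 0, "yaw": 0}]}}

```text
t: 69.63
eef_pos: [605.6, -117.4, 98.7]
tcp_rot: [3.141, 0.0, 1.522]
ft_force: [0.6, 0.3, 0.4]
opening: 0.004
```

{"method": "drive_tool", "body": {"commands": [{"dx": -1, "dy": 0, "dz": 0, "yaw": 0}, {"dx": -1, "dy": 0, "dz": 0, "yaw": 0}, {"dx": 0, "dy": 0, "dz": 0, "yaw": 0}]}}

```text
t: 69.88
eef_pos: [604.4, -117.5, 99.0]
tcp_rot: [3.139, 0.0, 1.522]
ft_force: [3.9, -0.7, 0.5]
opening: 0.005
```

Contact. Push a touch more and watch whether it yields.

{"method": "drive_tool", "body": {"commands": [{"dx": -1, "dy": 0, "dz": 0, "yaw": 0}, {"dx": 0, "dy": 0, "dz": 0, "yaw": 0}, {"dx": 0, "dy": 0, "dz": 0, "yaw": 0}]}}

```text
t: 70.13
eef_pos: [604.1, -117.6, 99.3]
tcp_rot: [3.138, 0.001, 1.522]
ft_force: [6.9, 0.4, 1.2]
opening: 0.005
```

{"method": "drive_tool", "body": {"commands": [{"dx": -1, "dy": 0, "dz": 0, "yaw": 0}, {"dx": 0, "dy": 0, "dz": 0, "yaw": 0}, {"dx": 0, "dy": 0, "dz": 0, "yaw": 0}]}}

```text
t: 70.38
eef_pos: [603.8, -117.7, 99.6]
tcp_rot: [3.136, 0.001, 1.522]
ft_force: [9.7, 0.7, 1.0]
opening: 0.006
```

{"method": "drive_tool", "body": {"commands": [{"dx": -1, "dy": 0, "dz": 0, "yaw": 0}, {"dx": 0, "dy": 0, "dz": 0, "yaw": 0}, {"dx": 0, "dy": 0, "dz": 0, "yaw": 0}]}}

```text
t: 70.63
eef_pos: [603.4, -117.8, 99.8]
tcp_rot: [3.135, 0.001, 1.522]
ft_force: [10.9, -0.6, 2.9]
opening: 0.005
```

{"method": "drive_tool", "body": {"commands": [{"dx": -1, "dy": 0, "dz": 0, "yaw": 0}, {"dx": 0, "dy": 0, "dz": 0, "yaw": 0}, {"dx": 0, "dy": 0, "dz": 0, "yaw": 0}]}}

```text
t: 70.88
eef_pos: [603.4, -117.9, 100.0]
tcp_rot: [3.133, 0.001, 1.522]
ft_force: [15.7, 0.3, 1.2]
opening: 0.005
```

{"method": "drive_tool", "body": {"commands": [{"dx": 8, "dy": 0, "dz": 0, "yaw": 0}, {"dx": 10, "dy": 0, "dz": 5, "yaw": 0}, {"dx": 5, "dy": 0, "dz": 30, "yaw": 0}, {"dx": 0, "dy": 0, "dz": 40, "yaw": 0}, {"dx": 0, "dy": 0, "dz": 40, "yaw": 0}]}}

```text
t: 71.3
eef_pos: [621.9, -117.1, 213.9]
tcp_rot: [-3.138, -0.001, 1.522]
ft_force: [-0.7, 0.2, -0.4]
opening: 0.001
```

{"method": "drive_tool", "body": {"commands": [{"dx": -20, "dy": -20, "dz": 10, "yaw": 0}, {"dx": -35, "dy": -20, "dz": 0, "yaw": 0}, {"dx": -35, "dy": -20, "dz": 0, "yaw": 0}, {"dx": -30, "dy": -20, "dz": 0, "yaw": 0}, {"dx": 0, "dy": 0, "dz": 0, "yaw": 0}]}}

```text
t: 71.72
eef_pos: [498.2, -199.3, 223.8]
tcp_rot: [-3.139, -0.0, 1.52]
ft_force: [0.0, -0.1, 1.2]
opening: 0.004
```

```bash
python3 - <<'E'
from h import *
s=st();im=shot('wrist','w63.png');cal=env.calibration('wrist')
bed=np.array([484.3,-132.2]);X=np.array([.9988,-.0489]);Y=np.array([.0489,.9988])
for q,z in [('leg1_mid',134),('jaw_face',130),('lever_pad',126),('vise_bed',115)]:
    for r in env.place_of(q,'wrist')[:3]:
        w=onz('wrist',r['pixel'],z)[:2];print(q,round(r['conf'],2),np.round(r['pixel']),'vise',np.round([(w-bed)@X,(w-bed)@Y],1))
for x in env.trace('leg1_mid','wrist')[:2]:
    m=x['pixels'].astype(np.uint8);ys,xs=np.where(m)
    c=cv2.minAreaRect(np.c_[xs,ys].astype(np.float32));print(x['conf'],c)
    for p in cv2.boxPoints(c):
        w=onz('wrist',p,153)[:2];print(np.round([(w-bed)@X,(w-bed)@Y],1))
E
```

```text
71.72 [ 498.2 -199.3  223.8] [-3.139 -0.     1.52 ] [ 0.  -0.1  1.2] 0.004
leg1_mid 0.85 [226.  84.] vise [ 1.1 18.8]
jaw_face 0.81 [232.  61.] vise [ 7.1 38.4]
lever_pad 0.59 [365.   8.] vise [121.  83.]
vise_bed 0.64 [229. 108.] vise [ 3.7 -1.4]
0.66 ((237.99998474121094, 83.0), (247.99996948242188, 49.99999237060547), 0.0)
[-89.3   0.5]
[-85.6  39.7]
[112.7  40. ]
[116.1   0.9]
```

```bash
python3 - <<'E'
from h import *
print(env.job_done()); st()
E
```

```text
the job is handed in; nothing more can be done
None
the job is handed in; nothing more can be done
```

The job is handed in, at about 72 s on the robot clock: the leg is clamped in the vise and the planer is set to 1 mm.

**Vise:** Only one leg was on the bench; I left the offcut where it was.
- I opened the vise to about 133 mm and laid the leg lengthways on the rods.
- Holding the lever down, I slid the jaw up until it bore on the leg at about 30 N, then let the lever spring back.
- I turned the handle about two full turns to tighten it.

**Planer:** I turned the depth knob back from about 2 mm to 1 mm.

**Last checks:**
- **Leg position:** it lies within about 3 mm of the jaw centre. Both linings sit against it, with the gap equal to the leg's width.
- **Clamping:** a 15 N push on the tenon end did not move the leg measurably.
- **Depth knob:** the pointer measures 102.1° and the 1 mm mark about 103°, so it sits on the mark.

**What failed or disagreed:**
- **Handle grip:** the pinch on the handle slipped twice near the top, so I finished each stroke by pushing the bar over with closed fingers.
- **Screw torque:** it hardly rose as I tightened, so the 15 N push is my main evidence that the vise is tight.
- **Fingertip height:** the real fingertips were about 30 mm higher than the reported tool point. I found heights by touch instead.
- **Bystander items:** I never knowingly touched them, but I did not re-measure where they lie. The 90-picture viewing limit ran out partway through turning the knob, so all the checks after that were numerical.

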